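Shim the valve block and collar the stud on the hydrogen test jig

ROBOT

A 6-joint arm with a two-finger parallel gripper is mounted at the origin on the work surface. World frame = base frame: x ahead of the robot, y to its left, z up, the work surface at z = 0. Lengths are in m, angles in rad, forces in N, time in s.
With the tool pointing down it reaches from about 0.375 to 0.975 m from the base axis. Payload 3.8 kg.
Tool frame: the origin (TCP) lies midway between the tips of the shut fingers; the grasp point (between the pads) lies 19 mm behind it; z points along the fingers, y is the direction in which the jaws open and shut (so a half turn about z gives the same grasp; the last joint's range is limited). The gripper opens to 88 mm and grips with 3 to 60 N. Pads are 18 mm wide; open, the fingers measure 123 mm over their backs; the gripper's body (75 mm by 187 mm) begins 45 mm behind the grasp point.
Start: joints at [-1.149, 0.264, 1.604, -0, 1.274, -0.037], TCP at [0.299, -0.605, 0.239] pointing down, gripper open.
Joint ranges: [-2.63, 2.63], [-0.94, 2.18], [0.31, 2.57], [-1.31, 4.45], [0, 2.66], [-2.55, 2.55]. Speed limits (rad/s): [2.57, 2.57, 3.14, 3.14, 3.14, 3.14].

INTERFACE

Orientations are given as a unit quaternion [w, x, y, z].
In Python, from plant import telemetry, cams, hand_in gives the robot as it stands.
- The arm moves only by the tool jog_arm, never from a script. Its argument "deltas" is a list that holds one entry, the list of rows, each a list of 7 numbers: the closure, from -1 (fully open) to 1 (shut), so that 0 is half open, then the shift along the tool's x, y, z in mm, then the turn, a rotation vector about the tool's x, y, z in rad. In form: [[[grip, dx, dy, dz, wx, wy, wz], ...]]. A call has 1 to 12 rows; each row is the pose to reach, as a shift and turn from the pose commanded when the call began, along the tool's axes at that moment; what a row does not reach only later rows make up. A row lasts 1/12 s, in which the tool goes at most 41.7 mm and 7.16 degrees, less where a joint would pass 70% of its speed; a pose out of reach is approached as far as the arm can. A call with a gripper value outside its range is refused whole. The fingers move at their own pace and stop on an object; the grip force is fixed at half the most. Time passes only in rows, so rows that repeat a pose let the fingers close. It gives the time, the measured TCP pose, the force and the opening at its end, in the units of the state.
- telemetry.get_state(): the state, without advancing time (a new reading comes with each control period).
- cams.camera(name): name is "scene" or "side" or "wrist"; returns the picture (384x512x3 uint8, blue, green, red); there is no depth.
- cams.camera_params(name): a dict with "camera_matrix" (3x3 intrinsics, pixels), "pose" (4x4, takes a point from camera to world coordinates). Camera axes: x right, y down, z forward; pixel columns grow to the right and rows downward; lengths in m; the calibration is good to about 2 mm. A picture is of the moment at which its call begins: read the wrist's pose just before it. camera_params takes no time and is no camera call; for the wrist camera it gives the pose at the moment of the call.
- hand_in(): hands the job in, once; it reports no verdict.
The state is a dict: "clock": time; "qpos": joint angles; "joint_vel": joint speeds; "joint_torque": joint torques, N m; "tcp_pos": TCP position; "orientation": TCP orientation; "force": force on the tool from outside, world axes, zero at the start; "moment": the same for the moment, N m; "opening": opening from 0.0 (shut) to 1.0 (fully open).
Only numpy, scipy, OpenCV 4.12 (cv2) and the standard library are available. Lean on these libraries where they do the work, as an engineer would, in place of code of your own. Each camera call takes 0.05 s, during which the arm holds its last target.

TASK

On the hydrogen test jig, loosen the left-hand threaded clamp knob by turning it clockwise until its keeper is swung clear to the stop, find by feel the thickest steel spacer that still goes into the gap between the stop and the brass valve block, stand it in the gap right down on the plate about the middle of the block, and turn the knob back fully tight so that the keeper lies over it. Thread all the white collars there are onto the stud, widest at the bottom, each fully home. Leave the unused spacers standing upright on the bench and do not disturb the vials and other things lying about.

Things in the scene. Friction and masses are not known exactly. Their poses are not given: they have to be found in the camera images.
- jig: Fixed test jig, a light metal plate 200 mm (x) by 340 mm (y), 12 mm thick; origin: centre of its underside; turned by up to 12 degrees either way. Along y at x = -30 mm stand the stud, the dark steel stop block (60 mm along x, y = -35 to +15 mm, top 42 mm above the bench), the gap, the brass valve block. The clamp's pillar (radius 12 mm) is at x = +60, y = +26 mm.
- stop_face (a point): Foot of the stop block's face towards the gap, on the plate's top (12 mm above the bench), at mid-block along x; axes as the jig's. The gap runs from here along +y to the valve block, 15 to 29 mm wide by the start, open at both ends along x; the plate is its floor, its walls are 30 mm high with a lead-in chamfer of about 3 mm on both upper edges.
- valve_block: Fixed brass valve block on the plate, 60 mm (x) by 70 mm (y) by 30 mm tall, parallel to the jig, with a small upright fitting on top (radius 11 mm, 22 mm high, 57 mm from the gap face). Origin: centre of its underside, on the plate. Its face towards the gap is at its own y = -35 mm: the gap is (its y from stop_face) minus 35 mm.
- stud (a point): Foot of the upright steel stud on the jig: diameter 18 mm, 52 mm tall, rounded tip. This point is on its axis on the plate's top, 12 mm above the bench; axes as the jig's.
- clamp (a joint): Left-hand threaded clamp knob and keeper bar on the pillar. 0 rad = fully tight, keeper along the jig's -x over the gap; grows as the knob turns CLOCKWISE seen from above, which loosens it; 1.75 rad = stop, keeper along the jig's +y, clear of the gap. Starts between 0 and 0.1, stays where left; friction about 0.12 N m.
- clamp_grip (a point): Middle of the black knob's grip: an upright bar 52 mm along its x, 15 mm thick along its y, 92 to 122 mm above the bench, on the pillar's axis. Axes turn with the knob (the jig's at joint 0). The steel keeper points along its -x: 16 mm wide, reaching 105 mm from the axis, 84 to 92 mm above the bench; it passes 4 mm over a seated spacer.
- spacer_a: one of four upright grey steel spacer slabs alike but for thickness: 40 mm along its x, 68 mm tall, and 14, 18, 22 or 26 mm thick along its y (one of each; which is which is not told: feel it with the fingers or try it in the gap). Stands loose on the bench. Origin: centre of the underside. 60 to 190 g.
- spacer_b: one of four upright grey steel spacer slabs alike but for thickness: 40 mm along its x, 68 mm tall, and 14, 18, 22 or 26 mm thick along its y (one of each; which is which is not told: feel it with the fingers or try it in the gap). Stands loose on the bench. Origin: centre of the underside. 60 to 190 g.
- spacer_c: one of four upright grey steel spacer slabs alike but for thickness: 40 mm along its x, 68 mm tall, and 14, 18, 22 or 26 mm thick along its y (one of each; which is which is not told: feel it with the fingers or try it in the gap). Stands loose on the bench. Origin: centre of the underside. 60 to 190 g.
- spacer_d: one of four upright grey steel spacer slabs alike but for thickness: 40 mm along its x, 68 mm tall, and 14, 18, 22 or 26 mm thick along its y (one of each; which is which is not told: feel it with the fingers or try it in the gap). Stands loose on the bench. Origin: centre of the underside. 60 to 190 g.
- collar_a: White plastic collar (flat ring), outer diameter 64 mm, bore 22 mm, 12 mm thick, lying loose on the bench at the start; may be absent (three or all four of the collars of 64, 56, 48 and 40 mm are there). Origin: centre of its underside.
- collar_b: White plastic collar (flat ring), outer diameter 56 mm, bore 22 mm, 12 mm thick, lying loose on the bench at the start; may be absent (three or all four of the collars of 64, 56, 48 and 40 mm are there). Origin: centre of its underside.
- collar_c: White plastic collar (flat ring), outer diameter 48 mm, bore 22 mm, 12 mm thick, lying loose on the bench at the start; may be absent (three or all four of the collars of 64, 56, 48 and 40 mm are there). Origin: centre of its underside.
- collar_d: White plastic collar (flat ring), outer diameter 40 mm, bore 22 mm, 12 mm thick, lying loose on the bench at the start; may be absent (three or all four of the collars of 64, 56, 48 and 40 mm are there). Origin: centre of its underside.
- vial_1: Amber glass vial with blue cap, 22 mm across, 45 mm tall, standing, a bystander. Origin: at its underside.
- vial_2: Amber glass vial with blue cap, 22 mm across, 45 mm tall, standing, a bystander. Origin: at its underside.
- spanner: Steel spanner 160 mm long, lying, a bystander. Origin: at its underside.
- dish: Shallow round glass dish, 90 mm across, 15 mm high, a bystander. Origin: at its underside.
- union: Small brass pipe union, 50 mm long, 22 mm high, lying, a bystander. Origin: at its underside.
There are look-alikes about, which are no part of the job. Leave any green or turquoise look-alike of the spacer_c alone. Leave any orange look-alike of the collar_b alone.

How it is judged:
On the way, in this order (a step that is already met when the one before it is completed fails the run):
1. the knob is loosened clockwise, keeper clear of the gap (value of joint clamp above 1.4 rad), for 0.2 s.
2. a spacer that fills the gap stands in it, down on the plate (((x of spacer_a in the frame of jig between -0.042 and -0.018 m and y of spacer_a in the frame of jig between 0.015 and 0.045 m and z of spacer_a in the frame of jig between 0.008 and 0.0145 m and angle between spacer_a's own z axis and vertical below 0.12 rad and y of valve_block in the frame of jig below 0.0773 m) or (x of spacer_b in the frame of jig between -0.042 and -0.018 m and y of spacer_b in the frame of jig between 0.015 and 0.045 m and z of spacer_b in the frame of jig between 0.008 and 0.0145 m and angle between spacer_b's own z axis and vertical below 0.12 rad and y of valve_block in the frame of jig below 0.0693 m) or (x of spacer_c in the frame of jig between -0.042 and -0.018 m and y of spacer_c in the frame of jig between 0.015 and 0.045 m and z of spacer_c in the frame of jig between 0.008 and 0.0145 m and angle between spacer_c's own z axis and vertical below 0.12 rad and y of valve_block in the frame of jig below 0.0813 m) or (x of spacer_d in the frame of jig between -0.042 and -0.018 m and y of spacer_d in the frame of jig between 0.015 and 0.045 m and z of spacer_d in the frame of jig between 0.008 and 0.0145 m and angle between spacer_d's own z axis and vertical below 0.12 rad and y of valve_block in the frame of jig below 0.0733 m))), for 0.2 s.
At the end, for the whole second after the job is handed in: A spacer leaving under 5.3 mm play stands on the plate in the gap, within 12 mm of mid-block; knob under 0.15 rad; other spacers upright on the bench; every collar flat on the stud (axis within 4 mm), widest lowest, each within 3 mm of resting on the plate or the next wider one; all at rest (((x of spacer_a in the frame of jig between -0.042 and -0.018 m and y of spacer_a in the frame of jig between 0.015 and 0.045 m and z of spacer_a in the frame of jig between 0.008 and 0.0145 m and angle between spacer_a's own z axis and vertical below 0.12 rad and y of valve_block in the frame of jig below 0.0773 m) or (x of spacer_b in the frame of jig between -0.042 and -0.018 m and y of spacer_b in the frame of jig between 0.015 and 0.045 m and z of spacer_b in the frame of jig between 0.008 and 0.0145 m and angle between spacer_b's own z axis and vertical below 0.12 rad and y of valve_block in the frame of jig below 0.0693 m) or (x of spacer_c in the frame of jig between -0.042 and -0.018 m and y of spacer_c in the frame of jig between 0.015 and 0.045 m and z of spacer_c in the frame of jig between 0.008 and 0.0145 m and angle between spacer_c's own z axis and vertical below 0.12 rad and y of valve_block in the frame of jig below 0.0813 m) or (x of spacer_d in the frame of jig between -0.042 and -0.018 m and y of spacer_d in the frame of jig between 0.015 and 0.045 m and z of spacer_d in the frame of jig between 0.008 and 0.0145 m and angle between spacer_d's own z axis and vertical below 0.12 rad and y of valve_block in the frame of jig below 0.0733 m)) and value of joint clamp below 0.15 rad and ((x of spacer_a in the frame of jig between -0.042 and -0.018 m and y of spacer_a in the frame of jig between 0.015 and 0.045 m and z of spacer_a in the frame of jig between 0.008 and 0.0145 m and angle between spacer_a's own z axis and vertical below 0.12 rad and y of valve_block in the frame of jig below 0.0773 m) or (height (world z) of spacer_a below 0.006 m and angle between spacer_a's own z axis and vertical below 0.1 rad)) and linear speed of each of spacer_a, spacer_b, spacer_c, spacer_d, collar_a, collar_b, collar_c, collar_d below 0.02 m/s and ((x of spacer_b in the frame of jig between -0.042 and -0.018 m and y of spacer_b in the frame of jig between 0.015 and 0.045 m and z of spacer_b in the frame of jig between 0.008 and 0.0145 m and angle between spacer_b's own z axis and vertical below 0.12 rad and y of valve_block in the frame of jig below 0.0693 m) or (height (world z) of spacer_b below 0.006 m and angle between spacer_b's own z axis and vertical below 0.1 rad)) and ((x of spacer_c in the frame of jig between -0.042 and -0.018 m and y of spacer_c in the frame of jig between 0.015 and 0.045 m and z of spacer_c in the frame of jig between 0.008 and 0.0145 m and angle between spacer_c's own z axis and vertical below 0.12 rad and y of valve_block in the frame of jig below 0.0813 m) or (height (world z) of spacer_c below 0.006 m and angle between spacer_c's own z axis and vertical below 0.1 rad)) and ((x of spacer_d in the frame of jig between -0.042 and -0.018 m and y of spacer_d in the frame of jig between 0.015 and 0.045 m and z of spacer_d in the frame of jig between 0.008 and 0.0145 m and angle between spacer_d's own z axis and vertical below 0.12 rad and y of valve_block in the frame of jig below 0.0733 m) or (height (world z) of spacer_d below 0.006 m and angle between spacer_d's own z axis and vertical below 0.1 rad)) and horizontal distance between each of collar_a, collar_b, collar_c, collar_d and stud below 0.004 m and angle between each of collar_a, collar_b, collar_c, collar_d's own z axis and vertical below 0.08 rad and z of collar_a in the frame of stud below 0.003 m and (z of collar_b in the frame of stud below 0.003 m or z of collar_b in the frame of collar_a below 0.015 m) and z of each of collar_b, collar_c, collar_d in the frame of collar_a above 0.008 m and (z of collar_c in the frame of stud below 0.003 m or z of collar_c in the frame of collar_a below 0.015 m or z of collar_c in the frame of collar_b below 0.015 m) and z of each of collar_c, collar_d in the frame of collar_b above 0.008 m and (z of collar_d in the frame of stud below 0.003 m or z of collar_d in the frame of collar_a below 0.015 m or z of collar_d in the frame of collar_b below 0.015 m or z of collar_d in the frame of collar_c below 0.015 m) and z of collar_d in the frame of collar_c above 0.008 m); the robot touches nothing.
It fails at once if the vial 1 is pushed more than 30 mm (distance of vial_1 from where it was at the start of the episode above 0.03 m).
It fails at once if the vial 2 is pushed more than 30 mm (distance of vial_2 from where it was at the start of the episode above 0.03 m).
It fails at once if the spanner is pushed more than 30 mm (distance of spanner from where it was at the start of the episode above 0.03 m).
It fails at once if the dish is pushed more than 30 mm (distance of dish from where it was at the start of the episode above 0.03 m).
It fails at once if the union is pushed more than 30 mm (distance of union from where it was at the start of the episode above 0.03 m).
Of collar_a, collar_b, collar_c, collar_d only 3 to 4 are there at a start; the rules pass over those that are not, and their reading is None.
At some moment in a run one of collar_a, collar_b, collar_c, collar_d may be knocked a few centimetres aside while the robot is not near it.
It also fails if it takes over 210 s, if anything falls off the work surface, if the arm or the gripper's body presses on something with over 40 N, if the wrist force passes 120 N, or if a joint passes its speed limit or range.

## Working session

There is one attempt and no reset: what is moved stays moved. The work goes in short steps, Python scripts to look and compute and a tool call to move; the robot and the scene stay as the last step left them, time stands still between calls to the robot, and variables do not carry over. Pictures are saved under pics/ and viewed, and the job is handed in when it is done.

Besides the shell and the picture viewer there is one more tool, called after "Call:" by a JSON object that holds its "op" and its "data", one argument or row to a line. jog_arm: Moves the arm, as the interface text tells. Its arguments: {"type":"object","properties":{"deltas":{"type":"array","items":{"type":"array","items":{"type":"array","items":{"type":"number"}}}}},"required":["deltas"]}

```bash
ls; mkdir -p pics; python3 - <<'E'
from plant import telemetry, cams
import cv2
print(telemetry.get_state())
for n in ("scene","side","wrist"):
    p=cams.camera_params(n); print(n,p["camera_matrix"],p["pose"])
    im=cams.camera(n); cv2.imwrite(f"pics/0_{n}.png",im)
E
```

```text
pics
{'clock': 0.0, 'qpos': array([-1.14887382e+00,  2.64736482e-01,  1.60536049e+00,  1.96206140e-05,
        1.27367217e+00, -3.68743496e-02]), 'joint_vel': array([ 0.00059615, -0.001571  , -0.00036021,  0.00028631,  0.00013809,
       -0.0005407 ]), 'joint_torque': array([ 2.26977545e-04, -5.02105629e+01, -3.56877816e+01,  7.26750190e-02,
        2.94729928e-02, -1.74797606e-04]), 'tcp_pos': array([ 0.2986708 , -0.60454907,  0.23740651]), 'orientation': array([-1.06993343e-03,  9.73803443e-01,  2.27388810e-01, -1.99017448e-04]), 'force': array([ 0.59224474,  0.21709576, -0.3068988 ]), 'moment': array([ 0.00086078,  0.0267445 , -0.03860168]), 'opening': 0.9985803661413194}
scene [[366.39767527   0.         254.27973953]
 [  0.         366.39767527 186.57252722]
 [  0.           0.           1.        ]] [[-8.05166754e-01  3.94776979e-01 -4.42558058e-01  1.04537363e+00]
 [ 5.93047966e-01  5.34997126e-01 -6.01724343e-01  5.52468738e-01]
 [-7.79628772e-04 -7.46946592e-01 -6.64883584e-01  8.42360457e-01]
 [ 0.00000000e+00  0.00000000e+00  0.00000000e+00  1.00000000e+00]]
side [[489.45241568   0.         248.55371184]
 [  0.         489.45241568 192.59798081]
 [  0.           0.           1.        ]] [[ 0.99506069 -0.05796057  0.08059026  0.4719792 ]
 [-0.09916726 -0.5437621   0.83335985 -1.1105285 ]
 [-0.00448008 -0.83723554 -0.54682408  0.73818965]
 [ 0.          0.          0.          1.        ]]
wrist [[285.81168755   0.         254.633273  ]
 [  0.         285.81168755 192.22511803]
 [  0.           0.           1.        ]] [[ 0.44287315 -0.86163064 -0.24790324  0.36300288]
 [-0.89657862 -0.42658791 -0.1190359  -0.5738824 ]
 [-0.00318755  0.27498255 -0.96144393  0.38514108]
 [ 0.          0.          0.          1.        ]]
```

View pics/0_scene.png

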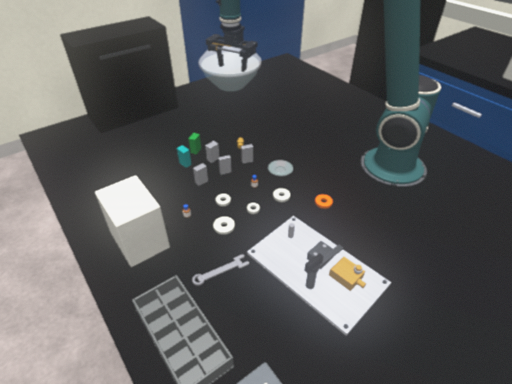

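View pics/0_side.png

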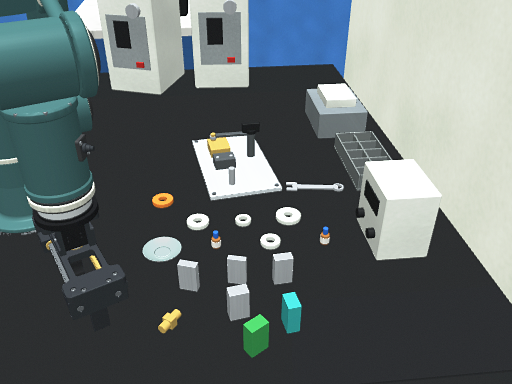

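View pics/0_wrist.png

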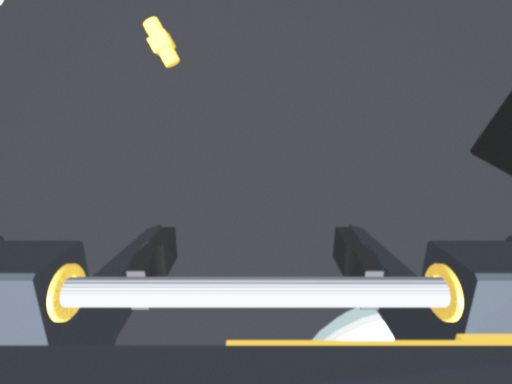

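```bash
cat > h.py <<'E'
import numpy as np, cv2
from scipy.spatial.transform import Rotation as Ro
from plant import telemetry, cams
def P(n):
    p=cams.camera_params(n); return np.array(p["camera_matrix"]),np.array(p["pose"])
def ray(K,T,uv,z):
    """pixel(s) -> world points on plane z"""
    uv=np.atleast_2d(np.asarray(uv,float)); d=np.c_[(uv-K[[0,1],2])/K[[0,1],[0,1]],np.ones(len(uv))]@T[:3,:3].T
    o=T[:3,3]; return o+d*((z-o[2])/d[:,2])[:,None]
def proj(K,T,X):
    X=np.atleast_2d(np.asarray(X,float)); c=(X-T[:3,3])@T[:3,:3]; return c[:,:2]/c[:,2:]*K[[0,1],[0,1]]+K[[0,1],2]
def shot(n,name):
    K,T=P(n); im=cams.camera(n); cv2.imwrite(f"pics/{name}.png",im); np.savez(f"pics/{name}.npz",K=K,T=T); return im,K,T
def load(name):
    d=np.load(f"pics/{name}.npz"); return cv2.imread(f"pics/{name}.png"),d["K"],d["T"]
def st():
    s=telemetry.get_state(); q=s["orientation"]; R=Ro.from_quat([q[1],q[2],q[3],q[0]]).as_matrix(); return s,R
def yaw(): # yaw deg of the tool x axis
    s,R=st(); return np.degrees(np.arctan2(R[1,0],R[0,0]))
def to(xyz,yawdeg=None):
    """row to reach TCP xyz with tool down and x axis at yawdeg"""
    s,R=st(); d=(np.array(xyz)-s["tcp_pos"])*1000
    if yawdeg is None: yawdeg=yaw()
    c,n=np.cos(np.radians(yawdeg)),np.sin(np.radians(yawdeg))
    G=np.array([[c,n,0],[n,-c,0],[0,0,-1]]); w=Ro.from_matrix(R.T@G).as_rotvec()
    print("row mm",np.round(R.T@d,1),"rot",np.round(w,3))
def show():
    s,R=st(); print("t %.2f"%s["clock"],"tcp",np.round(s["tcp_pos"],4),"yaw %.1f"%yaw(),"F",np.round(s["force"],1),"open %.1f mm"%(s["opening"]*88),"q",np.round(s["qpos"],2))
E
python3 - <<'E'
from h import *
for n in("scene","side"):
    K,T=P(n); np.savez(f"pics/0_{n}.npz",K=K,T=T)
def blobs(n,lo,hi,z,amin=20,amax=3000):
    im,K,T=load("0_"+n); m=cv2.inRange(cv2.cvtColor(im,cv2.COLOR_BGR2HSV),lo,hi)
    k,l,s,c=cv2.connectedComponentsWithStats(m)
    for i in range(1,k):
        if amin<s[i,4]<amax:
            p=ray(K,T,c[i],z)[0]
            if .2<p[0]<1.1 and -.9<p[1]<.6: print(n,"px",np.round(c[i]),"bb",s[i,:4],"A",s[i,4],"xyz",np.round(p,3))
for n in("scene","side"):
    print("white/grey"); blobs(n,(0,0,120),(180,60,255),0.006)
    print("yellow/orange"); blobs(n,(5,120,80),(35,255,255),0.006)
    print("blue caps"); blobs(n,(105,120,80),(130,255,255),0.045,5)
    print("green/turq"); blobs(n,(50,120,60),(100,255,255),0.03)
E
```

```text
white/grey
scene px [211. 145.] bb [205 141  13   8] A 62 xyz [ 0.477 -0.506  0.006]
scene px [246. 146.] bb [241 144  12   6] A 50 xyz [ 0.373 -0.412  0.006]
scene px [224. 157.] bb [218 155  13   6] A 44 xyz [ 0.483 -0.405  0.006]
scene px [280. 167.] bb [268 160  25  16] A 309 xyz [ 0.351 -0.233  0.006]
scene px [199. 167.] bb [193 163  13   9] A 62 xyz [ 0.587 -0.41   0.006]
scene px [254. 184.] bb [251 182   7   5] A 22 xyz [ 0.481 -0.215  0.006]
scene px [281. 194.] bb [273 188  18  14] A 199 xyz [ 0.439 -0.12   0.006]
scene px [223. 199.] bb [215 193  16  13] A 157 xyz [ 0.61  -0.217  0.006]
scene px [253. 207.] bb [247 202  13  12] A 117 xyz [ 0.552 -0.126  0.006]
scene px [186. 214.] bb [182 211   9   6] A 30 xyz [ 0.74  -0.227  0.006]
scene px [224. 225.] bb [213 216  22  18] A 309 xyz [ 0.669 -0.119  0.006]
scene px [325. 255.] bb [320 251  12  10] A 38 xyz [0.5   0.151 0.006]
scene px [220. 269.] bb [192 254  57  31] A 421 xyz [0.766 0.015 0.006]
scene px [261. 376.] bb [237 363  45  21] A 497 xyz [0.844 0.303 0.006]
yellow/orange
scene px [240. 141.] bb [237 137   7  11]
[... 1456 characters left out ...]
0.51  0.291 0.006]
side px [162. 200.] bb [152 193  22  15] A 274 xyz [ 0.347 -0.006  0.006]
side px [325. 235.] bb [321 232   9   6] A 35 xyz [ 0.744 -0.201  0.006]
side px [216. 239.] bb [211 236  10   6] A 35 xyz [ 0.481 -0.188  0.006]
side px [ 94. 261.] bb [ 90 256   9  13] A 46 xyz [ 0.205 -0.24   0.006]
side px [169. 321.] bb [158 309  23  24] A 301 xyz [ 0.38  -0.434  0.006]
blue caps
side px [325. 230.] bb [323 226   6   9] A 42 xyz [ 0.735 -0.23   0.045]
side px [215. 234.] bb [213 230   6   9] A 44 xyz [ 0.481 -0.217  0.045]
green/turq
side px [291. 312.] bb [281 292  21  42] A 711 xyz [ 0.615 -0.458  0.03 ]
side px [256. 335.] bb [243 314  26  44] A 896 xyz [ 0.542 -0.507  0.03 ]
```

```bash
python3 - <<'E'
from h import *
show(); to([0.46,-0.38,0.36],0)
E
```

```text
t 0.15 tcp [ 0.2987 -0.6047  0.2377] yaw 26.3 F [ 0.1 -0.2  1. ] open 87.9 mm q [-1.15  0.26  1.61  0.    1.27 -0.04]
row mm [ 244.1 -130.2 -122.1] rot [-0.002  0.     0.459]
```

Call:
{"op": "jog_arm", "data": {
  "deltas": [
    [[-1, 60, -30, -122, 0, 0, 0.12], [-1, 244, -130, -122, -0.002, 0, 0.459], [-1, 244, -130, -122, -0.002, 0, 0.459], [-1, 244, -130, -122, -0.002, 0, 0.459], [-1, 244, -130, -122, -0.002, 0, 0.459], [-1, 244, -130, -122, -0.002, 0, 0.459], [-1, 244, -130, -122, -0.002, 0, 0.459], [-1, 244, -130, -122, -0.002, 0, 0.459], [-1, 244, -130, -122, -0.002, 0, 0.459], [-1, 244, -130, -122, -0.002, 0, 0.459], [-1, 244, -130, -122, -0.002, 0, 0.459]]
  ]
}}

```text
clock: 1.07
tcp_pos: [0.4595, -0.3809, 0.3599]
orientation: [0.001, 1.0, -0.0, -0.0]
force: [1.2, -1.2, 0.7]
opening: 1.001
```

```bash
python3 - <<'E'
from h import *
show(); shot("wrist","1_wrist"); to([0.52,0.12,0.30],0)
E
```

```text
t 1.07 tcp [ 0.4595 -0.3809  0.3599] yaw -0.0 F [ 1.2 -1.2  0.7] open 88.1 mm q [-0.73  0.07  1.61 -0.    1.46  0.84]
row mm [  60.3 -501.4   58.9] rot [ 0.001  0.001 -0.001]
```

View pics/1_wrist.png

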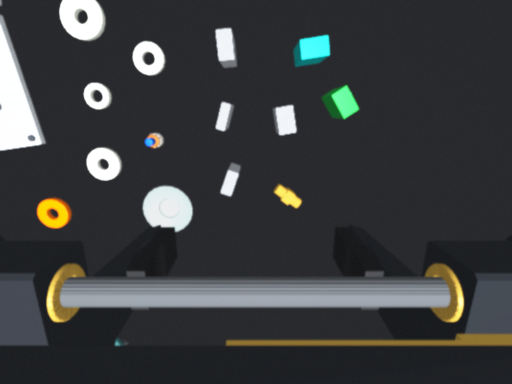

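Call:
{"op": "jog_arm", "data": {
  "deltas": [
    [[-1, 60, -501, 59, 0, 0, 0], [-1, 60, -501, 59, 0, 0, 0], [-1, 60, -501, 59, 0, 0, 0], [-1, 60, -501, 59, 0, 0, 0], [-1, 60, -501, 59, 0, 0, 0], [-1, 60, -501, 59, 0, 0, 0], [-1, 60, -501, 59, 0, 0, 0], [-1, 60, -501, 59, 0, 0, 0], [-1, 60, -501, 59, 0, 0, 0], [-1, 60, -501, 59, 0, 0, 0], [-1, 60, -501, 59, 0, 0, 0], [-1, 60, -501, 59, 0, 0, 0]]
  ]
}}

```text
clock: 2.12
tcp_pos: [0.5192, 0.1127, 0.3006]
orientation: [0.001, 1.0, -0.001, -0.0]
force: [1.0, -0.0, -0.2]
opening: 1.0
```

Call:
{"op": "jog_arm", "data": {
  "deltas": [
    [[-1, 0, -14, 0, 0, 0, 0], [-1, 0, -14, 0, 0, 0, 0], [-1, 0, -14, 0, 0, 0, 0]]
  ]
}}

```text
clock: 2.37
tcp_pos: [0.5192, 0.1257, 0.3006]
orientation: [0.002, 1.0, 0.0, -0.001]
force: [-0.4, -0.2, -0.7]
opening: 1.002
```

```bash
python3 - <<'E'
from h import *
show(); shot("wrist","2_wrist"); shot("scene","2_scene")
E
```

```text
t 2.37 tcp [0.5192 0.1257 0.3006] yaw 0.0 F [-0.4 -0.2 -0.7] open 88.1 mm q [ 0.19 -0.04  1.82 -0.    1.36  1.76]
```

View pics/2_wrist.png

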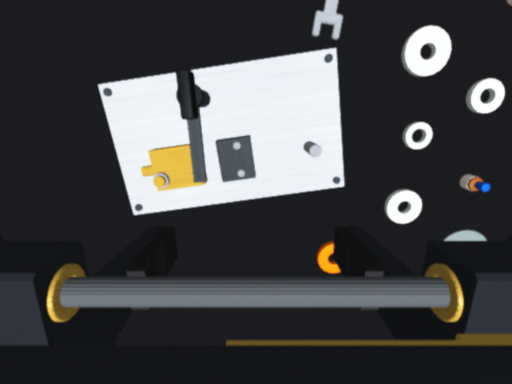

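```bash
cat >> h.py <<'E'
def rect(pts):
    """world-plane min area rect: centre, (long, short) mm, yaw deg of long axis"""
    r=cv2.minAreaRect((np.asarray(pts)[:,:2]*1000).astype(np.float32)); (c,(w,h),a)=r
    if w<h: w,h,a=h,w,a+90
    return np.array(c)/1000,(round(w,1),round(h,1)),(a+90)%180-90
E
python3 - <<'E'
from h import *
im,K,T=load("2_wrist"); hsv=cv2.cvtColor(im,cv2.COLOR_BGR2HSV)
m=cv2.inRange(hsv,(0,0,150),(180,60,255)); m[230:]=0
cs,_=cv2.findContours(m,cv2.RETR_EXTERNAL,cv2.CHAIN_APPROX_NONE)
cs=sorted(cs,key=cv2.contourArea)[::-1]
c=cv2.convexHull(cs[0]).reshape(-1,2)
p=ray(K,T,c,0.012); print("jig",rect(p))
q=cv2.approxPolyDP(c.reshape(-1,1,2),6,True).reshape(-1,2); print(q.tolist(),np.round(ray(K,T,q,0.012),4).tolist())
for c in cs[1:8]:
    if cv2.contourArea(c)<60: continue
    (u,v),r=cv2.minEnclosingCircle(c); p=ray(K,T,c.reshape(-1,2),0.012); print("px",round(u),round(v),"rect",rect(p))
# screws, stud etc
E
```

```text
jig (array([0.5509707 , 0.16677882]), (342.1, 201.5), -81.8938980102539)
[[336, 49], [343, 186], [133, 213], [98, 84]] [[0.6722, 0.0118, 0.012], [0.4754, -0.0148, 0.012], [0.4304, 0.3218, 0.012], [0.6264, 0.3487, 0.012]]
px 427 50 rect (array([ 0.67028888, -0.11561373]), (65.0, 63.3), -89.97422033175826)
px 487 96 rect (array([ 0.61089105, -0.2120619 ]), (48.7, 48.0), 79.55535888671875)
px 404 207 rect (array([ 0.44054089, -0.11586008]), (57.0, 56.4), 71.14590454101562)
px 418 135 rect (array([ 0.55442596, -0.12162804]), (41.1, 38.5), -89.99764887313358)
px 327 19 rect (array([0.71009106, 0.02536473]), (45.2, 36.4), -7.9600067138671875)
```

```bash
cat >> h.py <<'E'
JC=np.array([0.5511,0.1669]); JA=np.radians(7.8)
JX=np.array([np.cos(JA),np.sin(JA)]); JY=np.array([-np.sin(JA),np.cos(JA)])
def j2w(x,y,z): # jig mm -> world m
    return np.r_[JC+(JX*x+JY*y)/1000,z/1000]
def w2j(p): d=(np.asarray(p)[...,:2]-JC)*1000; return np.stack([d@JX,d@JY],-1)
E
python3 - <<'E'
from h import *
im,K,T=load("2_wrist")
o=cv2.resize(im[30:230,80:360],None,fx=2.8,fy=2.8,interpolation=cv2.INTER_CUBIC)
cv2.imwrite("pics/2_crop.png",o)
print("pillar",j2w(60,26,107), proj(K,T,[j2w(60,26,122),j2w(60-26,26,122),j2w(86,26,122)]).round(1))
for y in(15,35,40):print(y,proj(K,T,[j2w(-60,y,42),j2w(0,y,42)]).round(1).tolist())
E
```

```text
pillar [0.60701627 0.20080238 0.107     ] [[184.5  94.4]
 [189.3 119. ]
 [179.5  68.6]]
15 [[221.3, 181.9], [214.1, 140.9]]
35 [[207.8, 183.7], [200.1, 142.8]]
40 [[204.5, 184.2], [196.6, 143.3]]
```

View pics/2_crop.png

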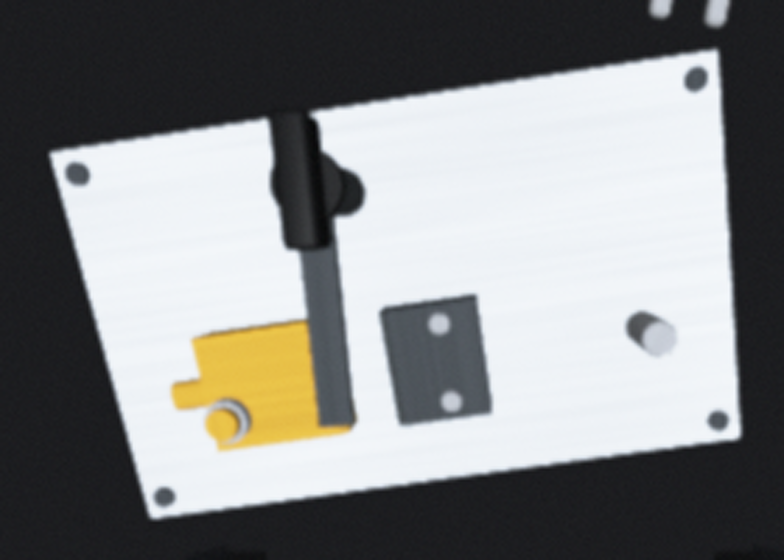

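```bash
python3 - <<'E'
from h import *
im,K,T=load("2_wrist")
p=ray(K,T,[[315,150.4]],.060); print("stud",p,w2j(p))
g=cv2.cvtColor(im,cv2.COLOR_BGR2GRAY)
# knob top: dark bar centre
p=ray(K,T,[[80+303/2.8,30+180/2.8]],.118);print("knob",p,w2j(p))
show(); to(np.r_[j2w(60,26,0)[:2],0.20],100)
# spacers, image1
im,K,T=load("1_wrist")
for x,y in((227,45),(225,116),(231,180),(285,120)):
    c=im[y-30:y+30,x-25:x+25]; cv2.imwrite(f"pics/s{x}.png",cv2.resize(c,None,fx=5,fy=5,interpolation=cv2.INTER_CUBIC))
o=np.hstack([cv2.resize(im[max(y-30,0):max(y-30,0)+60,x-22:x+22],None,fx=4,fy=4,interpolation=cv2.INTER_CUBIC) for x,y in((227,45),(225,116),(231,180),(285,120))]); cv2.imwrite("pics/1_sp.png",o)
E
```

```text
stud [[0.53810682 0.04300842 0.06      ]] [[ -29.68698195 -120.9819408 ]]
knob [[0.60728847 0.19769037 0.118     ]] [[59.84734127 22.87984105]]
t 2.47 tcp [0.5194 0.1246 0.3012] yaw -0.1 F [ 0.4  0.3 -0.2] open 87.9 mm q [ 0.19 -0.04  1.82 -0.    1.36  1.76]
row mm [ 87.5 -76.6 101. ] rot [ 0.002  0.003 -1.747]
```

View pics/1_sp.png

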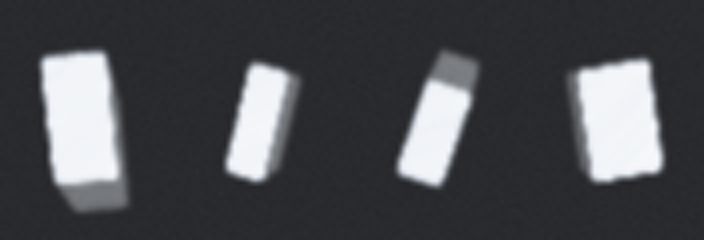

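```bash
python3 - <<'E'
from h import *
im,K,T=load("1_wrist"); g=cv2.cvtColor(im,cv2.COLOR_BGR2GRAY)
for x,y in((227,45),(225,116),(231,180),(285,120)):
    m=np.zeros_like(g); m[max(y-30,0):y+30,x-24:x+24]=255; m&=cv2.inRange(g,190,255)
    c=max(cv2.findContours(m,cv2.RETR_EXTERNAL,cv2.CHAIN_APPROX_NONE)[0],key=cv2.contourArea).reshape(-1,2)
    print(x,y,rect(ray(K,T,c,.068)))
E
```

```text
227 45 (array([ 0.61895386, -0.33949533]), (39.8, 22.0), 6.33074951171875)
225 116 (array([ 0.52225696, -0.33392609]), (39.3, 13.5), -15.9083251953125)
231 180 (array([ 0.42036194, -0.34080334]), (39.5, 17.6), -19.87920379638672)
285 120 (array([ 0.51680847, -0.42734985]), (39.4, 25.5), 10.501948356628418)
```

Call:
{"op": "jog_arm", "data": {
  "deltas": [
    [[-1, 88, -77, 101, 0, 0, -0.125], [-1, 88, -77, 101, 0, 0, -0.25], [-1, 88, -77, 101, 0, 0, -0.375], [-1, 88, -77, 101, 0, 0, -0.5], [-1, 88, -77, 101, 0, 0, -0.625], [-1, 88, -77, 101, 0, 0, -0.75], [-1, 88, -77, 101, 0, 0, -0.875], [-1, 88, -77, 101, 0, 0, -1.0], [-1, 88, -77, 101, 0, 0, -1.125], [-1, 88, -77, 101, 0, 0, -1.25], [-1, 88, -77, 101, 0, 0, -1.375], [-1, 88, -77, 101, 0, 0, -1.5]]
  ]
}}

```text
clock: 3.47
tcp_pos: [0.608, 0.2006, 0.2007]
orientation: [0.001, 0.731, 0.683, -0.001]
force: [-0.0, 0.8, 0.2]
opening: 0.996
```

```bash
python3 - <<'E'
from h import *
show(); to(np.r_[j2w(60,26,0)[:2],0.15],184.5)
E
```

```text
t 3.47 tcp [0.608  0.2006 0.2007] yaw 86.1 F [-0.   0.8  0.2] open 87.6 mm q [ 0.28  0.22  1.72 -0.    1.19  0.35]
row mm [ 0.3 -1.1 50.7] rot [-1.000e-03  2.000e-03 -1.717e+00]
```

Call:
{"op": "jog_arm", "data": {
  "deltas": [
    [[-1, 0, -1, 50, 0, 0, -0.125], [-1, 0, -1, 50, 0, 0, -0.25], [-1, 0, -1, 50, 0, 0, -0.375], [-1, 0, -1, 50, 0, 0, -0.5], [-1, 0, -1, 50, 0, 0, -0.625], [-1, 0, -1, 50, 0, 0, -0.75], [-1, 0, -1, 50, 0, 0, -0.875], [-1, 0, -1, 50, 0, 0, -1.0], [-1, 0, -1, 50, 0, 0, -1.125], [-1, 0, -1, 50, 0, 0, -1.25], [-1, 0, -1, 50, 0, 0, -1.375], [-1, 0, -1, 50, 0, 0, -1.5]]
  ]
}}

```text
clock: 4.47
tcp_pos: [0.6071, 0.2006, 0.1508]
orientation: [0.0, 0.069, 0.998, -0.001]
force: [-0.9, 0.5, -0.5]
opening: 1.0
```

Call:
{"op": "jog_arm", "data": {
  "deltas": [
    [[-1, 0, 0, 0, 0, 0, -0.125], [-1, 0, 0, 0, 0, 0, -0.21], [-1, 0, 0, 0, 0, 0, -0.21]]
  ]
}}

```text
clock: 4.72
tcp_pos: [0.6071, 0.2007, 0.1508]
orientation: [0.0, -0.034, 0.999, -0.001]
force: [-0.2, 0.6, 0.0]
opening: 0.997
```

```bash
python3 - <<'E'
from h import *
show(); to(np.r_[j2w(60,26,0)[:2],0.10],184.8); shot("wrist","3_wrist")
E
```

```text
t 4.72 tcp [0.6071 0.2007 0.1508] yaw -176.1 F [-0.2  0.6  0. ] open 87.7 mm q [ 0.28  0.26  1.77 -0.    1.11 -1.36]
row mm [ 0.1  0.2 50.8] rot [-0.002  0.001 -0.017]
```

View pics/3_wrist.png

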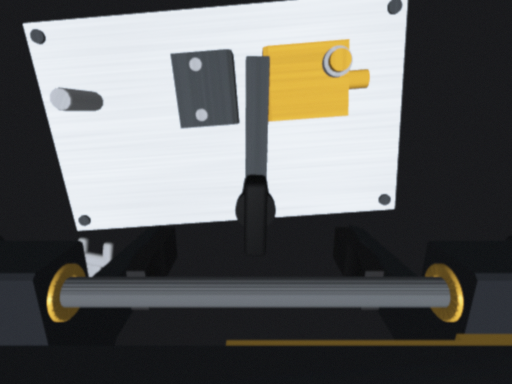

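Call:
{"op": "jog_arm", "data": {
  "deltas": [
    [[-1, 0, 0, 25, 0, 0, 0], [-1, 0, 0, 51, 0, 0, 0], [-1, 0, 0, 51, 0, 0, 0], [1, 0, 0, 51, 0, 0, 0], [1, 0, 0, 51, 0, 0, 0], [1, 0, 0, 51, 0, 0, 0], [1, 0, 0, 51, 0, 0, 0], [1, 0, 0, 51, 0, 0, 0]]
  ]
}}

```text
clock: 5.43
tcp_pos: [0.6074, 0.2034, 0.1012]
orientation: [0.001, -0.034, 0.999, -0.001]
force: [1.3, 0.2, 1.0]
opening: 0.646
```

```bash
python3 - <<'E'
from h import *
show()
E
```

```text
t 5.43 tcp [0.6074 0.2034 0.1012] yaw -176.1 F [1.3 0.2 1. ] open 56.8 mm q [ 0.29  0.31  1.81 -0.    1.02 -1.35]
```

Call:
{"op": "jog_arm", "data": {
  "deltas": [
    [[1, 0, 0, 0, 0, 0, 0], [1, 0, 0, 0, 0, 0, 0], [1, 0, 0, 0, 0, 0, 0], [1, 0, 0, 0, 0, 0, 0], [1, 0, 0, 0, 0, 0, 0], [1, 0, 0, 0, 0, 0, 0], [1, 0, 0, 0, 0, 0, 0], [1, 0, 0, 0, 0, 0, 0]]
  ]
}}

```text
clock: 6.1
tcp_pos: [0.6065, 0.2009, 0.0995]
orientation: [-0.0, -0.034, 0.999, -0.003]
force: [-0.2, -7.1, 1.4]
opening: 0.164
```

```bash
python3 - <<'E'
from h import *
show()
E
```

```text
t 6.10 tcp [0.6065 0.2009 0.0995] yaw -176.1 F [-0.2 -7.1  1.4] open 14.5 mm q [ 0.28  0.31  1.81 -0.01  1.02 -1.35]
```

Call:
{"op": "jog_arm", "data": {
  "deltas": [
    [[1, 0, 0, 0, 0, 0, 0.12], [1, 0, 0, 0, 0, 0, 0.24], [1, 0, 0, 0, 0, 0, 0.36], [1, 0, 0, 0, 0, 0, 0.48], [1, 0, 0, 0, 0, 0, 0.6], [1, 0, 0, 0, 0, 0, 0.72], [1, 0, 0, 0, 0, 0, 0.84], [1, 0, 0, 0, 0, 0, 0.96], [1, 0, 0, 0, 0, 0, 1.08], [1, 0, 0, 0, 0, 0, 1.2], [1, 0, 0, 0, 0, 0, 1.32], [1, 0, 0, 0, 0, 0, 1.44]]
  ]
}}

```text
clock: 7.1
tcp_pos: [0.6065, 0.201, 0.0995]
orientation: [0.002, 0.635, 0.772, -0.002]
force: [0.6, -6.1, 0.7]
opening: 0.169
```

Call:
{"op": "jog_arm", "data": {
  "deltas": [
    [[1, 0, 0, 0, 0, 0, 0.12], [1, 0, 0, 0, 0, 0, 0.2], [1, 0, 0, 0, 0, 0, 0.2], [1, 0, 0, 0, 0, 0, 0.2]]
  ]
}}

```text
clock: 7.43
tcp_pos: [0.6066, 0.201, 0.0995]
orientation: [0.002, 0.708, 0.707, -0.002]
force: [0.6, -5.8, 2.0]
opening: 0.171
```

```bash
python3 - <<'E'
from h import *
show(); print(st()[0]["moment"])
E
```

```text
t 7.43 tcp [0.6066 0.201  0.0995] yaw 89.9 F [ 0.6 -5.8  2. ] open 15.1 mm q [ 0.28  0.31  1.81 -0.01  1.02  0.29]
[-0.88269691 -0.08822534 -0.16249267]
```

Call:
{"op": "jog_arm", "data": {
  "deltas": [
    [[0, 0, 0, 0, 0, 0, 0], [0, 0, 0, 0, 0, 0, 0], [0, 0, 0, 0, 0, 0, 0], [0, 0, 0, 0, 0, 0, 0], [0, 0, 0, -30, 0, 0, 0], [0, 0, 0, -70, 0, 0, 0], [0, 0, 0, -110, 0, 0, 0], [0, 0, 0, -150, 0, 0, 0.1], [0, 0, 0, -150, 0, 0, 0.22], [0, 0, 0, -150, 0, 0, 0.34]]
  ]
}}

```text
clock: 8.27
tcp_pos: [0.6087, 0.2044, 0.2548]
orientation: [0.002, 0.818, 0.575, 0.004]
force: [0.5, -0.2, -0.0]
opening: 0.506
```

```bash
python3 - <<'E'
from h import *
show(); to([0.448,0.178,0.25],7.8)
E
```

```text
t 8.27 tcp [0.6087 0.2044 0.2548] yaw 70.2 F [ 0.5 -0.2 -0. ] open 44.5 mm q [ 0.29  0.19  1.67 -0.    1.28  0.63]
row mm [ -79.4 -142.2    3.4] rot [ 0.005 -0.008  1.088]
```

Call:
{"op": "jog_arm", "data": {
  "deltas": [
    [[0, -79, -142, 3, 0, 0, 0.12], [0, -79, -142, 3, 0, 0, 0.24], [0, -79, -142, 3, 0, 0, 0.36], [0, -79, -142, 3, 0, 0, 0.48], [0, -79, -142, 3, 0, 0, 0.6], [0, -79, -142, 3, 0, 0, 0.72], [0, -79, -142, 3, 0, 0, 0.84], [0, -79, -142, 3, 0, 0, 0.96], [0, -79, -142, 3, 0.003, -0.004, 1.09], [0, -79, -142, 3, 0.003, -0.004, 1.09], [0, -79, -142, 3, 0.003, -0.004, 1.09]]
  ]
}}

```text
clock: 9.18
tcp_pos: [0.446, 0.1766, 0.2466]
orientation: [0.001, 0.997, 0.072, -0.002]
force: [-0.2, 0.3, -0.1]
opening: 0.5
```

```bash
python3 - <<'E'
from h import *
show(); im,K,T=shot("wrist","4_wrist")
uv=proj(K,T,[j2w(-60,10,42),j2w(0,45,42)]);print(uv)
u0,v0=uv.min(0).astype(int)-25;u1,v1=uv.max(0).astype(int)+25; v0=max(v0,0);u0=max(u0,0)
cv2.imwrite("pics/4_crop.png",cv2.resize(im[v0:v1,u0:u1],None,fx=5,fy=5,interpolation=cv2.INTER_CUBIC)); print(u0,v0,u1,v1)
E
```

```text
t 9.18 tcp [0.446  0.1766 0.2466] yaw 8.2 F [-0.2  0.3 -0.1] open 44.0 mm q [ 0.33 -0.11  1.99 -0.    1.27  1.75]
[[266.0185657  134.32163894]
 [236.59087649  81.15439657]]
211 56 291 159
```

View pics/4_crop.png

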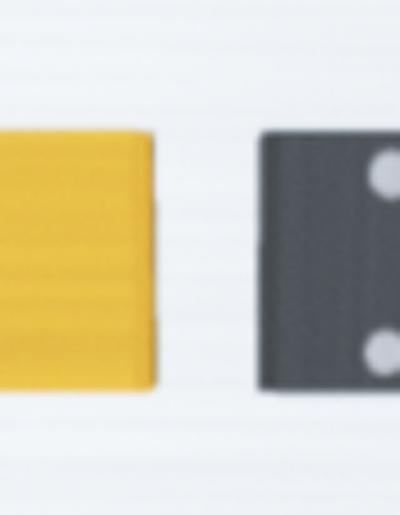

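View pics/4_wrist.png

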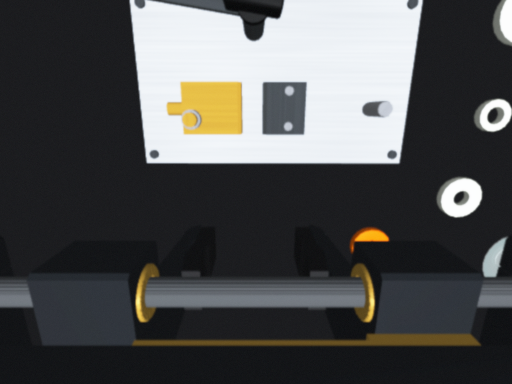

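```bash
python3 - <<'E'
from h import *
im,K,T=load("4_wrist"); g=im[:,:,0].astype(float) # blue separates brass too
for v in range(88,132,6):
    r=g[v-1:v+2].mean(0)
    seg=r[225:285]; t=(seg.max()+60)/2
    up=[225+i+(t-seg[i])/(seg[i+1]-seg[i]) for i in range(59) if (seg[i]-t)*(seg[i+1]-t)<0]
    for z in(.012,.039):
        w=w2j(ray(K,T,[[u+0.0,v] for u in up],z)); print(v,z,np.round(up,1),np.round(w[:,1],1))
E
```

```text
88 0.012 [241.2 262.5] [41.1 14.2]
88 0.039 [241.2 262.5] [39.9 14.9]
94 0.012 [241.2 262.5] [41.1 14.1]
94 0.039 [241.2 262.5] [39.9 14.8]
100 0.012 [241.5 262.5] [40.8 14. ]
100 0.039 [241.5 262.5] [39.6 14.7]
106 0.012 [241.5 262.3] [40.8 14.2]
106 0.039 [241.5 262.3] [39.7 14.9]
112 0.012 [241.5 262.3] [40.9 14.1]
112 0.039 [241.5 262.3] [39.7 14.8]
118 0.012 [241.5 262.3] [40.9 14. ]
118 0.039 [241.5 262.3] [39.7 14.7]
124 0.012 [241.8 262.3] [40.6 13.9]
124 0.039 [241.8 262.3] [39.4 14.6]
130 0.012 [241.8 262.3] [40.6 13.7]
130 0.039 [241.8 262.3] [39.5 14.5]
```

Call:
{"op": "jog_arm", "data": {
  "deltas": [
    [[0, 0, 0, 40, 0, 0, 0], [0, 0, 0, 80, 0, 0, 0], [0, 0, 0, 120, 0, 0, 0], [0, 0, 0, 130, 0, 0, 0], [0, 0, 0, 130, 0, 0, 0], [0, 0, 0, 130, 0, 0, 0]]
  ]
}}

```text
clock: 9.73
tcp_pos: [0.4459, 0.1762, 0.1172]
orientation: [0.001, 0.998, 0.07, -0.002]
force: [1.0, -0.6, 0.8]
opening: 0.504
```

```bash
python3 - <<'E'
from h import *
im,K,T=load("4_wrist"); g=im[:,:,0].astype(float)
r=g[145]; up=[i+(128-r[i])/(r[i+1]-r[i]) for i in range(511) if (r[i]-128)*(r[i+1]-128)<0]; print(up, w2j(ray(K,T,[[u,145] for u in up],.012))[:,1])
show(); im,K,T=shot("wrist","5_wrist"); print("cam",w2j(T[:3,3]),T[2,3])
g=im[:,:,0].astype(float)
for v in range(60,180,10):
    r=g[v-1:v+2].mean(0); w=[i+(130-r[i])/(r[i+1]-r[i]) for i in range(200,310) if (r[i]-130)*(r[i+1]-130)<0]
    if w: print(v,np.round(w,1),w2j(ray(K,T,[[u,v] for u in w],.012))[:,1].round(1))
E
```

```text
[np.float64(144.01941747572815), np.float64(401.65625)] [ 170.50233461 -171.64137303]
t 9.73 tcp [0.4459 0.1762 0.1172] yaw 8.1 F [ 1.  -0.6  0.8] open 44.3 mm q [ 0.32  0.01  2.13 -0.    1.01  1.76]
cam [-30.81919567  23.79385831] 0.26443012486320544
70 [233.6 266.5 308.6] [ 41.   14.  -20.4]
80 [233.8 266.4 302. ] [ 40.9  14.  -15.4]
90 [234.  266.4] [40.8 13.9]
100 [234.3 266. ] [40.7 14.1]
110 [234.3 266. ] [40.8 13.9]
120 [234.6 266. ] [40.7 13.8]
130 [234.8 265.7 301.6] [ 40.6  13.9 -17.1]
140 [235.  265.7 301.3] [ 40.6  13.8 -17.3]
```

View pics/5_wrist.png

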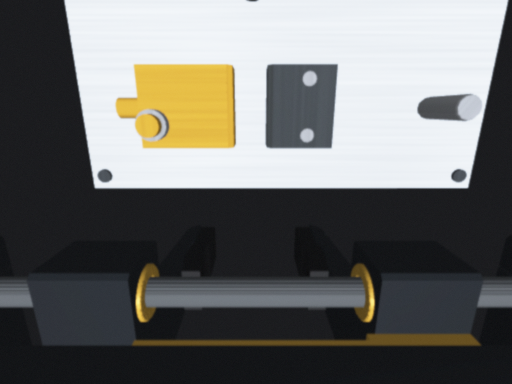

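```bash
python3 - <<'E'
from h import *
to([0.517,-0.427,0.15],10.5)
E
```

```text
row mm [-15.6 607.5 -30.8] rot [ 0.001  0.002 -0.043]
```

Call:
{"op": "jog_arm", "data": {
  "deltas": [
    [[0, 0, 0, -40, 0, 0, 0], [0, -16, 607, -50, 0, 0, -0.04], [0, -16, 607, -50, 0, 0, -0.04], [0, -16, 607, -50, 0, 0, -0.04], [0, -16, 607, -50, 0, 0, -0.04], [0, -16, 607, -50, 0, 0, -0.04], [0, -16, 607, -50, 0, 0, -0.04], [0, -16, 607, -50, 0, 0, -0.04], [0, -16, 607, -50, 0, 0, -0.04], [0, -16, 607, -50, 0, 0, -0.04], [0, -16, 607, -50, 0, 0, -0.04], [0, -16, 607, -50, 0, 0, -0.04]]
  ]
}}

```text
clock: 10.78
tcp_pos: [0.4995, -0.2826, 0.1691]
orientation: [0.003, 0.996, 0.09, 0.0]
force: [0.5, 0.9, -0.4]
opening: 0.498
```

```bash
python3 - <<'E'
from h import *
show();to([0.517,-0.427,0.15],10.5)
E
```

```text
t 10.78 tcp [ 0.4995 -0.2826  0.1691] yaw 10.3 F [ 0.5  0.9 -0.4] open 43.8 mm q [-0.56  0.13  1.9  -0.    1.11  0.84]
row mm [ -8.7 145.   19.9] rot [ 0.006 -0.    -0.003]
```

Call:
{"op": "jog_arm", "data": {
  "deltas": [
    [[0, -9, 145, 10, 0.004, 0, 0], [0, -9, 145, 20, 0.004, 0, 0], [0, -9, 145, 20, 0.004, 0, 0], [0, -9, 145, 20, 0.004, 0, 0], [0, -9, 145, 20, 0.004, 0, 0], [0, -9, 145, 20, 0.004, 0, 0]]
  ]
}}

```text
clock: 11.28
tcp_pos: [0.5157, -0.4257, 0.1478]
orientation: [0.0, 0.996, 0.089, -0.001]
force: [-0.1, -0.1, -0.2]
opening: 0.5
```

```bash
python3 - <<'E'
from h import *
show();shot("wrist","6_wrist");shot("side","6_side");to([0.517,-0.427,0.036],10.5)
E
```

```text
t 11.28 tcp [ 0.5157 -0.4257  0.1478] yaw 10.2 F [-0.1 -0.1 -0.2] open 44.0 mm q [-0.73  0.32  1.71 -0.    1.12  0.67]
row mm [  1.2   3.9 111.2] rot [-0.001  0.003 -0.003]
```

View pics/6_wrist.png

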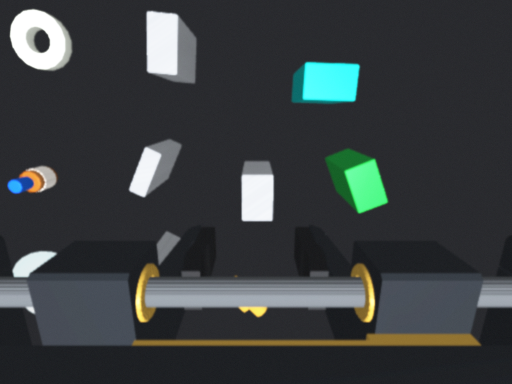

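View pics/6_side.png

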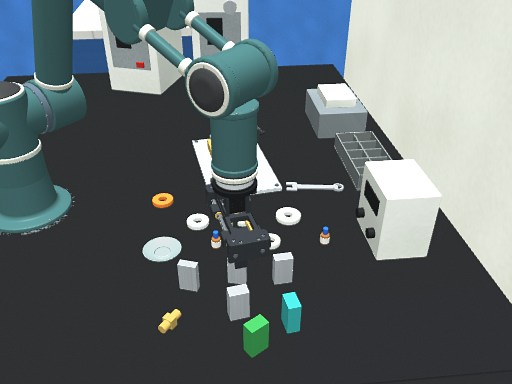

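Call:
{"op": "jog_arm", "data": {
  "deltas": [
    [[0, 1, 3, 40, 0, 0, 0], [0, 1, 3, 80, 0, 0, 0], [0, 1, 3, 111, 0, 0.002, 0], [0, 1, 3, 111, 0, 0.002, 0], [1, 1, 3, 111, 0, 0.002, 0], [1, 1, 3, 111, 0, 0.002, 0], [1, 1, 3, 111, 0, 0.002, 0], [1, 1, 3, 111, 0, 0.002, 0], [1, 1, 3, 111, 0, 0.002, 0], [1, 1, 3, 111, 0, 0.002, 0], [1, 1, 3, 111, 0, 0.002, 0]]
  ]
}}

```text
clock: 12.3
tcp_pos: [0.5179, -0.4274, 0.0379]
orientation: [0.001, 0.996, 0.09, 0.001]
force: [0.6, 2.3, 7.7]
opening: 0.292
```

```bash
python3 - <<'E'
from h import *
show()
E
```

```text
t 12.30 tcp [ 0.5179 -0.4274  0.0379] yaw 10.3 F [0.6 2.3 7.7] open 25.7 mm q [-0.73  0.44  1.77  0.    0.93  0.66]
```

Call:
{"op": "jog_arm", "data": {
  "deltas": [
    [[1, 0, 0, -30, 0, 0, 0], [1, 0, 0, -70, 0, 0, 0], [1, 0, 0, -110, 0, 0, 0], [1, 0, 0, -110, 0, 0, 0]]
  ]
}}

```text
clock: 12.63
tcp_pos: [0.5206, -0.4306, 0.1556]
orientation: [0.005, 0.996, 0.09, 0.004]
force: [2.1, -0.5, 1.4]
opening: 0.293
```

```bash
python3 - <<'E'
from h import *
show(); to(np.r_[j2w(-30,27.5,0)[:2],0.14],7.8); s=st()[0]; print(s["force"])
E
```

```text
t 12.63 tcp [ 0.5206 -0.4306  0.1556] yaw 10.3 F [ 2.1 -0.5  1.4] open 25.8 mm q [-0.73  0.32  1.7  -0.    1.12  0.66]
row mm [ 107.9 -611.3    9.7] rot [ 0.011 -0.008  0.044]
[ 2.07500001 -0.46684844  1.4253555 ]
```

Call:
{"op": "jog_arm", "data": {
  "deltas": [
    [[1, 108, -611, 10, 0, 0, 0.044], [1, 108, -611, 10, 0, 0, 0.044], [1, 108, -611, 10, 0, 0, 0.044], [1, 108, -611, 10, 0, 0, 0.044], [1, 108, -611, 10, 0, 0, 0.044], [1, 108, -611, 10, 0, 0, 0.044], [1, 108, -611, 10, 0, 0, 0.044], [1, 108, -611, 10, 0, 0, 0.044], [1, 108, -611, 10, 0, 0, 0.044], [1, 108, -611, 10, 0, 0, 0.044], [1, 108, -611, 10, 0, 0, 0.044], [1, 108, -611, 10, 0, 0, 0.044]]
  ]
}}

```text
clock: 13.63
tcp_pos: [0.5135, 0.0756, 0.1382]
orientation: [-0.001, 0.998, 0.068, -0.0]
force: [1.6, -0.2, -1.0]
opening: 0.291
```

```bash
python3 - <<'E'
from h import *
show(); to(np.r_[j2w(-30,27.5,0)[:2],0.14],7.8)
E
```

```text
t 13.63 tcp [0.5135 0.0756 0.1382] yaw 7.8 F [ 1.6 -0.2 -1. ] open 25.6 mm q [0.1  0.06 2.04 0.   1.05 1.53]
row mm [  19.6 -112.9   -1.5] rot [-0.002  0.    -0.001]
```

Call:
{"op": "jog_arm", "data": {
  "deltas": [
    [[1, 19, -108, -1, 0, 0, 0], [1, 19, -108, -1, 0, 0, 0], [1, 19, -108, -1, 0, 0, 0], [1, 19, -108, -1, 0, 0, 0], [1, 19, -108, -1, 0, 0, 0], [1, 19, -108, -1, 0, 0, 0], [1, 19, -108, -1, 0, 0, 0]]
  ]
}}

```text
clock: 14.22
tcp_pos: [0.5177, 0.1821, 0.1384]
orientation: [-0.001, 0.998, 0.067, -0.001]
force: [-0.0, 0.0, -1.2]
opening: 0.29
```

```bash
python3 - <<'E'
from h import *
show(); to(np.r_[j2w(-30,27.5,0)[:2],0.09],7.8);im,K,T=shot("wrist","7_wrist");shot("side","7_side");shot("scene","7_scene")
E
```

```text
t 14.22 tcp [0.5177 0.1821 0.1384] yaw 7.7 F [-0.   0.  -1.2] open 25.5 mm q [0.29 0.11 1.98 0.   1.05 1.73]
row mm [ 1.2 -7.8 48.4] rot [-0.002  0.003 -0.001]
```

View pics/7_wrist.png

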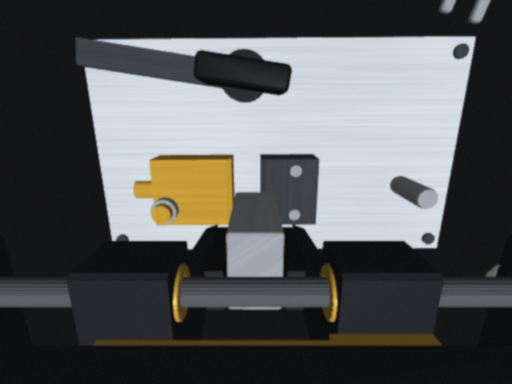

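View pics/7_scene.png

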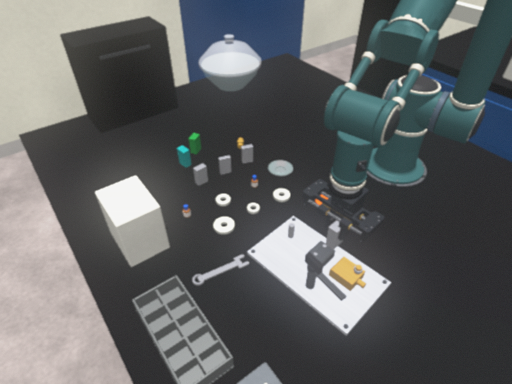

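```bash
python3 - <<'E'
from h import *
im,K,T=load("7_wrist")
cv2.imwrite("pics/7_crop.png",cv2.resize(im[140:260,200:320],None,fx=5,fy=5,interpolation=cv2.INTER_CUBIC))
c=w2j(ray(K,T,[[234.5,193],[280,193],[229,234],[282,233]],.1004)); print(c)
c=w2j(ray(K,T,[[229,234],[282,233]],.168)); print(c)
show(); print(w2j(st()[0]["tcp_pos"]))
g=im[:,:,0].astype(float)
for v in (165,175,185):
    r=g[v-1:v+2].mean(0); w=[i+(130-r[i])/(r[i+1]-r[i]) for i in range(200,310) if (r[i]-130)*(r[i+1]-130)<0]
    print(v,np.round(w,1),w2j(ray(K,T,[[u,v] for u in w],.012))[:,1].round(1))
E
```

```text
[[-13.42695487  33.0546647 ]
 [-13.44741685   2.29536699]
 [-43.56200666  37.57087617]
 [-42.80422998   0.2063816 ]]
[[-12.82257425  30.74465661]
 [-12.34099765   6.99905071]]
t 14.37 tcp [0.5178 0.182  0.1384] yaw 7.7 F [ 0.4 -0.2 -1.1] open 25.7 mm q [0.29 0.11 1.98 0.   1.05 1.73]
[-30.99173074  19.43826562]
165 [233.1 260.2] [40.6 14.2]
175 [233.3 260.2 291.5 299.1] [ 40.7  14.2 -16.4 -23.9]
185 [233.6 260.2] [40.6 14.2]
```

View pics/7_crop.png

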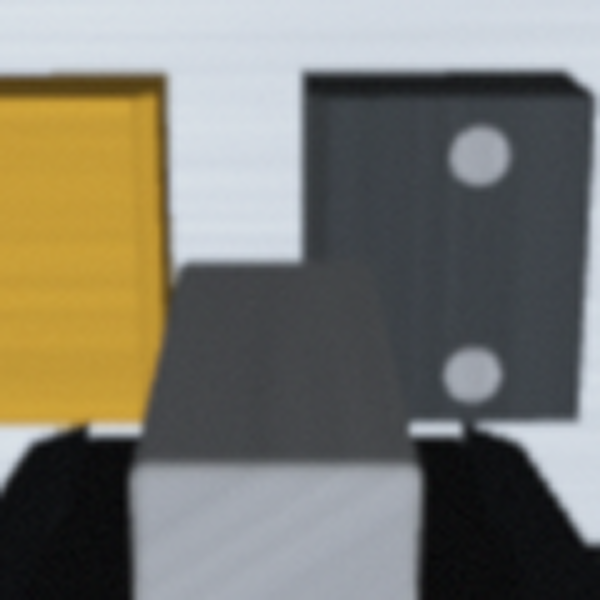

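```bash
python3 - <<'E'
from h import *
to(np.r_[j2w(-29,27.9,0)[:2],0.085],7.8)
E
```

```text
row mm [ 2.1 -8.3 53.4] rot [-0.002  0.003 -0.002]
```

Call:
{"op": "jog_arm", "data": {
  "deltas": [
    [[1, 2, -8.3, 0, 0, 0, 0], [1, 2, -8.3, 30, 0, 0.002, 0], [1, 2, -8.3, 53, 0, 0.002, 0], [1, 2, -8.3, 53, 0, 0.002, 0], [1, 2, -8.3, 53, 0, 0.002, 0]]
  ]
}}

```text
clock: 14.78
tcp_pos: [0.517, 0.1914, 0.084]
orientation: [-0.001, 0.998, 0.068, -0.002]
force: [0.3, 0.5, -1.0]
opening: 0.29
```

```bash
python3 - <<'E'
from h import *
show(); print(w2j(st()[0]["tcp_pos"])); shot("wrist","8_wrist")
im,K,T=load("8_wrist");cv2.imwrite("pics/8_crop.png",cv2.resize(im[80:260,170:350],None,fx=4,fy=4,interpolation=cv2.INTER_CUBIC))
E
```

```text
t 14.78 tcp [0.517  0.1914 0.084 ] yaw 7.7 F [ 0.3  0.5 -1. ] open 25.6 mm q [0.31 0.18 2.01 0.   0.95 1.74]
[-30.46864985  28.87669716]
```

View pics/8_crop.png

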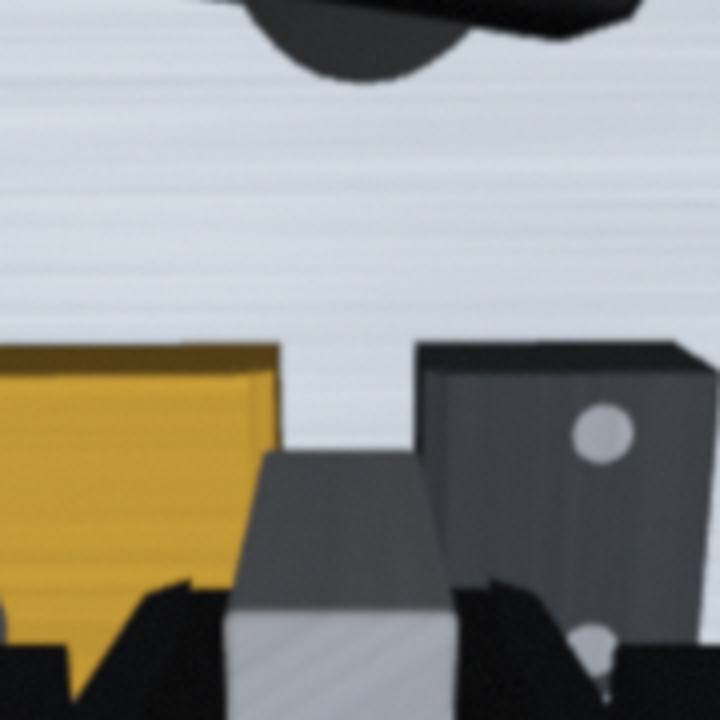

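```bash
python3 - <<'E'
from h import *
im,K,T=load("8_wrist")
print(w2j(ray(K,T,[[170+267/4,80+452/4],[170+418/4,80+452/4]],.046)))
g=im[:,:,0].astype(float)
for v in (175,185):
    r=g[v-1:v+2].mean(0); w=[i+(130-r[i])/(r[i+1]-r[i]) for i in range(200,310) if (r[i]-130)*(r[i+1]-130)<0]
    print(v,np.round(w,1),w2j(ray(K,T,[[u,v] for u in w],.012))[:,1].round(1))
E
```

```text
[[-12.88145071  40.85814842]
 [-12.88466699  15.35017523]]
175 [239.8 273. ] [40.5 14.4]
185 [240. 273.] [40.5 14.3]
```

Call:
{"op": "jog_arm", "data": {
  "deltas": [
    [[1, 1, 0.7, 0, 0, 0, 0], [1, 1, 0.7, 2, 0, 0, 0], [1, 1, 0.7, 4, 0, 0, 0], [1, 1, 0.7, 6, 0, 0, 0], [1, 1, 0.7, 6, 0, 0, 0]]
  ]
}}

```text
clock: 15.25
tcp_pos: [0.5194, 0.1913, 0.0794]
orientation: [-0.001, 0.998, 0.068, -0.0]
force: [0.6, -0.4, -1.6]
opening: 0.29
```

```bash
python3 - <<'E'
from h import *
show(); print(w2j(st()[0]["tcp_pos"]))
E
```

```text
t 15.25 tcp [0.5194 0.1913 0.0794] yaw 7.8 F [ 0.6 -0.4 -1.6] open 25.5 mm q [0.31 0.19 2.01 0.   0.94 1.74]
[-28.05531535  28.511776  ]
```

Call:
{"op": "jog_arm", "data": {
  "deltas": [
    [[1, 0, 0, 2, 0, 0, 0], [1, 0, 0, 4, 0, 0, 0], [1, 0, 0, 6, 0, 0, 0], [1, 0, 0, 6, 0, 0, 0]]
  ]
}}

```text
clock: 15.58
tcp_pos: [0.5206, 0.1909, 0.0758]
orientation: [-0.001, 0.998, 0.068, 0.0]
force: [-3.9, -5.0, 11.6]
opening: 0.291
```

```bash
python3 - <<'E'
from h import *
show(); print(w2j(st()[0]["tcp_pos"]))
E
```

```text
t 15.58 tcp [0.5206 0.1909 0.0758] yaw 7.8 F [-3.9 -5.  11.6] open 25.6 mm q [0.31 0.2  2.01 0.   0.93 1.74]
[-26.91699998  27.87574267]
```

Call:
{"op": "jog_arm", "data": {
  "deltas": [
    [[1, -1, 0.6, -1, 0, 0, 0], [1, -1, 0.9, 0, 0, 0, 0], [1, -1, 0.9, 1, 0, 0, 0], [1, -1, 0.9, 1, 0, 0, 0]]
  ]
}}

```text
clock: 15.92
tcp_pos: [0.5208, 0.1905, 0.0746]
orientation: [-0.001, 0.998, 0.068, 0.002]
force: [-0.2, -2.4, 9.7]
opening: 0.293
```

```bash
python3 - <<'E'
from h import *
show(); print(w2j(st()[0]["tcp_pos"]))
E
```

```text
t 15.92 tcp [0.5208 0.1905 0.0746] yaw 7.8 F [-0.2 -2.4  9.7] open 25.8 mm q [0.3  0.2  2.02 0.   0.93 1.74]
[-26.8113434   27.49079751]
```

Call:
{"op": "jog_arm", "data": {
  "deltas": [
    [[1, -2, 0.5, 0, 0, 0, 0], [1, -2, 0.5, 2, 0, 0, 0], [1, -2, 0.5, 4, 0, 0, 0], [1, -2, 0.5, 4, 0, 0, 0]]
  ]
}}

```text
clock: 16.25
tcp_pos: [0.521, 0.1905, 0.0734]
orientation: [-0.002, 0.998, 0.068, 0.004]
force: [-1.9, -2.2, 21.3]
opening: 0.292
```

```bash
python3 - <<'E'
from h import *
show(); print(w2j(st()[0]["tcp_pos"])); print(st()[0]["moment"])
E
```

```text
t 16.25 tcp [0.521  0.1905 0.0734] yaw 7.8 F [-1.9 -2.2 21.3] open 25.7 mm q [0.3  0.19 2.02 0.   0.92 1.74]
[-26.59322944  27.44146991]
[-0.52864474  0.38984119  0.09676884]
```

```bash
python3 - <<'E'
from h import *
shot("wrist","9_wrist");shot("scene","9_scene");shot("side","9_side")
im,K,T=load("9_wrist");a=cv2.resize(im[70:290,170:350],None,fx=2.7,fy=2.7,interpolation=cv2.INTER_CUBIC)
cv2.imwrite("pics/9_crop.png",a)
im,K,T=load("9_scene");u,v=proj(K,T,j2w(-30,28,50))[0].astype(int)
cv2.imwrite("pics/9_crop2.png",cv2.resize(im[v-45:v+45,u-60:u+60],None,fx=6,fy=6,interpolation=cv2.INTER_CUBIC))
E
```

```text
(no output)
```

View pics/9_crop.png

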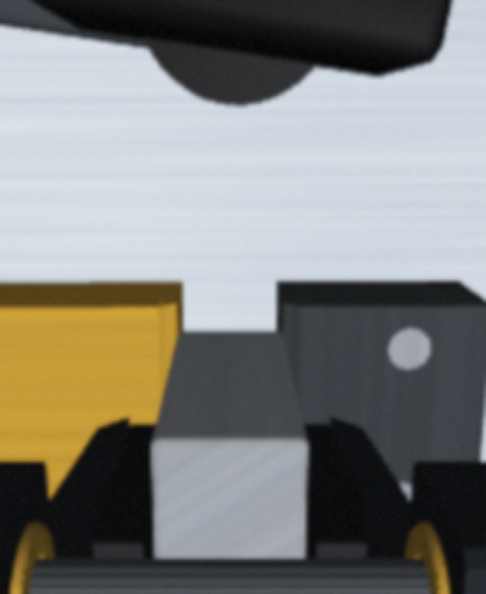

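View pics/9_crop2.png

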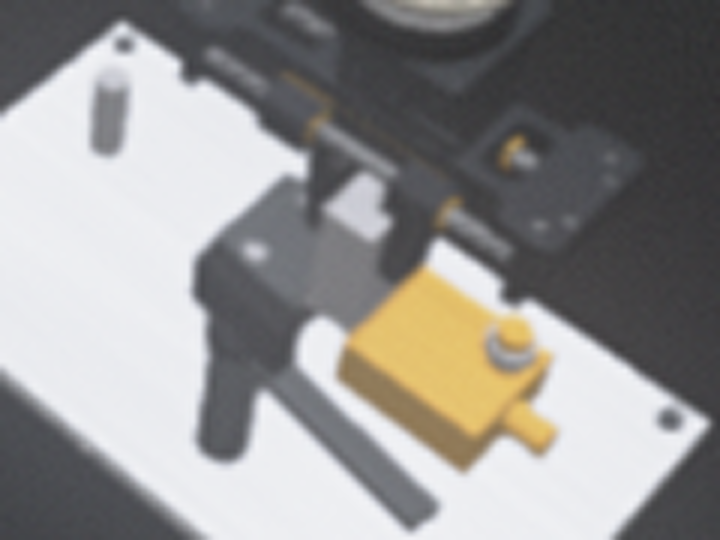

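```bash
python3 - <<'E'
from h import *
im,K,T=load("9_wrist")
g=im[:,:,0].astype(float)
for v in (178,184,188):
    r=g[v-1:v+2].mean(0); w=[i+(120-r[i])/(r[i+1]-r[i]) for i in range(200,310) if (r[i]-120)*(r[i+1]-120)<0]
    print(v,np.round(w,1),w2j(ray(K,T,[[u,v] for u in w],.012))[:,1].round(1),w2j(ray(K,T,[[u,v] for u in w],.039))[:,1].round(1))
for z in(.034,.037,.04): print(z,w2j(ray(K,T,[[170+184/2.7,70+332/2.7],[170+281/2.7,70+332/2.7]],z)).round(1).tolist())
E
```

```text
178 [237.1 272.2] [40.6 14.3] [38.8 15.9]
184 [237.2 272.2] [40.6 14.2] [38.8 15.8]
188 [237.2 272.1] [40.7 14.2] [38.9 15.8]
0.034 [[-8.9, 38.6], [-8.9, 14.1]]
0.037 [[-8.1, 38.4], [-8.1, 14.3]]
0.04 [[-7.3, 38.2], [-7.2, 14.5]]
```

Call:
{"op": "jog_arm", "data": {
  "deltas": [
    [[1, 0, 0.6, 1, 0, 0, 0.02], [1, 0, -0.6, 1, 0, 0, -0.02], [1, 0, 0.6, 2, 0, 0, -0.02], [1, 0, -0.6, 2, 0, 0, 0.02], [1, 0, 0.3, 2, 0.01, 0, 0], [1, 0, -0.3, 2, -0.01, 0, 0], [1, 0, 0, 2, 0, 0, 0]]
  ]
}}

```text
clock: 16.98
tcp_pos: [0.5216, 0.1909, 0.0721]
orientation: [-0.002, 0.998, 0.068, 0.005]
force: [-0.7, -3.7, 22.1]
opening: 0.294
```

```bash
python3 - <<'E'
from h import *
show(); print(w2j(st()[0]["tcp_pos"])); print(st()[0]["moment"])
E
```

```text
t 16.98 tcp [0.5216 0.1909 0.0721] yaw 7.8 F [-0.7 -3.7 22.1] open 25.9 mm q [0.31 0.2  2.02 0.   0.92 1.74]
[-25.94406203  27.72997215]
[-0.95954879  0.18662588  0.02095505]
```

```bash
python3 - <<'E'
from h import *
to([0.5177,0.182,0.1384],7.8)
E
```

```text
row mm [ -4.5   8.1 -66.4] rot [-0.002 -0.01   0.001]
```

Call:
{"op": "jog_arm", "data": {
  "deltas": [
    [[1, 0, 0, -20, 0, 0, 0], [1, 0, 0, -60, 0, 0, 0], [1, -5, 8, -71, 0, 0, 0], [1, -5, 8, -71, 0, 0, 0], [1, -5, 8, -71, 0, 0, 0], [1, -5, 8, -71, 0, 0, 0]]
  ]
}}

```text
clock: 17.48
tcp_pos: [0.5115, 0.1803, 0.1354]
orientation: [-0.001, 0.998, 0.068, -0.002]
force: [-0.2, -0.1, -1.4]
opening: 0.292
```

```bash
python3 - <<'E'
from h import *
show(); im,K,T=shot("wrist","10_wrist")
cv2.imwrite("pics/10_crop.png",cv2.resize(im[140:260,200:320],None,fx=5,fy=5,interpolation=cv2.INTER_CUBIC))
E
```

```text
t 17.48 tcp [0.5115 0.1803 0.1354] yaw 7.8 F [-0.2 -0.1 -1.4] open 25.7 mm q [0.29 0.11 1.99 0.   1.05 1.72]
```

View pics/10_crop.png

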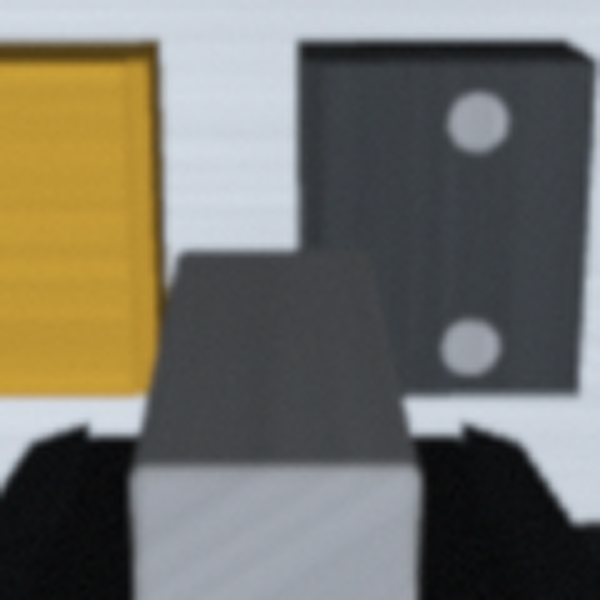

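```bash
python3 - <<'E'
from h import *
def edge(name,v0):
    im,K,T=load(name)
    g=im.astype(float).sum(2)/3
    print(name,"camz",T[2,3])
    return im,K,T
for name,l,r,v in(("7_wrist",200+182/5,200+372/5,140+265/5),("8_wrist",170+267/4,170+418/4,80+452/4),("9_wrist",170+184/2.7,170+281/2.7,70+332/2.7),("10_wrist",200+180/5,200+368/5,140+252/5)):
    im,K,T=load(name); d=26*K[0,0]/(r-l)/1000
    c=np.array([((l+r)/2-K[0,2])/K[0,0],(v-K[1,2])/K[1,1],1])*d
    p=T[:3,:3]@c+T[:3,3]; print(name,"bottom",p.round(4),w2j(p).round(1))
    # top front->(near) edge: z
for name,l,r,v in(("7_wrist",200+132/5,200+421/5,140+465/5),("10_wrist",200+131/5,200+421/5,140+465/5),("8_wrist",170+226/4,170+458/4,80+612/4),("9_wrist",170+152/2.7,170+308/2.7,70+438/2.7)):
    im,K,T=load(name); d=26*K[0,0]/(r-l)/1000
    c=np.array([((l+r)/2-K[0,2])/K[0,0],(v-K[1,2])/K[1,1],1])*d
    p=T[:3,:3]@c+T[:3,3]; print(name,"topfront",p.round(4),w2j(p).round(1), "TCPz=camz-.148:",T[2,3].round(4))
E
```

```text
7_wrist bottom [0.5346 0.1837 0.0982] [-14.1  18.9]
8_wrist bottom [0.5335 0.1928 0.0424] [-13.9  28.1]
9_wrist bottom [0.5354 0.1913 0.0224] [-12.2  26.3]
10_wrist bottom [0.5295 0.1825 0.0926] [-19.3  18.4]
7_wrist topfront [0.5361 0.184  0.1675] [-12.6  19. ] TCPz=camz-.148: 0.2859
10_wrist topfront [0.5301 0.1822 0.1648] [-18.7  18.1] TCPz=camz-.148: 0.2828
8_wrist topfront [0.5356 0.1932 0.1134] [-11.7  28.2] TCPz=camz-.148: 0.2313
9_wrist topfront [0.5395 0.1924 0.1024] [-8.1 26.9] TCPz=camz-.148: 0.2215
```

```bash
python3 - <<'E'
from h import *
im,K,T=load("9_wrist");cv2.imwrite("pics/9_c3.png",cv2.resize(im[165:240,215:295],None,fx=8,fy=8,interpolation=cv2.INTER_CUBIC))
print(w2j(T[:3,3]),T[2,3])
E
```

```text
[43.7113168  26.68570817] 0.22152716116772536
```

View pics/9_c3.png

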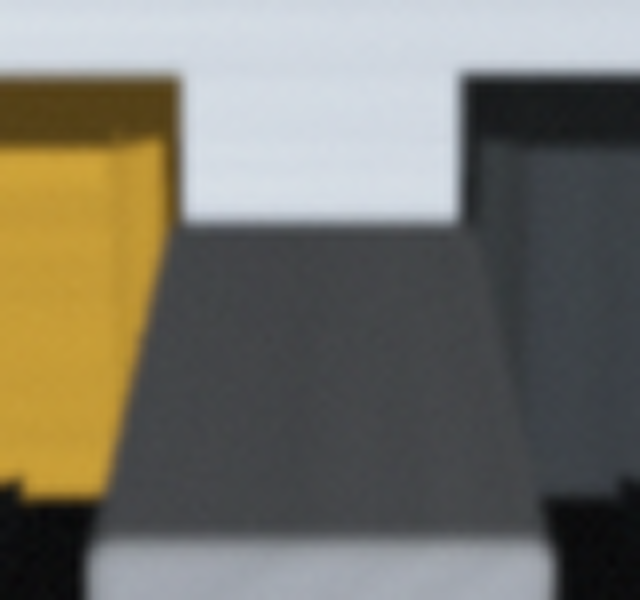

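```bash
sed -i 's/JA=np.radians(7.8)/JA=np.radians(8.0)/' h.py; python3 - <<'E'
from h import *
print(w2j(st()[0]["tcp_pos"]));to(np.r_[j2w(-28,27.7,0)[:2],0.083],8.0)
E
```

```text
[-37.60829943  18.81203806]
row mm [ 9.8 -8.8 51.9] rot [-0.002  0.004 -0.004]
```

Call:
{"op": "jog_arm", "data": {
  "deltas": [
    [[1, 10, -9, 0, 0, 0.003, -0.004], [1, 10, -9, 30, 0, 0.003, -0.004], [1, 10, -9, 51, 0, 0.003, -0.004], [1, 10, -9, 51, 0, 0.003, -0.004], [1, 10, -9, 51, 0, 0.003, -0.004], [1, 10, -9, 51, 0, 0.003, -0.004]]
  ]
}}

```text
clock: 18.03
tcp_pos: [0.5219, 0.1917, 0.0863]
orientation: [-0.001, 0.998, 0.07, 0.001]
force: [0.2, 0.4, -1.0]
opening: 0.292
```

```bash
python3 - <<'E'
from h import *
show();print(w2j(st()[0]["tcp_pos"]));to(np.r_[j2w(-29,27.9,0)[:2],0.075],8.0)
E
```

```text
t 18.03 tcp [0.5219 0.1917 0.0863] yaw 8.0 F [ 0.2  0.4 -1. ] open 25.7 mm q [0.31 0.18 2.   0.   0.95 1.73]
[-25.49290979  28.58097262]
row mm [-3.5  0.7 11.3] rot [-0.003 -0.002  0.   ]
```

Call:
{"op": "jog_arm", "data": {
  "deltas": [
    [[1, -2, 0.8, 0, 0, 0, 0], [1, -2, 0.8, 3, 0, 0, 0], [1, -2, 0.8, 6, 0, 0, 0], [1, -2, 0.8, 8, 0, 0, 0], [1, -2, 0.8, 8, 0, 0, 0], [1, -2, 0.8, 8, 0, 0, 0]]
  ]
}}

```text
clock: 18.53
tcp_pos: [0.5195, 0.1901, 0.0783]
orientation: [-0.001, 0.998, 0.07, 0.001]
force: [-0.2, 0.4, -1.8]
opening: 0.293
```

```bash
python3 - <<'E'
from h import *
show();print(w2j(st()[0]["tcp_pos"]))
E
```

```text
t 18.53 tcp [0.5195 0.1901 0.0783] yaw 8.0 F [-0.2  0.4 -1.8] open 25.8 mm q [0.3  0.19 2.02 0.   0.94 1.73]
[-28.02547972  27.3381743 ]
```

Call:
{"op": "jog_arm", "data": {
  "deltas": [
    [[1, 0, -0.2, 1, 0, 0, 0], [1, 0, -0.2, 2, 0, 0, 0], [1, 0, -0.2, 3, 0, 0, 0], [1, 0, -0.2, 3, 0, 0, 0]]
  ]
}}

```text
clock: 18.87
tcp_pos: [0.5203, 0.1903, 0.076]
orientation: [-0.001, 0.998, 0.07, 0.002]
force: [-0.3, -2.1, 2.7]
opening: 0.293
```

```bash
python3 - <<'E'
from h import *
show();print(w2j(st()[0]["tcp_pos"]))
E
```

```text
t 18.87 tcp [0.5203 0.1903 0.076 ] yaw 8.0 F [-0.3 -2.1  2.7] open 25.8 mm q [0.3  0.19 2.02 0.   0.93 1.73]
[-27.26100988  27.42543983]
```

Call:
{"op": "jog_arm", "data": {
  "deltas": [
    [[1, 0, 0.5, 0, 0, 0, 0], [1, 0, 0.5, 1, 0, 0, 0], [1, 0, 0.5, 2, 0, 0, 0], [1, 0, 0.5, 2, 0, 0, 0]]
  ]
}}

```text
clock: 19.2
tcp_pos: [0.5207, 0.1902, 0.0753]
orientation: [-0.002, 0.998, 0.07, 0.002]
force: [-3.0, -1.6, 10.3]
opening: 0.292
```

```bash
python3 - <<'E'
from h import *
show();print(w2j(st()[0]["tcp_pos"]), st()[0]["moment"])
E
```

```text
t 19.20 tcp [0.5207 0.1902 0.0753] yaw 8.0 F [-3.  -1.6 10.3] open 25.7 mm q [0.3  0.19 2.02 0.   0.93 1.73]
[-26.87286855  27.33128528] [-0.26638746  0.53286735 -0.06447806]
```

Call:
{"op": "jog_arm", "data": {
  "deltas": [
    [[1, 0, 0, -2, 0, 0, 0], [0.3, 0, 0, -2, 0, 0, 0], [0.25, 0, 0, -2, 0, 0, 0], [0.25, 0, 0, -2, 0, 0, 0], [0.25, 0, 0, -2, 0, 0, 0]]
  ]
}}

```text
clock: 19.62
tcp_pos: [0.5194, 0.1898, 0.075]
orientation: [-0.001, 0.998, 0.07, 0.001]
force: [-0.1, -0.1, -0.5]
opening: 0.375
```

```bash
python3 - <<'E'
from h import *
show();print(w2j(st()[0]["tcp_pos"]));im,K,T=shot("wrist","11_wrist");shot("scene","11_scene")
cv2.imwrite("pics/11_crop.png",cv2.resize(im[150:270,190:320],None,fx=5,fy=5,interpolation=cv2.INTER_CUBIC))
E
```

```text
t 19.62 tcp [0.5194 0.1898 0.075 ] yaw 8.0 F [-0.1 -0.1 -0.5] open 33.0 mm q [0.3  0.19 2.02 0.   0.93 1.73]
[-28.19801711  27.09029882]
```

View pics/11_crop.png

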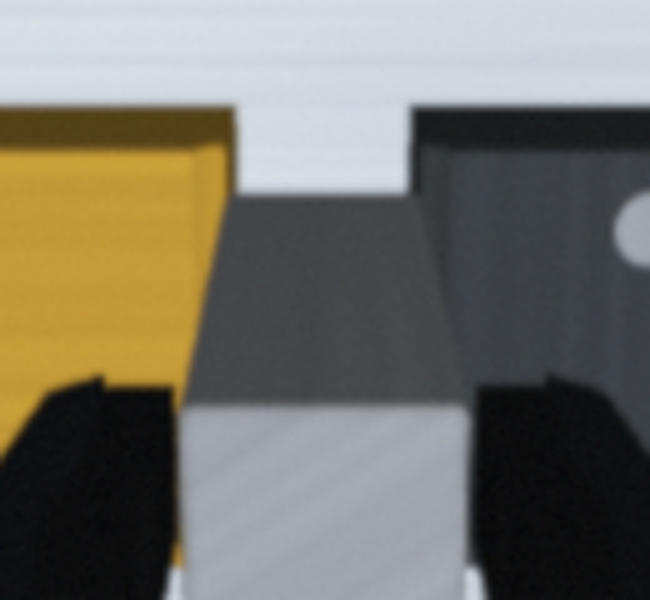

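```bash
python3 - <<'E'
from h import *
im,K,T=load("11_wrist")
for l,r,v in((190+232/5,190+412/5,150+195/5),(190+186/5,190+468/5,150+405/5)):
    d=26*K[0,0]/(r-l)/1000
    c=np.array([((l+r)/2-K[0,2])/K[0,0],(v-K[1,2])/K[1,1],1])*d
    p=T[:3,:3]@c+T[:3,3]; print(p.round(4),w2j(p).round(1))
E
```

```text
[0.5361 0.1923 0.0236] [-11.3  27.2]
[0.5373 0.1917 0.1009] [-10.3  26.5]
```

Call:
{"op": "jog_arm", "data": {
  "deltas": [
    [[0.25, 0, 0, -20, 0, 0, 0], [0.25, 0, 0, -50, 0, 0, 0], [1, 0, 0, -50, 0, 0, 0], [1, 0, 0, -50, 0, 0, 0], [1, 0, 0, -50, 0, 0, 0], [1, 0, 0, -50, 0, 0, 0], [1, 0, 0, -50, 0, 0, 0], [1, 0, 0, -50, 0, 0, 0]]
  ]
}}

```text
clock: 20.38
tcp_pos: [0.5187, 0.1894, 0.124]
orientation: [-0.001, 0.998, 0.07, -0.0]
force: [-0.4, -0.5, 0.8]
opening: 0.005
```

```bash
python3 - <<'E'
from h import *
show();print(w2j(st()[0]["tcp_pos"]));shot("scene","12_scene");shot("side","12_side");shot("wrist","12_wrist")
im,K,T=load("12_scene");u,v=proj(K,T,j2w(-30,28,50))[0].astype(int)
a=cv2.resize(im[v-45:v+45,u-60:u+60],None,fx=5,fy=5,interpolation=cv2.INTER_CUBIC)
im,K,T=load("12_wrist");cv2.imwrite("pics/12_c.png",np.hstack([a[:,:400],cv2.resize(im[100:280,165:325],(400,450),interpolation=cv2.INTER_CUBIC)]))
E
```

```text
t 20.38 tcp [0.5187 0.1894 0.124 ] yaw 8.0 F [-0.4 -0.5  0.8] open 0.4 mm q [0.3  0.13 1.98 0.   1.03 1.73]
[-28.94942312  26.81738324]
```

View pics/12_c.png

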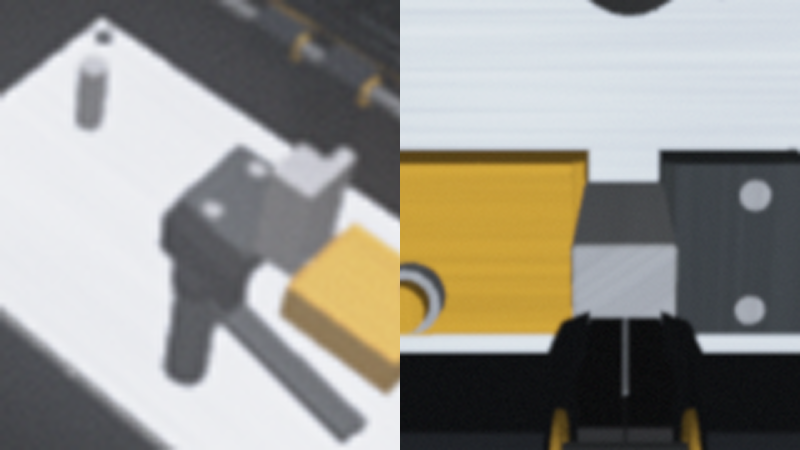

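Call:
{"op": "jog_arm", "data": {
  "deltas": [
    [[1, -1, -0.7, 10, 0, 0, 0], [1, -1, -0.7, 20, 0, 0, 0], [1, -1, -0.7, 24, 0, 0, 0], [1, -1, -0.7, 26, 0, 0, 0], [1, -1, -0.7, 28, 0, 0, 0], [1, -1, -0.7, 30, 0, 0, 0]]
  ]
}}

```text
clock: 21.03
tcp_pos: [0.5217, 0.1917, 0.1015]
orientation: [-0.002, 0.998, 0.07, 0.004]
force: [-10.7, -1.6, 43.9]
opening: 0.004
```

```bash
python3 - <<'E'
from h import *
show();print(w2j(st()[0]["tcp_pos"]))
E
```

```text
t 21.03 tcp [0.5217 0.1917 0.1015] yaw 8.0 F [-10.7  -1.6  43.9] open 0.3 mm q [0.31 0.16 2.   0.   0.97 1.73]
[-25.66586407  28.66489168]
```

```bash
python3 - <<'E'
from h import *
im,K,T=load("9_wrist")
for z in (.036,.038,.040):
  print(z,w2j(ray(K,T,[[215+165/8,165+137/8],[215+481/8,165+140/8]],z)).round(2).tolist())
print(.042,w2j(ray(K,T,[[215+113/8,165+132/8],[215+520/8,165+145/8]],.042)).round(2).tolist())
im=im[170:195,225:285]; cv2.imwrite("pics/9_c4.png",cv2.resize(im,None,fx=13,fy=13,interpolation=cv2.INTER_CUBIC)*1)
E
```

```text
0.036 [[-0.73, 40.05], [-1.05, 13.69]]
0.038 [[-0.25, 39.9], [-0.57, 13.83]]
0.04 [[0.23, 39.76], [-0.08, 13.97]]
0.042 [[1.13, 43.8], [-0.02, 10.95]]
```

Call:
{"op": "jog_arm", "data": {
  "deltas": [
    [[1, 0, 0, -10, 0, 0, 0], [1, 0, 0, -30, 0, 0, 0], [1, 0, 0, -45, 0, 0, 0], [0.2, -70, 0, -60, 0, 0, 0], [0.2, -70, 0, -60, 0, 0, 0], [0.2, -70, 0, -60, 0, 0, 0], [0.2, -70, 0, -60, 0, 0, 0]]
  ]
}}

```text
clock: 21.62
tcp_pos: [0.4478, 0.1802, 0.1543]
orientation: [-0.001, 0.998, 0.07, 0.001]
force: [0.4, 0.3, -0.2]
opening: 0.28
```

```bash
python3 - <<'E'
from h import *
show();print(w2j(st()[0]["tcp_pos"]));im,K,T=shot("wrist","13_wrist")
print("cam",w2j(T[:3,3]),T[2,3])
u,v=proj(K,T,j2w(-30,28,60))[0].astype(int);print(u,v)
v0=max(v-50,0);u0=u-50
cv2.imwrite("pics/13_c.png",cv2.resize(im[v0:v0+100,u0:u0+110],None,fx=6,fy=6,interpolation=cv2.INTER_CUBIC));print(u0,v0)
E
```

```text
t 21.62 tcp [0.4478 0.1802 0.1543] yaw 8.0 F [ 0.4  0.3 -0.2] open 24.7 mm q [ 0.33 -0.03  2.1   0.    1.08  1.76]
[-100.48169046   27.5571683 ]
cam [-29.27477485  26.94155848] 0.30207048102107126
254 111
204 61
```

View pics/13_c.png

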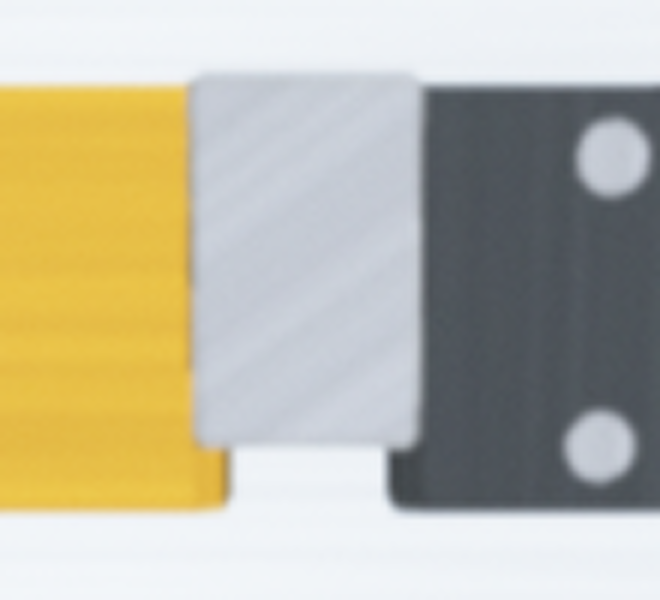

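View pics/9_c4.png

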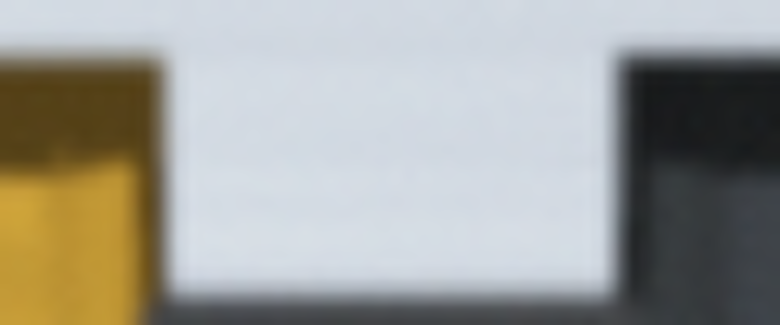

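```bash
python3 - <<'E'
from h import *
im,K,T=load("13_wrist"); 
for v in (137,139,141,143):
  for ch in (0,2):
    g=im[:,:,ch].astype(float); r=g[v]; lo=r[225:285].min(); hi=r[245:260].max()
    # separate left / right thresholds
    res=[]
    L=r[225:250]; tl=(L.min()+hi)/2; i=[k for k in range(24) if (L[k]-tl)*(L[k+1]-tl)<0]; res+= [225+k+(tl-L[k])/(L[k+1]-L[k]) for k in i]
    Rr=r[258:285]; tr=(Rr.min()+hi)/2; i=[k for k in range(26) if (Rr[k]-tr)*(Rr[k+1]-tr)<0]; res+=[258+k+(tr-Rr[k])/(Rr[k+1]-Rr[k]) for k in i]
    print(v,ch,np.round(res,2),w2j(ray(K,T,[[u,v] for u in res],.012))[:,1].round(2))
g=im[:,:,0].astype(float)
for v in (60,100,150,160):
  r=g[v]; e=[i+(128-r[i])/(r[i+1]-r[i]) for i in range(511) if (r[i]-128)*(r[i+1]-128)<0]; e=[e[0],e[-1]]; y=w2j(ray(K,T,[[u,v] for u in e],.012))[:,1]; print(v,np.round(e,1),y,y[0]-y[1])
E
```

```text
137 0 [241.83 268.12] [40.64 14.34]
137 2 [240.16 242.47 268.03] [42.3  39.99 14.43]
139 0 [241.82 268.14] [40.67 14.3 ]
139 2 [240.16 242.46 268.06] [42.33 40.03 14.38]
141 0 [241.83 268.11] [40.68 14.3 ]
141 2 [240.19 242.49 268.06] [42.33 40.02 14.35]
143 0 [241.67 268.37] [40.87 14.01]
143 2 [240.16 242.37 268.3 ] [42.38 40.16 14.08]
60 [101.9 468.6] [ 170.55724149 -171.22359192] 341.78083340857114
100 [107.1 461.3] [ 170.6416602  -171.42288672] 342.0645469203808
150 [113.9 452. ] [ 170.57864976 -171.63695551] 342.2156052726941
160 [115.1 450.3] [ 170.65841396 -171.76762025] 342.4260342092008
```

```bash
python3 - <<'E'
from h import *
im,K,T=load("13_wrist"); p=ray(K,T,[[255.25,104.5]],.1014); print(p,w2j(p)); to([p[0,0],p[0,1]+.0005,0.073],8.0)
E
```

```text
[[0.52243181 0.19029469 0.1014    ]] [[-25.13328084  27.15685178]]
row mm [74.1  0.2 81.7] rot [-0.003 -0.003  0.   ]
```

Call:
{"op": "jog_arm", "data": {
  "deltas": [
    [[0, 40, 0, 0, 0, 0, 0], [0, 74, 0, 0, 0, 0, 0], [0, 74, 0, 0, 0, 0, 0], [0, 74, 0, 0, 0, 0, 0], [0, 74, 0, 40, 0, 0, 0], [0, 74, 0, 84, 0, 0, 0], [0, 74, 0, 84, 0, 0, 0], [1, 74, 0, 84, 0, 0, 0], [1, 74, 0, 84, 0, 0, 0], [1, 74, 0, 84, 0, 0, 0], [1, 74, 0, 84, 0, 0, 0], [1, 74, 0, 84, 0, 0, 0]]
  ]
}}

```text
clock: 22.67
tcp_pos: [0.5243, 0.1913, 0.0738]
orientation: [-0.002, 0.998, 0.07, 0.003]
force: [-0.6, -2.4, 3.2]
opening: 0.294
```

```bash
python3 - <<'E'
from h import *
show();print(w2j(st()[0]["tcp_pos"]))
E
```

```text
t 22.67 tcp [0.5243 0.1913 0.0738] yaw 8.0 F [-0.6 -2.4  3.2] open 25.9 mm q [0.3  0.2  2.01 0.   0.92 1.73]
[-23.19111434  27.87534255]
```

Call:
{"op": "jog_arm", "data": {
  "deltas": [
    [[1, 0, 0, -15, 0, 0, 0], [1, 0, 0, -40, 0, 0, 0], [1, 0, 0, -80, 0, 0, 0], [1, 0, 0, -80, 0, 0, 0]]
  ]
}}

```text
clock: 23.0
tcp_pos: [0.5274, 0.1926, 0.1599]
orientation: [-0.003, 0.998, 0.07, 0.008]
force: [1.7, 0.1, -0.2]
opening: 0.292
```

```bash
python3 - <<'E'
from h import *
show();to([0.517,-0.427,0.12],10)
E
```

```text
t 23.00 tcp [0.5274 0.1926 0.1599] yaw 8.0 F [ 1.7  0.1 -0.2] open 25.7 mm q [0.3  0.1  1.94 0.   1.08 1.73]
row mm [-97.2 612.3  35.2] rot [-0.005 -0.016 -0.035]
```

Call:
{"op": "jog_arm", "data": {
  "deltas": [
    [[1, -97, 612, 10, 0, 0, -0.035], [1, -97, 612, 10, 0, 0, -0.035], [1, -97, 612, 10, 0, 0, -0.035], [1, -97, 612, 10, 0, 0, -0.035], [1, -97, 612, 10, 0, 0, -0.035], [1, -97, 612, 10, 0, 0, -0.035], [1, -97, 612, 10, 0, 0, -0.035], [1, -97, 612, 10, 0, 0, -0.035], [1, -97, 612, 10, 0, 0, -0.035], [1, -97, 612, 10, 0, 0, -0.035], [1, -97, 612, 10, 0, 0, -0.035], [1, -97, 612, 10, 0, 0, -0.035]]
  ]
}}

```text
clock: 24.0
tcp_pos: [0.5139, -0.3114, 0.143]
orientation: [-0.001, 0.996, 0.087, 0.002]
force: [1.1, 0.7, -1.4]
opening: 0.294
```

```bash
python3 - <<'E'
from h import *
show();to([0.517,-0.427,0.05],10)
E
```

```text
t 24.00 tcp [ 0.5139 -0.3114  0.143 ] yaw 10.0 F [ 1.1  0.7 -1.4] open 25.9 mm q [-0.59  0.2   1.87  0.    1.07  0.81]
row mm [-17.4 114.5  92.8] rot [-0.001 -0.004 -0.   ]
```

Call:
{"op": "jog_arm", "data": {
  "deltas": [
    [[1, -17, 110, 0, 0, 0, 0], [1, -17, 110, 0, 0, 0, 0], [1, -17, 110, 0, 0, 0, 0], [1, -17, 110, 0, 0, -0.003, 0], [1, -17, 110, 30, 0, -0.003, 0], [1, -17, 110, 65, 0, -0.003, 0], [1, -17, 110, 93, 0, -0.003, 0], [1, -17, 110, 93, 0, -0.003, 0], [1, -17, 110, 93, 0, -0.003, 0]]
  ]
}}

```text
clock: 24.75
tcp_pos: [0.5159, -0.419, 0.0479]
orientation: [-0.002, 0.996, 0.087, -0.001]
force: [0.3, -1.0, -0.2]
opening: 0.291
```

```bash
python3 - <<'E'
from h import *
show();to([0.517,-0.427,0.041],10)
E
```

```text
t 24.75 tcp [ 0.5159 -0.419   0.0479] yaw 10.0 F [ 0.3 -1.  -0.2] open 25.6 mm q [-0.72  0.42  1.78  0.    0.95  0.67]
row mm [-0.3  8.1  6.8] rot [-0.005  0.002  0.001]
```

Call:
{"op": "jog_arm", "data": {
  "deltas": [
    [[1, 0, 4, 4, 0, 0, 0], [1, 0, 4, 6, 0, 0, 0], [1, 0, 4, 7, 0, 0, 0], [1, 0, 4, 7, 0, 0, 0]]
  ]
}}

```text
clock: 25.08
tcp_pos: [0.5179, -0.4247, 0.0431]
orientation: [-0.0, 0.996, 0.087, 0.0]
force: [0.7, 0.2, 0.9]
opening: 0.295
```

```bash
python3 - <<'E'
from h import *
show()
E
```

```text
t 25.08 tcp [ 0.5179 -0.4247  0.0431] yaw 10.0 F [0.7 0.2 0.9] open 25.9 mm q [-0.72  0.43  1.77  0.    0.94  0.67]
```

Call:
{"op": "jog_arm", "data": {
  "deltas": [
    [[1, 0, 0, 1, 0, 0, 0], [1, 0, 0, 1, 0, 0, 0], [0, 0, 0, 1, 0, 0, 0], [0, 0, 0, 1, 0, 0, 0], [0, 0, 0, 1, 0, 0, 0], [0, 0, 0, -30, 0, 0, 0], [0, 0, 0, -70, 0, 0, 0], [0, 0, 0, -100, 0, 0, 0], [0, 0, 0, -100, 0, 0, 0]]
  ]
}}

```text
clock: 25.83
tcp_pos: [0.5208, -0.4275, 0.1498]
orientation: [0.003, 0.996, 0.087, 0.004]
force: [0.6, -1.3, 1.3]
opening: 0.499
```

```bash
python3 - <<'E'
from h import *
show(); im,K,T=shot("wrist","14_wrist");shot("side","14_side"); to([0.619,-0.3395,0.145],6.3)
E
```

```text
t 25.83 tcp [ 0.5208 -0.4275  0.1498] yaw 10.0 F [ 0.6 -1.3  1.3] open 43.9 mm q [-0.72  0.32  1.7   0.    1.11  0.67]
row mm [114.3 -66.8  -1.1] rot [ 0.001 -0.002  0.065]
```

View pics/14_wrist.png

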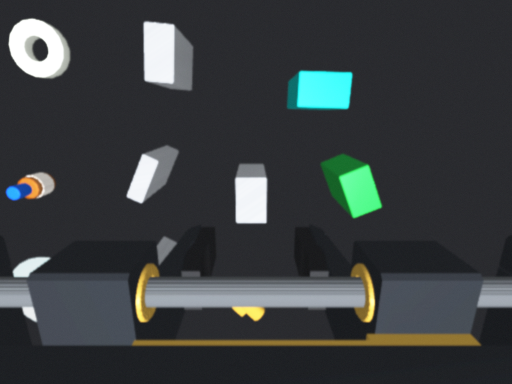

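```bash
python3 - <<'E'
from h import *
im,K,T=load("14_wrist"); g=cv2.cvtColor(im,cv2.COLOR_BGR2GRAY); show()
for (x0,y0,x1,y1) in((130,10,200,95),(115,135,185,205)):
    for th in(190,200):
        m=np.zeros_like(g); m[y0:y1,x0:x1]=255; m&=cv2.inRange(g,th,255)
        c=max(cv2.findContours(m,cv2.RETR_EXTERNAL,cv2.CHAIN_APPROX_NONE)[0],key=cv2.contourArea).reshape(-1,2)
        print(rect(ray(K,T,c,.068)))
to([0.619,-0.3395,0.145],6.3)
E
```

```text
t 25.93 tcp [ 0.5181 -0.4251  0.1437] yaw 10.0 F [-0.7 -0.4  0. ] open 43.9 mm q [-0.72  0.32  1.71  0.    1.11  0.67]
(array([ 0.61933936, -0.33927356]), (39.7, 21.5), 5.130153656005859)
(array([ 0.6193045 , -0.33928772]), (39.8, 21.2), 5.637919902801514)
(array([ 0.52263055, -0.33395364]), (39.9, 13.8), -15.933624267578125)
(array([ 0.52256775, -0.33385867]), (39.7, 13.7), -15.942291259765625)
row mm [114.3 -66.8  -1.1] rot [ 0.001 -0.002  0.065]
```

Call:
{"op": "jog_arm", "data": {
  "deltas": [
    [[0, 114, -67, 0, 0, 0, 0.07], [0, 114, -67, 0, 0, 0, 0.07], [0, 114, -67, 0, 0, 0, 0.07], [0, 114, -67, 0, 0, 0, 0.07], [0, 114, -67, 0, 0, 0, 0.07], [0, 114, -67, 40, 0, 0, 0.07], [0, 114, -67, 80, 0, 0, 0.07], [0, 114, -67, 108, 0, 0, 0.07], [0, 114, -67, 108, 0, 0, 0.07]]
  ]
}}

```text
clock: 26.68
tcp_pos: [0.6098, -0.3355, 0.0239]
orientation: [-0.006, 0.999, 0.052, -0.008]
force: [-1.4, 0.4, -1.0]
opening: 0.503
```

```bash
python3 - <<'E'
from h import *
show()
E
```

```text
t 26.68 tcp [ 0.6098 -0.3355  0.0239] yaw 6.0 F [-1.4  0.4 -1. ] open 44.3 mm q [-0.54  0.5   1.7   0.    0.96  0.93]
```

Call:
{"op": "jog_arm", "data": {
  "deltas": [
    [[0, 0, 0, 0, 0, 0, 0], [0, 0, 0, 0, 0, 0, 0], [0, 0, 0, 0, 0, 0, 0]]
  ]
}}

```text
clock: 26.93
tcp_pos: [0.619, -0.3399, 0.0365]
orientation: [0.0, 0.999, 0.052, 0.001]
force: [0.4, -0.6, 0.5]
opening: 0.5
```

```bash
python3 - <<'E'
from h import *
show(); to([0.6185,-0.3385,0.034],6.0)
E
```

```text
t 26.93 tcp [ 0.619  -0.3399  0.0365] yaw 6.0 F [ 0.4 -0.6  0.5] open 44.0 mm q [-0.54  0.49  1.69  0.    0.96  0.93]
row mm [-0.3 -1.5  2.5] rot [ 0.    -0.003 -0.001]
```

Call:
{"op": "jog_arm", "data": {
  "deltas": [
    [[1, 0, -1, 2, 0, 0, 0], [1, 0, -1, 2, 0, 0, 0], [1, 0, -1, 2, 0, 0, 0], [1, 0, -1, 2, 0, 0, 0], [1, 0, -1, 2, 0, 0, 0], [1, 0, -1, 2, 0, 0, 0], [1, 0, -1, 2, 0, 0, 0]]
  ]
}}

```text
clock: 27.52
tcp_pos: [0.6181, -0.3376, 0.0328]
orientation: [-0.001, 0.999, 0.052, 0.0]
force: [-1.1, 0.1, 5.8]
opening: 0.252
```

```bash
python3 - <<'E'
from h import *
show(); print(st()[0]["moment"])
E
```

```text
t 27.52 tcp [ 0.6181 -0.3376  0.0328] yaw 6.0 F [-1.1  0.1  5.8] open 22.2 mm q [-0.54  0.5   1.69  0.    0.95  0.93]
[ 0.0414459   0.10134389 -0.00954716]
```

Call:
{"op": "jog_arm", "data": {
  "deltas": [
    [[0.3, 0, 0, 0, 0, 0, 0], [0.3, 0, 0, 0, 0, 0, 0], [0.3, 0, 0, -6, 0, 0, 0], [0.3, 0, 0, -6, 0, 0, 0], [0.3, 0, 0, -6, 0, 0, 0], [1, 0, 0, -6, 0, 0, 0], [1, 0, 0, -6, 0, 0, 0], [1, 0, 0, -6, 0, 0, 0], [1, 0, 0, -6, 0, 0, 0], [1, 0, 0, -6, 0, 0, 0]]
  ]
}}

```text
clock: 28.35
tcp_pos: [0.6174, -0.3372, 0.0375]
orientation: [-0.001, 0.999, 0.052, -0.001]
force: [0.7, 0.5, -0.0]
opening: 0.252
```

```bash
python3 - <<'E'
from h import *
show(); to([0.6,-0.3,0.15],8.0)
E
```

```text
t 28.35 tcp [ 0.6174 -0.3372  0.0375] yaw 6.0 F [ 0.7  0.5 -0. ] open 22.2 mm q [-0.54  0.49  1.69  0.    0.96  0.93]
row mm [ -13.5  -39.1 -112.4] rot [-0.003  0.001 -0.035]
```

```bash
python3 - <<'E'
from h import *
to(np.r_[j2w(-30,27.8,0)[:2],0.15],8.0)
E
```

```text
row mm [ -44.3 -535.3 -111.1] rot [-0.003  0.001 -0.035]
```

Call:
{"op": "jog_arm", "data": {
  "deltas": [
    [[1, 0, 0, -30, 0, 0, 0], [1, 0, 0, -70, 0, 0, 0], [1, 0, 0, -111, 0, 0, 0], [1, -44, -535, -115, 0, 0, -0.035], [1, -44, -535, -115, 0, 0, -0.035], [1, -44, -535, -115, 0, 0, -0.035], [1, -44, -535, -115, 0, 0, -0.035], [1, -44, -535, -115, 0, 0, -0.035], [1, -44, -535, -115, 0, 0, -0.035], [1, -44, -535, -115, 0, 0, -0.035], [1, -44, -535, -115, 0, 0, -0.035], [1, -44, -535, -115, 0, 0, -0.035]]
  ]
}}

```text
clock: 29.35
tcp_pos: [0.5468, 0.0328, 0.1522]
orientation: [-0.001, 0.998, 0.07, -0.001]
force: [1.0, -0.1, -1.1]
opening: 0.247
```

```bash
python3 - <<'E'
from h import *
show();to(np.r_[j2w(-30,27.8,0)[:2],0.15],8.0)
E
```

```text
t 29.35 tcp [0.5468 0.0328 0.1522] yaw 8.0 F [ 1.  -0.1 -1.1] open 21.7 mm q [0.01 0.1  1.97 0.   1.08 1.44]
row mm [  -7.1 -160.     2.6] rot [-0.003  0.001 -0.   ]
```

Call:
{"op": "jog_arm", "data": {
  "deltas": [
    [[1, -7, -149, 3, 0, 0, 0], [1, -7, -149, 3, 0, 0, 0], [1, -7, -149, 3, 0, 0, 0], [1, -7, -149, 3, 0, 0, 0], [1, -7, -149, 3, 0, 0, 0], [1, -7, -149, 3, 0, 0, 0], [1, -7, -149, 40, 0, 0, 0], [1, -7, -149, 60, 0, 0, 0], [1, -7, -149, 60, 0, 0, 0], [1, -7, -149, 60, 0, 0, 0]]
  ]
}}

```text
clock: 30.18
tcp_pos: [0.519, 0.1761, 0.0914]
orientation: [-0.001, 0.998, 0.069, -0.002]
force: [-0.1, -0.6, -1.0]
opening: 0.249
```

```bash
python3 - <<'E'
from h import *
show();print(w2j(st()[0]["tcp_pos"]));to(np.r_[j2w(-29,27.5,0)[:2],0.07],8.0)
E
```

```text
t 30.18 tcp [0.519  0.1761 0.0914] yaw 7.9 F [-0.1 -0.6 -1. ] open 21.9 mm q [0.28 0.17 2.01 0.   0.97 1.71]
[-30.46763333  13.52415804]
row mm [  1.5 -13.9  21.4] rot [-0.002  0.005 -0.001]
```

Call:
{"op": "jog_arm", "data": {
  "deltas": [
    [[1, 1.5, -14, 0, 0, 0.004, 0], [1, 1.5, -14, 0, 0, 0.004, 0], [1, 1.5, -14, 0, 0, 0.004, 0], [1, 1.5, -14, 0, 0, 0.004, 0], [1, 1.5, -14, 0, 0, 0.004, 0]]
  ]
}}

```text
clock: 30.6
tcp_pos: [0.5204, 0.1914, 0.0937]
orientation: [-0.001, 0.998, 0.07, 0.002]
force: [-0.5, -0.4, -1.0]
opening: 0.248
```

```bash
python3 - <<'E'
from h import *
show();print(w2j(st()[0]["tcp_pos"]));to(np.r_[j2w(-29,27.5,0)[:2],0.07],8.0)
E
```

```text
t 30.60 tcp [0.5204 0.1914 0.0937] yaw 8.0 F [-0.5 -0.4 -1. ] open 21.8 mm q [0.31 0.17 2.   0.   0.96 1.74]
[-26.98398611  28.49754078]
row mm [-2.1  1.1 23.7] rot [-0.002 -0.005 -0.   ]
```

Call:
{"op": "jog_arm", "data": {
  "deltas": [
    [[1, -2, 1, 5, 0, 0, 0], [1, -2, 1, 10, 0, 0, 0], [1, -2, 1, 14, 0, 0, 0], [1, -2, 1, 18, 0, 0, 0], [1, -2, 1, 22, 0, 0, 0], [1, -2, 1, 26, 0, 0, 0], [1, -2, 1, 26, 0, 0, 0], [1, -2, 1, 26, 0, 0, 0]]
  ]
}}

```text
clock: 31.27
tcp_pos: [0.5177, 0.1905, 0.0662]
orientation: [-0.001, 0.998, 0.07, 0.001]
force: [-0.5, 0.4, -0.4]
opening: 0.245
```

```bash
python3 - <<'E'
from h import *
show();print(w2j(st()[0]["tcp_pos"]))
E
```

```text
t 31.27 tcp [0.5177 0.1905 0.0662] yaw 8.0 F [-0.5  0.4 -0.4] open 21.6 mm q [0.31 0.2  2.03 0.   0.91 1.74]
[-29.83398609  28.031609  ]
```

Call:
{"op": "jog_arm", "data": {
  "deltas": [
    [[1, 0, 0, 4, 0, 0, 0], [1, 0, 0, 8, 0, 0, 0], [1, 0, 0, 11, 0, 0, 0], [1, 0, 0, 11, 0, 0, 0], [1, 0, 0, 11, 0, 0, 0], [1, 0, 0, 11, 0, 0, 0]]
  ]
}}

```text
clock: 31.77
tcp_pos: [0.518, 0.1906, 0.0557]
orientation: [-0.001, 0.998, 0.07, 0.002]
force: [0.3, 0.5, -0.6]
opening: 0.247
```

```bash
python3 - <<'E'
from h import *
show();print(w2j(st()[0]["tcp_pos"]))
E
```

```text
t 31.77 tcp [0.518  0.1906 0.0557] yaw 8.0 F [ 0.3  0.5 -0.6] open 21.7 mm q [0.31 0.22 2.03 0.   0.89 1.74]
[-29.44506854  28.09146836]
```

Call:
{"op": "jog_arm", "data": {
  "deltas": [
    [[1, 0, 1.5, 0, 0, 0, 0], [1, 0, 3, 0, 0, 0, 0], [1, 0, 3, 0, 0, 0, 0], [1, 0, 3, 0, 0, 0, 0], [1, 0, 3, 0, 0, 0, 0]]
  ]
}}

```text
clock: 32.18
tcp_pos: [0.5185, 0.1886, 0.0562]
orientation: [-0.002, 0.998, 0.07, 0.002]
force: [-1.7, 4.7, 0.1]
opening: 0.248
```

```bash
python3 - <<'E'
from h import *
show();print(w2j(st()[0]["tcp_pos"]))
E
```

```text
t 32.18 tcp [0.5185 0.1886 0.0562] yaw 8.0 F [-1.7  4.7  0.1] open 21.8 mm q [0.3  0.21 2.03 0.   0.89 1.73]
[-29.24625381  25.98528698]
```

Call:
{"op": "jog_arm", "data": {
  "deltas": [
    [[1, 0, -3, 0, 0, 0, 0], [1, 0, -6, 0, 0, 0, 0], [1, 0, -6, 0, 0, 0, 0], [1, 0, -6, 0, 0, 0, 0], [1, 0, -6, 0, 0, 0, 0]]
  ]
}}

```text
clock: 32.6
tcp_pos: [0.5179, 0.1924, 0.0559]
orientation: [-0.0, 0.998, 0.07, 0.002]
force: [0.7, -4.8, 1.2]
opening: 0.249
```

```bash
python3 - <<'E'
from h import *
show();print(w2j(st()[0]["tcp_pos"]))
E
```

```text
t 32.60 tcp [0.5179 0.1924 0.0559] yaw 8.1 F [ 0.7 -4.8  1.2] open 21.9 mm q [ 0.31  0.22  2.03 -0.    0.89  1.74]
[-29.32382532  29.86388776]
```

Call:
{"op": "jog_arm", "data": {
  "deltas": [
    [[1, 0, 2.8, 0, 0, 0, 0], [1, 0, 2.8, 0, 0, 0, 0], [1, 0, 2.8, 3, 0, 0, 0], [1, 0, 2.8, 5, 0, 0, 0], [1, 0, 2.8, 6, 0, 0, 0], [1, 0, 2.8, 7, 0, 0, 0], [1, 0, 2.8, 7, 0, 0, 0], [1, 0, 2.8, 7, 0, 0, 0]]
  ]
}}

```text
clock: 33.27
tcp_pos: [0.5179, 0.1909, 0.0495]
orientation: [-0.001, 0.998, 0.07, 0.001]
force: [-3.8, -1.2, 6.9]
opening: 0.246
```

```bash
python3 - <<'E'
from h import *
show();print(w2j(st()[0]["tcp_pos"]));im,K,T=shot("wrist","15_wrist")
cv2.imwrite("pics/15_c.png",cv2.resize(im[100:290,165:345],None,fx=3,fy=3,interpolation=cv2.INTER_CUBIC))
E
```

```text
t 33.27 tcp [0.5179 0.1909 0.0495] yaw 8.0 F [-3.8 -1.2  6.9] open 21.7 mm q [0.31 0.23 2.03 0.   0.88 1.74]
[-29.55725214  28.42641699]
```

View pics/15_c.png

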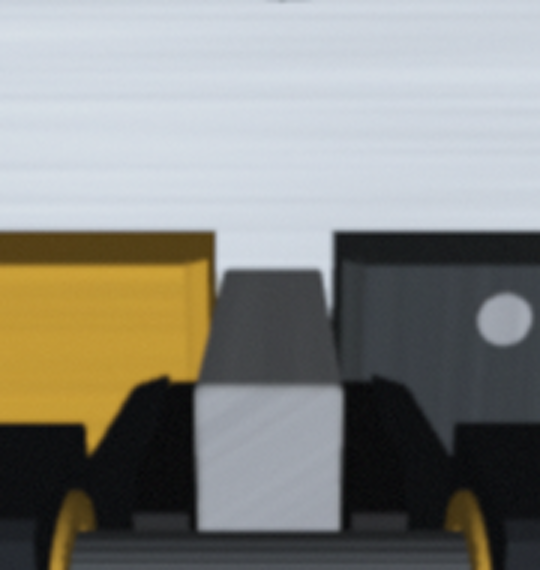

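```bash
python3 - <<'E'
from h import *
im,K,T=load("15_wrist")
print(w2j(ray(K,T,[[165+222/3,190],[165+322/3,190]],.012)), w2j(ray(K,T,[[165+215/3,100+232/3],[165+333/3,100+232/3]],.012)))
E
```

```text
[[-9.49941918 38.85411657]
 [-9.47342743 16.4456073 ]] [[-0.77710829 40.27635661]
 [-0.75065073 14.16212219]]
```

Call:
{"op": "jog_arm", "data": {
  "deltas": [
    [[1, 0, 0, -1, 0, 0, 0], [0.2, 0, 0, -1, 0, 0, 0], [0.2, 0, 0, -1, 0, 0, 0], [0.2, 0, 0, -1, 0, 0, 0], [0.2, 0, 0, -1, 0, 0, 0], [0.2, 0, 0, -15, 0, 0, 0], [0.2, 0, 0, -50, 0, 0, 0], [0.2, 0, 0, -90, 0, 0, 0], [0.2, -60, 0, -100, 0, 0, 0], [0.2, -80, 0, -100, 0, 0, 0], [0.2, -80, 0, -100, 0, 0, 0], [0.2, -80, 0, -100, 0, 0, 0]]
  ]
}}

```text
clock: 34.32
tcp_pos: [0.4364, 0.179, 0.1482]
orientation: [-0.001, 0.998, 0.07, 0.001]
force: [0.2, 0.4, -0.0]
opening: 0.399
```

```bash
python3 - <<'E'
from h import *
show();im,K,T=shot("wrist","16_wrist")
u,v=proj(K,T,j2w(-30,28,60))[0].astype(int)
v0=max(v-60,0);u0=u-60
cv2.imwrite("pics/16_c.png",cv2.resize(im[v0:v0+120,u0:u0+140],None,fx=5,fy=5,interpolation=cv2.INTER_CUBIC));print(u0,v0)
to(np.r_[j2w(60,26,0)[:2],0.17],91)
E
```

```text
t 34.32 tcp [0.4364 0.179  0.1482] yaw 8.0 F [ 0.2  0.4 -0. ] open 35.1 mm q [ 0.34 -0.05  2.12  0.    1.06  1.76]
194 36
row mm [170.2   2.1 -20.7] rot [ 1.000e-03 -5.000e-03 -1.448e+00]
```

View pics/16_c.png

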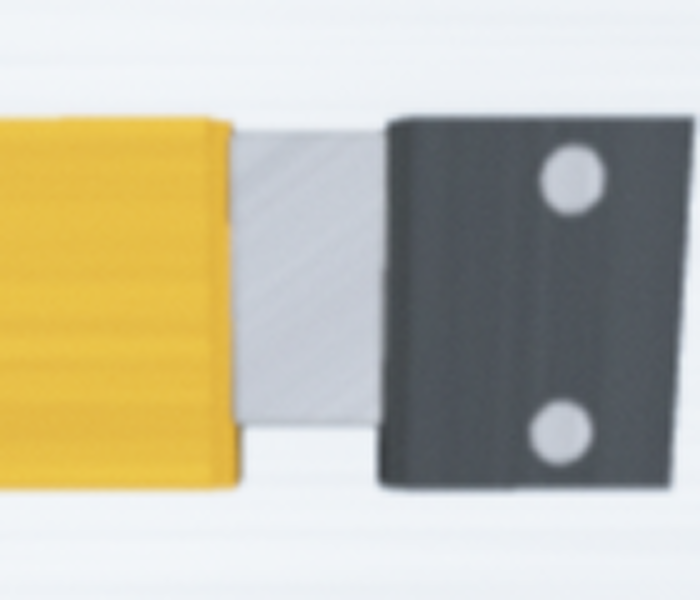

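Call:
{"op": "jog_arm", "data": {
  "deltas": [
    [[0, 40, 0, -15, 0, 0, -0.12], [0, 80, 0, -20, 0, 0, -0.24], [0, 120, 0, -20, 0, 0, -0.36], [0, 170, 2, -20, 0, 0, -0.48], [0, 170, 2, -20, 0, 0, -0.6], [0, 170, 2, -20, 0, 0, -0.72], [0, 170, 2, -20, 0, 0, -0.84], [0, 170, 2, -20, 0, 0, -0.96], [0, 170, 2, -20, 0, 0, -1.08], [0, 170, 2, -20, 0, 0, -1.2], [0, 170, 2, -20, 0, 0, -1.32], [0, 170, 2, -20, 0, 0, -1.43]]
  ]
}}

```text
clock: 35.37
tcp_pos: [0.6087, 0.2012, 0.1682]
orientation: [0.0, 0.706, 0.709, 0.002]
force: [0.1, 0.8, -0.0]
opening: 0.502
```

```bash
python3 - <<'E'
from h import *
show(); to([0.6066,0.2005,0.100],90); shot("wrist","17_wrist")
E
```

```text
t 35.37 tcp [0.6087 0.2012 0.1682] yaw 90.3 F [ 0.1  0.8 -0. ] open 44.2 mm q [0.28 0.25 1.76 0.   1.13 0.27]
row mm [-0.8 -2.3 68.2] rot [ 0.003 -0.003  0.004]
```

View pics/17_wrist.png

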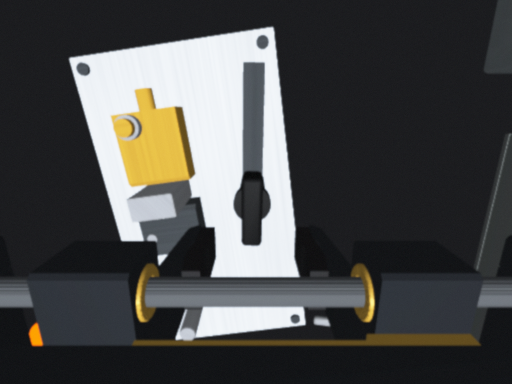

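Keeper and knob line up with the tool (knob about px (252,205), keeper vertical at col 253). Descend and grip.

Call:
{"op": "jog_arm", "data": {
  "deltas": [
    [[0, -1, -2, 30, 0, 0, 0], [0, -1, -2, 68, 0, 0, 0], [0, -1, -2, 68, 0, 0, 0], [0, -1, -2, 68, 0, 0, 0], [1, -1, -2, 68, 0, 0, 0], [1, -1, -2, 68, 0, 0, 0], [1, -1, -2, 68, 0, 0, 0], [1, -1, -2, 68, 0, 0, 0], [1, -1, -2, 68, 0, 0, 0], [1, -1, -2, 68, 0, 0, 0], [1, -1, -2, 68, 0, 0, 0], [1, -1, -2, 68, 0, 0, 0]]
  ]
}}

```text
clock: 36.42
tcp_pos: [0.6066, 0.2006, 0.1028]
orientation: [0.001, 0.708, 0.707, 0.004]
force: [0.8, -0.6, 5.7]
opening: 0.168
```

```bash
python3 - <<'E'
from h import *
show()
E
```

```text
t 36.42 tcp [0.6066 0.2006 0.1028] yaw 89.9 F [ 0.8 -0.6  5.7] open 14.8 mm q [0.28 0.31 1.82 0.   1.01 0.28]
```

Call:
{"op": "jog_arm", "data": {
  "deltas": [
    [[1, 0, 0, 0, 0, 0, -0.12], [1, 0, 0, 0, 0, 0, -0.24], [1, 0, 0, 0, 0, 0, -0.36], [1, 0, 0, 0, 0, 0, -0.48], [1, 0, 0, 0, 0, 0, -0.6], [1, 0, 0, 0, 0, 0, -0.72], [1, 0, 0, 0, 0, 0, -0.84], [1, 0, 0, 0, 0, 0, -0.96], [1, 0, 0, 0, 0, 0, -1.08], [1, 0, 0, 0, 0, 0, -1.2], [1, 0, 0, 0, 0, 0, -1.32], [1, 0, 0, 0, 0, 0, -1.44]]
  ]
}}

```text
clock: 37.42
tcp_pos: [0.6069, 0.2009, 0.1028]
orientation: [0.003, 0.063, 0.998, 0.002]
force: [2.4, 0.9, 4.4]
opening: 0.164
```

```bash
python3 - <<'E'
from h import *
show();print(st()[0]["moment"])
E
```

```text
t 37.42 tcp [0.6069 0.2009 0.1028] yaw 172.8 F [2.4 0.9 4.4] open 14.4 mm q [ 0.28  0.31  1.81  0.    1.01 -1.17]
[ 0.21440839 -0.17797833 -0.18345296]
```

Call:
{"op": "jog_arm", "data": {
  "deltas": [
    [[1, 0, 0, 0, 0, 0, -0.1], [1, 0, 0, 0, 0, 0, -0.2], [1, 0, 0, 0, 0, 0, -0.28], [1, 0, 0, 0, 0, 0, -0.28], [1, 0, 0, 0, 0, 0, -0.28]]
  ]
}}

```text
clock: 37.83
tcp_pos: [0.6069, 0.2009, 0.1028]
orientation: [0.003, -0.074, 0.997, 0.002]
force: [1.8, 1.0, 6.5]
opening: 0.168
```

```bash
python3 - <<'E'
from h import *
show();print(st()[0]["moment"])
E
```

```text
t 37.83 tcp [0.6069 0.2009 0.1028] yaw -171.5 F [1.8 1.  6.5] open 14.8 mm q [ 0.28  0.31  1.81  0.    1.01 -1.44]
[ 0.24103168 -0.15299885  0.02814819]
```

Call:
{"op": "jog_arm", "data": {
  "deltas": [
    [[0, 0, 0, 0, 0, 0, 0], [0, 0, 0, 0, 0, 0, 0], [0, 0, 0, 0, 0, 0, 0], [0, 0, 0, 0, 0, 0, 0], [0, 0, 0, -20, 0, 0, 0], [-1, 0, 0, -60, 0, 0, 0], [-1, 0, 0, -100, 0, 0, 0.1], [-1, 0, 0, -140, 0, 0, 0.22], [-1, 0, 0, -150, 0, 0, 0.34], [-1, 0, 0, -150, 0, 0, 0.46]]
  ]
}}

```text
clock: 38.67
tcp_pos: [0.6074, 0.2005, 0.257]
orientation: [0.005, 0.158, 0.987, 0.004]
force: [0.6, -0.9, -0.9]
opening: 0.851
```

```bash
python3 - <<'E'
from h import *
show();to([0.6,-0.24,0.27],98)
E
```

```text
t 38.67 tcp [0.6074 0.2005 0.257 ] yaw 161.8 F [ 0.6 -0.9 -0.9] open 74.9 mm q [ 0.28  0.18  1.67  0.    1.28 -0.97]
row mm [-130.8 -420.7  -15.5] rot [0.013 0.004 1.113]
```

Call:
{"op": "jog_arm", "data": {
  "deltas": [
    [[-1, -131, -421, -15, 0, 0, 0.1], [-1, -131, -421, -15, 0, 0, 0.2], [-1, -131, -421, -15, 0, 0, 0.3], [-1, -131, -421, -15, 0, 0, 0.4], [-1, -131, -421, -15, 0, 0, 0.5], [-1, -131, -421, -15, 0, 0, 0.6], [-1, -131, -421, -15, 0, 0, 0.7], [-1, -131, -421, -15, 0, 0, 0.8], [-1, -131, -421, -15, 0, 0, 0.9], [-1, -131, -421, -15, 0, 0, 1.0], [-1, -131, -421, -15, 0, 0, 1.11], [-1, -131, -421, -15, 0, 0, 1.11]]
  ]
}}

```text
clock: 39.67
tcp_pos: [0.5994, -0.2464, 0.2641]
orientation: [0.0, 0.656, 0.755, 0.001]
force: [-0.2, -0.8, -0.2]
opening: 0.999
```

```bash
cat >> h.py <<'E'
def collars(im,K,T,z=.012,amin=60):
    hsv=cv2.cvtColor(im,cv2.COLOR_BGR2HSV); m=cv2.inRange(hsv,(0,0,170),(180,60,255)); m[235:]=0
    cs,h=cv2.findContours(m,cv2.RETR_EXTERNAL,cv2.CHAIN_APPROX_NONE)
    for c in cs:
        if cv2.contourArea(c)<amin or len(c)<12: continue
        p=ray(K,T,c.reshape(-1,2),z); a,b,ang=rect(p)
        if abs(b[0]-b[1])<8 and 30<b[0]<75: print("collar",np.round(a,4),b,"px",c.reshape(-1,2).mean(0).round())
E
python3 - <<'E'
from h import *
show();im,K,T=shot("wrist","18_wrist"); collars(im,K,T); shot("side","18_side"); shot("scene","18_scene")
E
```

```text
t 39.67 tcp [ 0.5994 -0.2464  0.2641] yaw 98.0 F [-0.2 -0.8 -0.2] open 87.9 mm q [-0.43  0.2   1.64  0.    1.3  -0.57]
collar [ 0.6108 -0.2124] (48.5, 47.8) px [266. 139.]
collar [ 0.554  -0.1219] (40.4, 40.1) px [233.  63.]
collar [ 0.6697 -0.1153] (64.2, 63.8) px [322.  71.]
collar [ 0.4145 -0.1057] (58.7, 56.3) px [124.  32.]
```

View pics/18_wrist.png

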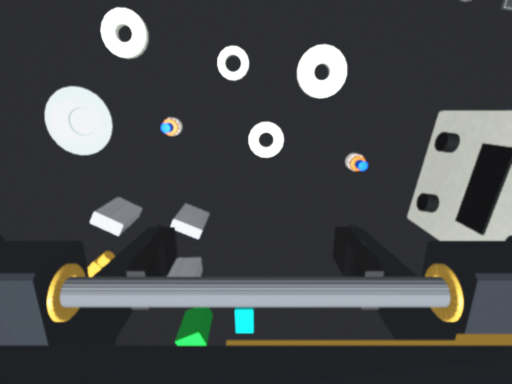

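View pics/18_scene.png

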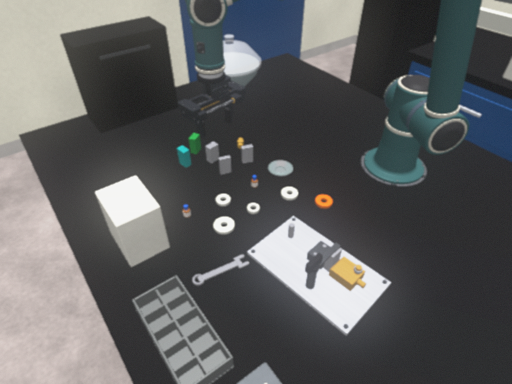

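```bash
python3 - <<'E'
from h import *
to([0.6697,-0.1153,0.05],98)
im,K,T=load("18_wrist"); print(ray(K,T,[[408,218],[440,112]],.2), ray(K,T,[[408,218],[440,112]],.15))
E
```

```text
row mm [112.9  87.2 214.6] rot [ 0.002 -0.004  0.01 ]
[[ 0.72184319 -0.24044211  0.2       ]
 [ 0.72153486 -0.15902812  0.2       ]] [[ 0.75287916 -0.25541937  0.15      ]
 [ 0.75249803 -0.15478139  0.15      ]]
```

```bash
python3 - <<'E'
from h import *
im,K,T=load("18_scene"); print(ray(K,T,[[137,262],[167,246],[104,222]],0).round(3))
im,K,T=load("0_side"); print(ray(K,T,[[360,235],[382,255],[430,253]],0).round(3))
for z in(.1,.15,.2): print(z,ray(K,T,[[362,160],[375,197],[437,193]],z).round(3).tolist())
E
```

```text
[[ 0.939 -0.149  0.   ]
 [ 0.845 -0.151  0.   ]
 [ 0.961 -0.354  0.   ]]
[[ 0.831 -0.202  0.   ]
 [ 0.86  -0.28   0.   ]
 [ 0.973 -0.284  0.   ]]
0.1 [[0.881, -0.013, 0.1], [0.859, -0.188, 0.1], [1.011, -0.187, 0.1]]
0.15 [[0.849, -0.099, 0.15], [0.829, -0.26, 0.15], [0.969, -0.259, 0.15]]
0.2 [[0.817, -0.185, 0.2], [0.799, -0.333, 0.2], [0.926, -0.332, 0.2]]
```

Call:
{"op": "jog_arm", "data": {
  "deltas": [
    [[-1, 113, 87, 100, 0, 0, 0.01], [-1, 113, 87, 214, 0, 0, 0.01], [-1, 113, 87, 214, 0, 0, 0.01], [-1, 113, 87, 214, 0, 0, 0.01], [-1, 113, 87, 214, 0, 0, 0.01], [-1, 113, 87, 214, 0, 0, 0.01], [-1, 113, 87, 214, 0, 0, 0.01], [-1, 113, 87, 214, 0, 0, 0.01], [-1, 113, 87, 214, 0, 0, 0.01], [-1, 113, 87, 214, 0, 0, 0.01]]
  ]
}}

```text
clock: 40.65
tcp_pos: [0.6717, -0.1163, 0.054]
orientation: [0.002, 0.656, 0.755, 0.003]
force: [0.5, -0.3, 0.4]
opening: 1.001
```

```bash
python3 - <<'E'
from h import *
show();to([0.6697,-0.1153,0.004],98)
E
```

```text
t 40.65 tcp [ 0.6717 -0.1163  0.054 ] yaw 98.0 F [ 0.5 -0.3  0.4] open 88.1 mm q [-0.21  0.43  1.74  0.    0.96 -0.35]
row mm [ 1.2 -2.2 50. ] rot [ 0.007 -0.001  0.   ]
```

Call:
{"op": "jog_arm", "data": {
  "deltas": [
    [[-1, 1, -2, 12, 0.002, 0, 0], [-1, 1, -2, 24, 0.002, 0, 0], [-1, 1, -2, 34, 0.002, 0, 0], [-1, 1, -2, 42, 0.002, 0, 0], [-1, 1, -2, 46, 0.002, 0, 0], [-1, 1, -2, 48, 0.002, 0, 0], [-1, 1, -2, 48, 0.002, 0, 0], [-1, 1, -2, 48, 0.002, 0, 0]]
  ]
}}

```text
clock: 41.32
tcp_pos: [0.6683, -0.1151, 0.0032]
orientation: [-0.001, 0.656, 0.754, 0.001]
force: [0.5, -0.7, -0.6]
opening: 1.0
```

```bash
python3 - <<'E'
from h import *
show();to([0.6697,-0.1153,0.004],98)
E
```

```text
t 41.32 tcp [ 0.6683 -0.1151  0.0032] yaw 98.0 F [ 0.5 -0.7 -0.6] open 88.0 mm q [-0.21  0.49  1.77  0.    0.88 -0.35]
row mm [-0.4  1.3 -0.8] rot [ 0.001 -0.002 -0.001]
```

Call:
{"op": "jog_arm", "data": {
  "deltas": [
    [[1, 0, 1, 0, 0, 0, 0], [1, 0, 1, 0, 0, 0, 0], [1, 0, 1, 0, 0, 0, 0], [1, 0, 1, 0, 0, 0, 0], [1, 0, 1, 0, 0, 0, 0], [1, 0, 1, 0, 0, 0, 0], [1, 0, 1, 0, 0, 0, 0]]
  ]
}}

```text
clock: 41.9
tcp_pos: [0.6696, -0.1149, 0.0038]
orientation: [-0.0, 0.656, 0.755, 0.002]
force: [-0.2, -0.0, 2.3]
opening: 0.72
```

```bash
python3 - <<'E'
from h import *
show()
E
```

```text
t 41.90 tcp [ 0.6696 -0.1149  0.0038] yaw 98.0 F [-0.2 -0.   2.3] open 63.3 mm q [-0.21  0.49  1.77  0.    0.88 -0.35]
```

Call:
{"op": "jog_arm", "data": {
  "deltas": [
    [[1, 0, 0, -10, 0, 0, 0], [1, 0, 0, -30, 0, 0, 0], [1, 0, 0, -60, 0, 0, 0], [1, 0, 0, -90, 0, 0, 0], [1, 0, 0, -110, 0, 0, 0], [1, 0, 0, -110, 0, 0, 0]]
  ]
}}

```text
clock: 42.4
tcp_pos: [0.6729, -0.116, 0.1201]
orientation: [0.004, 0.656, 0.754, 0.004]
force: [2.2, -0.4, -0.4]
opening: 0.718
```

```bash
python3 - <<'E'
from h import *
show(); p=j2w(-30,-120.5,0); print("stud",p, ); to([.5381,.0432,0.12],98); shot("side","19_side")
im,K,T=load("19_side");u,v=proj(K,T,st()[0]["tcp_pos"])[0].astype(int); cv2.imwrite("pics/19_c.png",cv2.resize(im[v-50:v+50,u-60:u+60],None,fx=5,fy=5,interpolation=cv2.INTER_CUBIC))
E
```

```text
t 42.40 tcp [ 0.6729 -0.116   0.1201] yaw 98.0 F [ 2.2 -0.4 -0.4] open 63.2 mm q [-0.21  0.36  1.7   0.    1.07 -0.35]
stud [0.53816232 0.0433975  0.        ]
row mm [ 176.3 -111.4   -1.3] rot [ 0.011  0.001 -0.001]
```

View pics/19_c.png

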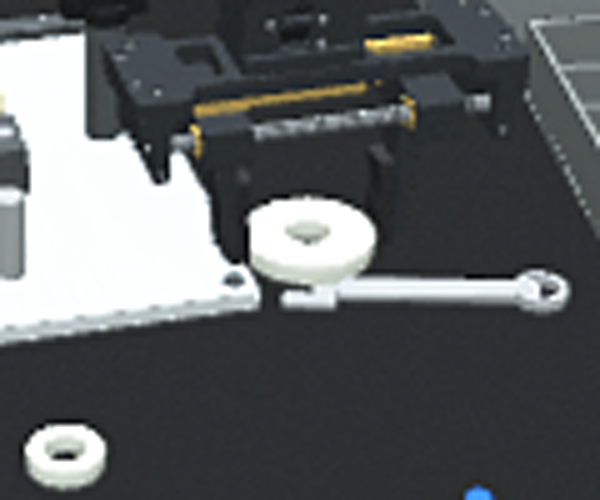

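```bash
python3 - <<'E'
from h import *
to([.548,-.027,0.13],98)
E
```

```text
row mm [ 104.9 -109.9  -13.6] rot [ 0.008 -0.    -0.001]
```

Call:
{"op": "jog_arm", "data": {
  "deltas": [
    [[1, 103, -107, -14, 0, 0, 0], [1, 103, -107, -14, 0, 0, 0], [1, 103, -107, -14, 0, 0, 0], [1, 103, -107, -14, 0, 0, 0], [1, 103, -107, -14, 0, 0, 0], [1, 103, -107, -14, 0, 0, 0], [1, 103, -107, -14, 0, 0, 0], [1, 103, -107, -14, 0, 0, 0]]
  ]
}}

```text
clock: 43.12
tcp_pos: [0.5495, -0.0286, 0.1269]
orientation: [-0.001, 0.656, 0.754, 0.001]
force: [0.9, 0.4, -0.6]
opening: 0.716
```

```bash
python3 - <<'E'
from h import *
show();im,K,T=shot("wrist","20_wrist"); print("cam",T[:3,3])
E
```

```text
t 43.12 tcp [ 0.5495 -0.0286  0.1269] yaw 97.9 F [ 0.9  0.4 -0.6] open 63.0 mm q [-0.1   0.13  1.98  0.    1.03 -0.24]
cam [0.54082202 0.04061321 0.27468202]
```

View pics/20_wrist.png

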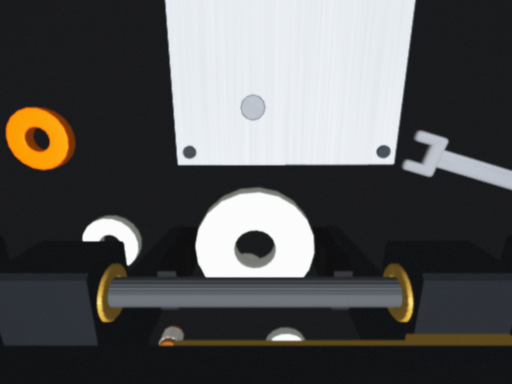

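```bash
cat >> h.py <<'E'
from scipy.optimize import least_squares
def circ(p):
    f=lambda q:np.hypot(p[:,0]-q[0],p[:,1]-q[1])-q[2]
    r=least_squares(f,[*p[:,:2].mean(0),.02],loss="soft_l1",f_scale=.0005); return r.x,np.abs(r.fun).mean()
def held(im,K,T,ztop,D):
    """centre of held collar: outer upper arc and bore edge, world at ztop; returns relative to TCP in tool axes"""
    g=cv2.cvtColor(im,cv2.COLOR_BGR2GRAY)
    c=proj(K,T,tcp0()+np.array([0,0,ztop-tcp0()[2]]))[0]
    m=cv2.inRange(cv2.cvtColor(im,cv2.COLOR_BGR2HSV),(0,0,225),(180,60,255))
    out=[]
    cs,h=cv2.findContours(m,cv2.RETR_CCOMP,cv2.CHAIN_APPROX_NONE)
    i=min([k for k in range(len(cs)) if h[0,k,3]<0 and cv2.contourArea(cs[k])>300],key=lambda k:-cv2.pointPolygonTest(cv2.convexHull(cs[k]),tuple(map(float,c)),True))
    p=cs[i].reshape(-1,2); p=p[p[:,1]<272]; w=ray(K,T,p,ztop); cc=w[:,:2].mean(0)
    return p,w
def tcp0(): return st()[0]["tcp_pos"]
E
python3 - <<'E'
from h import *
im,K,T=load("20_wrist"); s,R=st(); t=s["tcp_pos"]
zt=t[2]+.0082
p,w=held(im,K,T,zt,64)
# upper arc only
sel=p[:,1]<225
q,e=circ(w[sel]); print("outer",q*1000,e*1000,"rel tool",(R.T@np.r_[q[:2]-t[:2],0])*1000)
# bore: dark hole within
g=cv2.cvtColor(im,cv2.COLOR_BGR2GRAY); m=np.zeros_like(g); m[222:275,225:285]=255; m&=cv2.inRange(g,0,200)
c=max(cv2.findContours(m,cv2.RETR_EXTERNAL,cv2.CHAIN_APPROX_NONE)[0],key=cv2.contourArea).reshape(-1,2)
b=ray(K,T,c,zt); q2,e2=circ(b); print("bore",q2*1000,e2*1000,(R.T@np.r_[q2[:2]-t[:2],0])*1000)
# stud
m=np.zeros_like(g); m[90:125,235:272]=255; m&=cv2.inRange(g,0,212)
c=max(cv2.findContours(m,cv2.RETR_EXTERNAL,cv2.CHAIN_APPROX_NONE)[0],key=cv2.contourArea).reshape(-1,2); print(c.min(0),c.max(0))
for z in(.058,.012): 
    q3,e3=circ(ray(K,T,c,z)); print("stud",z,q3*1000,e3*1000)
E
```

```text
outer [550.50621341 -29.76937273  31.31024789] 0.1352745663072149 rel tool [-1.21700426  0.69002512 -0.00203875]
bore [550.46992668 -29.6472093   11.02459774] 0.12639418017329376 [-1.09100499  0.6709269  -0.00176909]
[240  94] [265 120]
stud 0.058 [538.65621553  43.56498529   8.9345986 ] 0.17524091521787394
stud 0.012 [538.1966369   44.19190466  10.83266148] 0.21234527701779524
```

Call:
{"op": "jog_arm", "data": {
  "deltas": [
    [[1, 35, -1.5, 0, 0, 0, 0], [1, 74, -1.5, 0, 0, 0, 0], [1, 74, -1.5, 0, 0, 0, 0], [1, 74, -1.5, 0, 0, 0, 0], [1, 74, -1.5, 30, 0, 0, 0], [1, 74, -1.5, 45, 0, 0, 0], [1, 74, -1.5, 45, 0, 0, 0], [1, 74, -1.5, 45, 0, 0, 0]]
  ]
}}

```text
clock: 43.83
tcp_pos: [0.5367, 0.0441, 0.0816]
orientation: [-0.001, 0.657, 0.754, 0.0]
force: [0.0, 0.4, -1.2]
opening: 0.722
```

```bash
python3 - <<'E'
from h import *
show();s,R=st(); print("err to target tool", R.T@(np.r_[.5495-.01185,-.0286+.07325,.07]-s["tcp_pos"])*1000)
E
```

```text
t 43.83 tcp [0.5367 0.0441 0.0816] yaw 97.9 F [ 0.   0.4 -1.2] open 63.6 mm q [ 0.03  0.16  2.04  0.    0.94 -0.11]
err to target tool [ 0.43108904  1.00680337 11.57479889]
```

Call:
{"op": "jog_arm", "data": {
  "deltas": [
    [[1, 0.4, 1, 0, 0, 0, 0], [1, 0.4, 1, 8, 0, 0, 0], [1, 0.4, 1, 16, 0, 0, 0], [1, 0.4, 1, 24, 0, 0, 0], [1, 0.4, 1, 32, 0, 0, 0], [1, 0.4, 1, 32, 0, 0, 0]]
  ]
}}

```text
clock: 44.33
tcp_pos: [0.5365, 0.0457, 0.0484]
orientation: [-0.002, 0.656, 0.755, 0.0]
force: [1.6, -0.4, -0.3]
opening: 0.717
```

```bash
python3 - <<'E'
from h import *
show();s,R=st(); print("err", R.T@(np.r_[.53765,.04465,.018]-s["tcp_pos"])*1000)
E
```

```text
t 44.33 tcp [0.5365 0.0457 0.0484] yaw 98.0 F [ 1.6 -0.4 -0.3] open 63.1 mm q [ 0.04  0.21  2.06  0.    0.88 -0.1 ]
err [-1.26794016  1.10575424 30.37745587]
```

Call:
{"op": "jog_arm", "data": {
  "deltas": [
    [[1, -0.8, 0.9, 0, 0, 0, 0], [1, -0.8, 0.9, 8, 0, 0, 0], [1, -0.8, 0.9, 16, 0, 0, 0], [1, -0.8, 0.9, 23, 0, 0, 0], [1, -0.8, 0.9, 29, 0, 0, 0], [1, -0.8, 0.9, 29, 0, 0, 0], [1, -0.8, 0.9, 29, 0, 0, 0]]
  ]
}}

```text
clock: 44.92
tcp_pos: [0.5386, 0.0453, 0.0208]
orientation: [-0.001, 0.656, 0.755, 0.001]
force: [0.2, -0.8, 0.1]
opening: 0.719
```

```bash
python3 - <<'E'
from h import *
show();s,R=st(); print("err", R.T@(np.r_[.53765,.04465,.016]-s["tcp_pos"])*1000)
E
```

```text
t 44.92 tcp [0.5386 0.0453 0.0208] yaw 98.0 F [ 0.2 -0.8  0.1] open 63.3 mm q [ 0.04  0.25  2.07  0.    0.82 -0.11]
err [-0.48596004 -1.04184412  4.82556295]
```

Call:
{"op": "jog_arm", "data": {
  "deltas": [
    [[1, 0, 0, 3, 0, 0, 0], [1, 0, 0, 4, 0, 0, 0], [1, 0, 0, 4, 0, 0, 0], [-1, 0, 0, 4, 0, 0, 0], [-1, 0, 0, 4, 0, 0, 0], [-1, 0, 0, 3, 0, 0, 0], [-1, 0, 0, -10, 0, 0, 0], [-1, 0, 0, -40, 0, 0, 0], [-1, -20, 0, -80, 0, 0, 0], [-1, -60, 0, -110, 0, 0, 0], [-1, -80, 0, -110, 0, 0, 0], [-1, -80, 0, -110, 0, 0, 0]]
  ]
}}

```text
clock: 45.92
tcp_pos: [0.5538, -0.0384, 0.136]
orientation: [0.004, 0.657, 0.754, 0.003]
force: [0.7, 0.2, 0.4]
opening: 1.003
```

```bash
python3 - <<'E'
from h import *
show();im,K,T=shot("wrist","21_wrist");shot("side","21_side")
E
```

```text
t 45.92 tcp [ 0.5538 -0.0384  0.136 ] yaw 97.8 F [0.7 0.2 0.4] open 88.2 mm q [-0.11  0.12  1.97  0.    1.04 -0.25]
```

View pics/21_wrist.png

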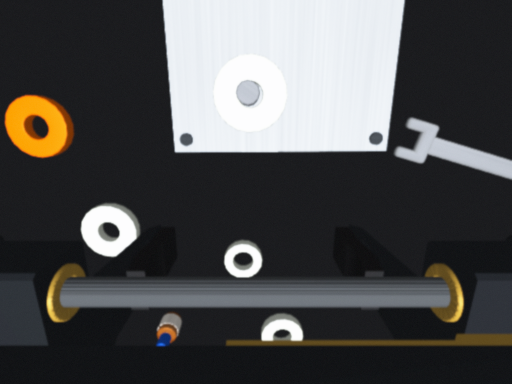

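View pics/21_side.png

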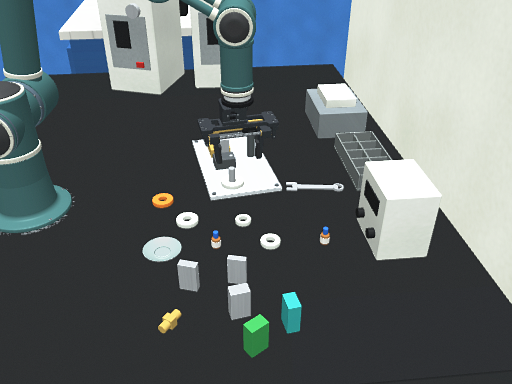

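```bash
python3 - <<'E'
from h import *
im,K,T=load("21_wrist"); collars(im,K,T)
im,K,T=load("18_wrist"); collars(im,K,T)
show();to([.4147,-.1055,0.06],98)
E
```

```text
collar [ 0.6108 -0.2124] (48.5, 47.8) px [266. 139.]
collar [ 0.554  -0.1219] (40.4, 40.1) px [233.  63.]
collar [ 0.6697 -0.1153] (64.2, 63.8) px [322.  71.]
collar [ 0.4145 -0.1057] (58.7, 56.3) px [124.  32.]
t 46.02 tcp [ 0.5506 -0.0351  0.1322] yaw 97.8 F [-1.1 -0.  -0.1] open 88.1 mm q [-0.11  0.12  1.98  0.    1.04 -0.25]
row mm [ -51.5 -144.4   71.7] rot [ 0.003 -0.002 -0.003]
```

```bash
python3 - <<'E'
from h import *
im,K,T=load("21_wrist"); m=cv2.inRange(cv2.cvtColor(im,cv2.COLOR_BGR2HSV),(0,0,225),(180,60,255)); m[:,150:]=0; m[260:]=0
c=max(cv2.findContours(m,cv2.RETR_EXTERNAL,cv2.CHAIN_APPROX_NONE)[0],key=cv2.contourArea).reshape(-1,2)
p=ray(K,T,c,.012); print(circ(p), c.min(0),c.max(0))
E
```

```text
(array([ 0.41386441, -0.10641274,  0.0268193 ]), np.float64(0.0006207147547181383)) [ 82 206] [135 255]
```

Call:
{"op": "jog_arm", "data": {
  "deltas": [
    [[-1, -51, -143, 20, 0, 0, 0], [-1, -51, -143, 40, 0, 0, 0], [-1, -51, -143, 70, 0, 0, 0], [-1, -51, -143, 70, 0, 0, 0], [-1, -51, -143, 70, 0, 0, 0], [-1, -51, -143, 70, 0, 0, 0], [-1, -51, -143, 70, 0, 0, 0], [-1, -51, -143, 70, 0, 0, 0], [-1, -51, -143, 70, 0, 0, 0]]
  ]
}}

```text
clock: 46.77
tcp_pos: [0.4181, -0.1043, 0.0624]
orientation: [0.001, 0.656, 0.755, 0.002]
force: [0.6, 0.1, 0.3]
opening: 1.002
```

```bash
python3 - <<'E'
from h import *
show();to([.4147,-.1055,0.004],98)
E
```

```text
t 46.77 tcp [ 0.4181 -0.1043  0.0624] yaw 98.0 F [0.6 0.1 0.3] open 88.2 mm q [-0.3  -0.01  2.27  0.    0.88 -0.45]
row mm [-0.8 -3.8 58.4] rot [ 0.004 -0.001  0.001]
```

Call:
{"op": "jog_arm", "data": {
  "deltas": [
    [[-1, -1, -3, 15, 0, 0, 0], [-1, -1, -3, 30, 0, 0, 0], [-1, -1, -3, 42, 0, 0, 0], [-1, -1, -3, 51, 0, 0, 0], [-1, -1, -3, 56, 0, 0, 0], [-1, -1, -3, 57, 0, 0, 0], [-1, -1, -3, 57, 0, 0, 0], [-1, -1, -3, 57, 0, 0, 0]]
  ]
}}

```text
clock: 47.43
tcp_pos: [0.4137, -0.1058, 0.0046]
orientation: [0.0, 0.656, 0.755, 0.002]
force: [1.3, 0.3, 0.5]
opening: 0.999
```

```bash
python3 - <<'E'
from h import *
show();to([.4143,-.106,0.004],98)
E
```

```text
t 47.43 tcp [ 0.4137 -0.1058  0.0046] yaw 98.0 F [1.3 0.3 0.5] open 87.9 mm q [-0.31  0.08  2.31  0.    0.74 -0.45]
row mm [-0.3  0.6  0.6] rot [ 0.002 -0.002 -0.   ]
```

Call:
{"op": "jog_arm", "data": {
  "deltas": [
    [[1, 0, 0, 0, 0, 0, 0], [1, 0, 0, 0, 0, 0, 0], [1, 0, 0, 0, 0, 0, 0], [1, 0, 0, 0, 0, 0, 0], [1, 0, 0, 0, 0, 0, 0], [1, 0, 0, 0, 0, 0, 0], [1, 0, 0, 0, 0, 0, 0], [1, 0, 0, 0, 0, 0, 0]]
  ]
}}

```text
clock: 48.1
tcp_pos: [0.413, -0.1058, 0.0043]
orientation: [-0.0, 0.656, 0.754, 0.001]
force: [0.6, 0.2, 2.8]
opening: 0.626
```

```bash
python3 - <<'E'
from h import *
show();to([.548,-.027,0.13],98)
E
```

```text
t 48.10 tcp [ 0.413  -0.1058  0.0043] yaw 98.0 F [0.6 0.2 2.8] open 55.1 mm q [-0.31  0.08  2.31  0.    0.74 -0.45]
row mm [  59.6  144.8 -125.4] rot [ 0.002 -0.002 -0.001]
```

Gripped (55 mm). Lift and move to the viewing spot by the stud.

Call:
{"op": "jog_arm", "data": {
  "deltas": [
    [[1, 0, 0, -10, 0, 0, 0], [1, 0, 0, -40, 0, 0, 0], [1, 0, 0, -80, 0, 0, 0], [1, 59, 145, -123, 0, 0, 0], [1, 59, 145, -123, 0, 0, 0], [1, 59, 145, -123, 0, 0, 0], [1, 59, 145, -123, 0, 0, 0], [1, 59, 145, -123, 0, 0, 0], [1, 59, 145, -123, 0, 0, 0], [1, 59, 145, -123, 0, 0, 0], [1, 59, 145, -123, 0, 0, 0], [1, 59, 145, -123, 0, 0, 0]]
  ]
}}

```text
clock: 49.1
tcp_pos: [0.5463, -0.028, 0.1265]
orientation: [-0.001, 0.657, 0.754, 0.001]
force: [-0.4, -0.2, -0.7]
opening: 0.624
```

```bash
cat >> h.py <<'E'
def studrel(name,gripz,box=None):
    """held-collar bore centre vs stud, gives tool-frame shift (mm) and TCP target"""
    s,R=st(); t=s["tcp_pos"]; show()
    im,K,T=shot("wrist",name); g=cv2.cvtColor(im,cv2.COLOR_BGR2GRAY); zt=t[2]+.012-gripz
    u,v=proj(K,T,[t[0],t[1],zt])[0].astype(int)
    m=np.zeros_like(g); m[v-35:min(v+30,276),u-32:u+32]=255; m&=cv2.inRange(g,0,200)
    c=max(cv2.findContours(m,cv2.RETR_EXTERNAL,cv2.CHAIN_APPROX_NONE)[0],key=lambda c:cv2.contourArea(c) if cv2.pointPolygonTest(c,(float(u),float(v)),True)>-12 else 0).reshape(-1,2)
    q2,e2=circ(ray(K,T,c,zt)); print("bore",(q2*1000).round(2),(e2*1000).round(2),"bbox",c.min(0),c.max(0))
    S=np.array([.5386,.0436]); us,vs=proj(K,T,[*S,.058])[0].astype(int)
    m=np.zeros_like(g); m[max(vs-18,0):vs+18,us-18:us+18]=255; m&=cv2.inRange(g,150,215)
    c=max(cv2.findContours(m,cv2.RETR_EXTERNAL,cv2.CHAIN_APPROX_NONE)[0],key=cv2.contourArea).reshape(-1,2)
    q3,e3=circ(ray(K,T,c,.058)); print("stud",(q3*1000).round(2),(e3*1000).round(2),"bbox",c.min(0),c.max(0))
    d=np.r_[S-q2[:2],0]; print("shift tool (S fixed)",(R.T@d*1000).round(1),"target TCP",(t+d)[:2].round(4))
    d=np.r_[q3[:2]-q2[:2],0]; print("shift tool (stud seen)",(R.T@d*1000).round(1),"target TCP",(t+d)[:2].round(4))
E
python3 - <<'E'
from h import *
studrel("22_wrist",.0043)
E
```

```text
t 49.10 tcp [ 0.5463 -0.028   0.1265] yaw 97.9 F [-0.4 -0.2 -0.7] open 54.9 mm q [-0.1   0.12  1.99  0.    1.03 -0.24]
bore [547.24 -29.1   11.19] 0.13 bbox [234 229] [275 267]
stud [539.62  44.09   9.7 ] 0.17 bbox [245  94] [272 122]
shift tool (S fixed) [73.2  1.4  0.2] target TCP [0.5377 0.0447]
shift tool (stud seen) [73.5  2.5  0.2] target TCP [0.5387 0.0451]
```

View pics/22_wrist.png

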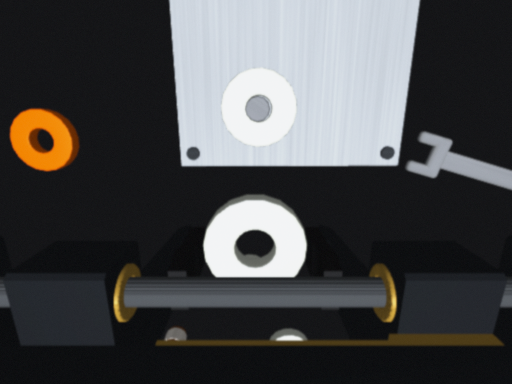

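Call:
{"op": "jog_arm", "data": {
  "deltas": [
    [[1, 35, 1.5, 0, 0, 0, 0], [1, 73.3, 1.5, 0, 0, 0, 0], [1, 73.3, 1.5, 0, 0, 0, 0], [1, 73.3, 1.5, 0, 0, 0, 0], [1, 73.3, 1.5, 25, 0, 0, 0], [1, 73.3, 1.5, 42, 0, 0, 0], [1, 73.3, 1.5, 42, 0, 0, 0], [1, 73.3, 1.5, 42, 0, 0, 0], [1, 73.3, 1.5, 42, 0, 0, 0]]
  ]
}}

```text
clock: 49.9
tcp_pos: [0.5399, 0.0446, 0.0862]
orientation: [-0.0, 0.657, 0.754, 0.001]
force: [0.2, 0.3, -0.5]
opening: 0.624
```

```bash
python3 - <<'E'
from h import *
show();to([.538,.0449,.032],98)
E
```

```text
t 49.90 tcp [0.5399 0.0446 0.0862] yaw 97.9 F [ 0.2  0.3 -0.5] open 55.0 mm q [ 0.03  0.16  2.03  0.    0.95 -0.1 ]
row mm [ 0.5 -1.9 54.2] rot [ 0.002 -0.002 -0.002]
```

Call:
{"op": "jog_arm", "data": {
  "deltas": [
    [[1, 0.5, -1.7, 0, 0, 0, 0], [1, 0.5, -1.7, 8, 0, 0, 0], [1, 0.5, -1.7, 16, 0, 0, 0], [1, 0.5, -1.7, 24, 0, 0, 0], [1, 0.5, -1.7, 32, 0, 0, 0], [1, 0.5, -1.7, 38, 0, 0, 0], [1, 0.5, -1.7, 38, 0, 0, 0], [1, 0.5, -1.7, 38, 0, 0, 0]]
  ]
}}

```text
clock: 50.57
tcp_pos: [0.5373, 0.0458, 0.0467]
orientation: [-0.001, 0.656, 0.755, 0.001]
force: [0.1, 0.3, 0.0]
opening: 0.625
```

```bash
python3 - <<'E'
from h import *
show();to([.538,.0449,.030],98)
E
```

```text
t 50.57 tcp [0.5373 0.0458 0.0467] yaw 98.0 F [0.1 0.3 0. ] open 55.0 mm q [ 0.04  0.21  2.06  0.    0.87 -0.1 ]
row mm [-1.1  0.6 16.7] rot [-0.    -0.003 -0.001]
```

Call:
{"op": "jog_arm", "data": {
  "deltas": [
    [[1, -0.7, 0.6, 6, 0, 0, 0], [1, -0.7, 0.6, 12, 0, 0, 0], [1, -0.7, 0.6, 16, 0, 0, 0], [1, -0.7, 0.6, 16, 0, 0, 0], [1, -0.7, 0.6, 16, 0, 0, 0], [-0.7, -0.7, 0.6, 16, 0, 0, 0], [-0.7, -0.7, 0.6, 16, 0, 0, 0], [-0.7, -0.7, 0.6, 16, 0, 0, 0], [-0.7, -0.7, 0.6, 0, 0, 0, 0], [-0.7, -0.7, 0.6, -30, 0, 0, 0], [-0.7, -20, 0, -65, 0, 0, 0], [-0.7, -60, 0, -85, 0, 0, 0]]
  ]
}}

```text
clock: 51.57
tcp_pos: [0.5472, -0.0092, 0.1349]
orientation: [0.001, 0.655, 0.756, 0.003]
force: [2.2, -0.3, 0.6]
opening: 0.851
```

```bash
python3 - <<'E'
from h import *
show();to([.60,-.25,.20],98)
E
```

```text
t 51.57 tcp [ 0.5472 -0.0092  0.1349] yaw 98.2 F [ 2.2 -0.3  0.6] open 74.9 mm q [-0.06  0.11  1.99  0.    1.04 -0.21]
row mm [-245.7   18.3  -65.7] rot [ 0.006 -0.003  0.003]
```

Call:
{"op": "jog_arm", "data": {
  "deltas": [
    [[-0.7, -285, 25, -20, 0, 0, 0], [-0.7, -285, 25, -20, 0, 0, 0], [-0.7, -285, 25, -20, 0, 0, 0], [-0.7, -285, 25, -20, 0, 0, 0], [-0.7, -285, 25, -20, 0, 0, 0], [-0.7, -285, 25, -20, 0, 0, 0], [-0.7, -285, 25, -20, 0, 0, 0], [-0.7, -285, 25, -20, 0, 0, 0], [-0.7, -285, 25, -20, 0, 0, 0], [-0.7, -285, 25, -20, 0, 0, 0]]
  ]
}}

```text
clock: 52.4
tcp_pos: [0.6095, -0.2897, 0.1501]
orientation: [-0.001, 0.657, 0.754, 0.001]
force: [0.9, 0.2, -1.0]
opening: 0.85
```

```bash
python3 - <<'E'
from h import *
show();im,K,T=shot("wrist","23_wrist"); collars(im,K,T); shot("side","23_side"); to([.6105,-.2122,.05],98)
im,K,T=load("23_side");u,v=proj(K,T,[.538,.044,.03])[0].astype(int); cv2.imwrite("pics/23_c.png",cv2.resize(im[v-40:v+40,u-50:u+50],None,fx=6,fy=6,interpolation=cv2.INTER_CUBIC))
E
```

```text
t 52.40 tcp [ 0.6095 -0.2897  0.1501] yaw 97.9 F [ 0.9  0.2 -1. ] open 74.8 mm q [-0.48  0.33  1.69  0.    1.12 -0.62]
collar [ 0.6113 -0.2118] (48.4, 48.0) px [267. 104.]
row mm [ 75.1  11.6 100.3] rot [ 0.001 -0.003  0.   ]
```

View pics/23_wrist.png

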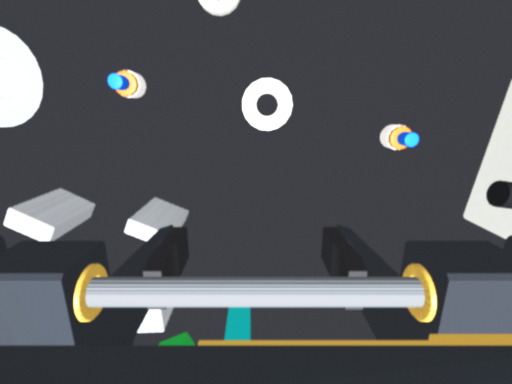

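View pics/23_c.png

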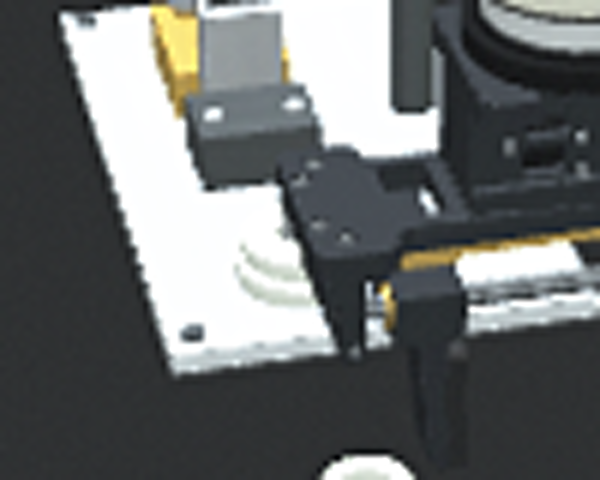

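Call:
{"op": "jog_arm", "data": {
  "deltas": [
    [[-0.7, 75, 11, 20, 0, 0, 0], [-0.7, 75, 11, 60, 0, 0, 0], [-0.7, 75, 11, 100, 0, 0, 0], [-0.7, 75, 11, 100, 0, 0, 0], [-0.7, 75, 11, 100, 0, 0, 0], [-0.7, 75, 11, 100, 0, 0, 0], [-0.7, 75, 11, 100, 0, 0, 0]]
  ]
}}

```text
clock: 53.08
tcp_pos: [0.6118, -0.2138, 0.0524]
orientation: [0.001, 0.656, 0.755, 0.002]
force: [1.0, -0.1, -0.5]
opening: 0.851
```

```bash
python3 - <<'E'
from h import *
show();to([.6108,-.2118,.004],98)
E
```

```text
t 53.08 tcp [ 0.6118 -0.2138  0.0524] yaw 98.0 F [ 1.  -0.1 -0.5] open 74.9 mm q [-0.38  0.38  1.82  0.    0.94 -0.52]
row mm [ 2.1 -0.9 48.4] rot [ 0.004 -0.001  0.   ]
```

Call:
{"op": "jog_arm", "data": {
  "deltas": [
    [[-0.7, 1.5, -0.5, 12, 0, 0, 0], [-0.7, 1.5, -0.5, 24, 0, 0, 0], [-0.7, 1.5, -0.5, 34, 0, 0, 0], [-0.7, 1.5, -0.5, 42, 0, 0, 0], [-0.7, 1.5, -0.5, 46, 0, 0, 0], [-0.7, 1.5, -0.5, 47, 0, 0, 0], [-0.7, 1.5, -0.5, 47, 0, 0, 0], [-0.7, 1.5, -0.5, 47, 0, 0, 0]]
  ]
}}

```text
clock: 53.75
tcp_pos: [0.61, -0.2126, 0.0037]
orientation: [-0.0, 0.656, 0.754, 0.001]
force: [0.3, 0.5, 0.4]
opening: 0.852
```

```bash
python3 - <<'E'
from h import *
show();to([.6108,-.2118,.004],98)
E
```

```text
t 53.75 tcp [ 0.61   -0.2126  0.0037] yaw 98.0 F [0.3 0.5 0.4] open 75.0 mm q [-0.38  0.44  1.84  0.    0.86 -0.52]
row mm [ 0.7  0.9 -0.3] rot [ 0.002 -0.002 -0.001]
```

Call:
{"op": "jog_arm", "data": {
  "deltas": [
    [[1, 0.5, 0.5, 0, 0, 0, 0], [1, 0.5, 0.5, 0, 0, 0, 0], [1, 0.5, 0.5, 0, 0, 0, 0], [1, 0.5, 0.5, 0, 0, 0, 0], [1, 0.5, 0.5, 0, 0, 0, 0], [1, 0.5, 0.5, 0, 0, 0, 0], [1, 0.5, 0.5, 0, 0, 0, 0]]
  ]
}}

```text
clock: 54.33
tcp_pos: [0.6105, -0.2119, 0.0039]
orientation: [-0.0, 0.656, 0.754, 0.001]
force: [0.3, 0.2, 1.4]
opening: 0.524
```

```bash
python3 - <<'E'
from h import *
show();to([.548,-.027,0.13],98)
E
```

```text
t 54.33 tcp [ 0.6105 -0.2119  0.0039] yaw 98.0 F [0.3 0.2 1.4] open 46.1 mm q [-0.37  0.44  1.84  0.    0.86 -0.52]
row mm [ 192.   -36.1 -125.7] rot [ 0.002 -0.002 -0.001]
```

Call:
{"op": "jog_arm", "data": {
  "deltas": [
    [[1, 0, 0, -10, 0, 0, 0], [1, 0, 0, -40, 0, 0, 0], [1, 0, 0, -80, 0, 0, 0], [1, 192, -36, -123, 0, 0, 0], [1, 192, -36, -123, 0, 0, 0], [1, 192, -36, -123, 0, 0, 0], [1, 192, -36, -123, 0, 0, 0], [1, 192, -36, -123, 0, 0, 0], [1, 192, -36, -123, 0, 0, 0], [1, 192, -36, -123, 0, 0, 0], [1, 192, -36, -123, 0, 0, 0], [1, 192, -36, -123, 0, 0, 0]]
  ]
}}

```text
clock: 55.33
tcp_pos: [0.5482, -0.0279, 0.127]
orientation: [-0.0, 0.657, 0.754, 0.001]
force: [0.1, -0.3, -0.1]
opening: 0.523
```

```bash
python3 - <<'E'
from h import *
studrel("24_wrist",.0039)
E
```

```text
t 55.33 tcp [ 0.5482 -0.0279  0.127 ] yaw 97.9 F [ 0.1 -0.3 -0.1] open 46.1 mm q [-0.1   0.12  1.99  0.    1.03 -0.24]
bore [549.07 -28.54  10.95] 0.14 bbox [234 229] [275 266]
stud [539.12  44.3    9.72] 0.17 bbox [241  93] [268 121]
shift tool (S fixed) [72.9 -0.4  0.1] target TCP [0.5377 0.0442]
shift tool (stud seen) [73.5  0.2  0.2] target TCP [0.5383 0.0449]
```

View pics/24_wrist.png

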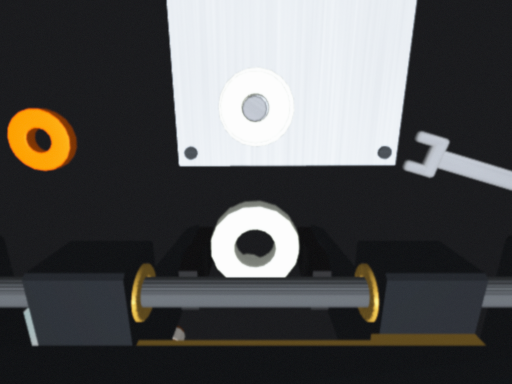

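Call:
{"op": "jog_arm", "data": {
  "deltas": [
    [[1, 35, 0, 0, 0, 0, 0], [1, 73, 0, 0, 0, 0, 0], [1, 73, 0, 0, 0, 0, 0], [1, 73, 0, 0, 0, 0, 0], [1, 73, 0, 25, 0, 0, 0], [1, 73, 0, 40, 0, 0, 0], [1, 73, 0, 40, 0, 0, 0], [1, 73, 0, 40, 0, 0, 0], [1, 73, 0, 40, 0, 0, 0]]
  ]
}}

```text
clock: 56.13
tcp_pos: [0.5386, 0.0443, 0.0877]
orientation: [-0.0, 0.657, 0.754, 0.001]
force: [-0.4, 0.9, -0.1]
opening: 0.53
```

```bash
python3 - <<'E'
from h import *
show();to([.538,.0447,.042],98)
E
```

```text
t 56.13 tcp [0.5386 0.0443 0.0877] yaw 97.9 F [-0.4  0.9 -0.1] open 46.6 mm q [ 0.03  0.15  2.04  0.    0.95 -0.1 ]
row mm [ 0.4 -0.6 45.7] rot [ 0.002 -0.002 -0.002]
```

Call:
{"op": "jog_arm", "data": {
  "deltas": [
    [[1, 0, -0.5, 8, 0, 0, 0], [1, 0, -0.5, 16, 0, 0, 0], [1, 0, -0.5, 24, 0, 0, 0], [1, 0, -0.5, 32, 0, 0, 0], [1, 0, -0.5, 38, 0, 0, 0], [1, 0, -0.5, 38, 0, 0, 0], [1, 0, -0.5, 38, 0, 0, 0]]
  ]
}}

```text
clock: 56.72
tcp_pos: [0.5369, 0.0455, 0.0485]
orientation: [-0.001, 0.656, 0.755, 0.001]
force: [0.1, 0.8, -0.3]
opening: 0.531
```

```bash
python3 - <<'E'
from h import *
show();to([.538,.0447,.042],98)
E
```

```text
t 56.72 tcp [0.5369 0.0455 0.0485] yaw 98.0 F [ 0.1  0.8 -0.3] open 46.8 mm q [ 0.04  0.21  2.06  0.    0.87 -0.1 ]
row mm [-0.9  1.   6.5] rot [-0.    -0.003 -0.   ]
```

Call:
{"op": "jog_arm", "data": {
  "deltas": [
    [[1, -0.6, 0.7, 3, 0, 0, 0], [1, -0.6, 0.7, 6, 0, 0, 0], [1, -0.6, 0.7, 6, 0, 0, 0], [-0.4, -0.6, 0.7, 6, 0, 0, 0], [-0.4, -0.6, 0.7, 6, 0, 0, 0], [-0.4, -0.6, 0.7, 6, 0, 0, 0], [-0.4, -0.6, 0.7, -5, 0, 0, 0], [-0.4, -0.6, 0.7, -40, 0, 0, 0], [-0.4, -20, 0, -75, 0, 0, 0], [-0.4, -60, 0, -80, 0, 0, 0], [-0.4, -100, 0, -80, 0, 0, 0], [-0.4, -140, 0, -80, 0, 0, 0]]
  ]
}}

```text
clock: 57.72
tcp_pos: [0.5582, -0.0947, 0.132]
orientation: [0.002, 0.656, 0.755, 0.002]
force: [1.1, 0.2, 0.8]
opening: 0.7
```

```bash
python3 - <<'E'
from h import *
show();to([.565,-.195,.14],98); shot("scene","25_scene"); im,K,T=load("25_scene");u,v=proj(K,T,[.538,.044,.03])[0].astype(int); cv2.imwrite("pics/25_c.png",cv2.resize(im[v-40:v+40,u-50:u+50],None,fx=6,fy=6,interpolation=cv2.INTER_CUBIC))
E
```

```text
t 57.72 tcp [ 0.5582 -0.0947  0.132 ] yaw 98.1 F [1.1 0.2 0.8] open 61.6 mm q [-0.21  0.15  1.95  0.    1.04 -0.36]
row mm [-100.2   -7.3   -8.1] rot [ 0.006 -0.001  0.001]
```

View pics/25_c.png

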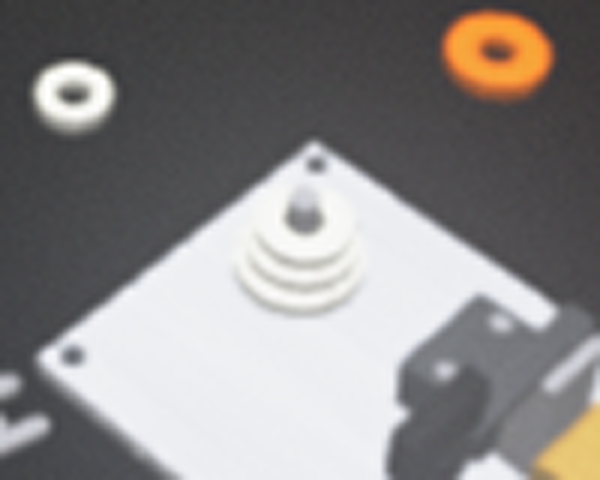

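Three collars are stacked flat; now the last (40 mm).

Call:
{"op": "jog_arm", "data": {
  "deltas": [
    [[-0.4, -98, -7, 0, 0, 0, 0], [-0.4, -98, -7, 0, 0, 0, 0], [-0.4, -98, -7, 0, 0, 0, 0], [-0.4, -98, -7, 0, 0, 0, 0], [-0.4, -98, -7, 0, 0, 0, 0], [-0.4, -98, -7, 0, 0, 0, 0]]
  ]
}}

```text
clock: 58.27
tcp_pos: [0.5631, -0.1903, 0.1287]
orientation: [-0.001, 0.656, 0.754, 0.001]
force: [0.0, 0.3, 0.1]
opening: 0.698
```

```bash
python3 - <<'E'
from h import *
show();im,K,T=shot("wrist","26_wrist"); collars(im,K,T); to([.554,-.1218,.05],98)
E
```

```text
t 58.27 tcp [ 0.5631 -0.1903  0.1287] yaw 98.0 F [0.  0.3 0.1] open 61.4 mm q [-0.37  0.21  1.89  0.    1.05 -0.51]
collar [ 0.5541 -0.1212] (40.3, 40.3) px [255. 112.]
row mm [68.5  0.4 78.9] rot [ 0.001 -0.003  0.   ]
```

View pics/26_wrist.png

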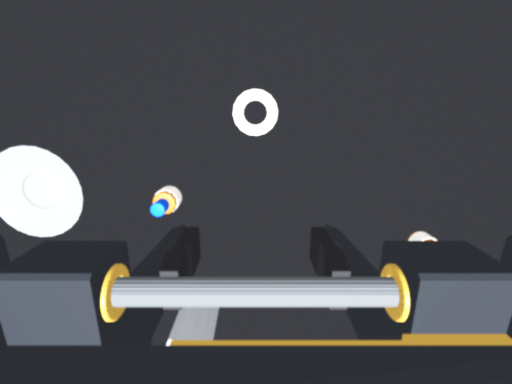

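Call:
{"op": "jog_arm", "data": {
  "deltas": [
    [[-0.4, 35, 0, 20, 0, 0, 0], [-0.4, 69, 0, 50, 0, 0, 0], [-0.4, 69, 0, 78, 0, 0, 0], [-0.4, 69, 0, 78, 0, 0, 0], [-0.4, 69, 0, 78, 0, 0, 0], [-0.4, 69, 0, 78, 0, 0, 0], [-0.4, 69, 0, 78, 0, 0, 0]]
  ]
}}

```text
clock: 58.9
tcp_pos: [0.5559, -0.1235, 0.0531]
orientation: [0.001, 0.656, 0.755, 0.002]
force: [-1.1, -0.4, 0.5]
opening: 0.701
```

```bash
python3 - <<'E'
from h import *
show();to([.554,-.1212,.004],98)
E
```

```text
t 58.90 tcp [ 0.5559 -0.1235  0.0531] yaw 98.0 F [-1.1 -0.4  0.5] open 61.7 mm q [-0.26  0.25  2.    0.    0.89 -0.41]
row mm [ 2.5 -1.8 49.1] rot [ 0.005 -0.001 -0.001]
```

Call:
{"op": "jog_arm", "data": {
  "deltas": [
    [[-0.4, 1.5, -1, 12, 0, 0, 0], [-0.4, 1.5, -1, 24, 0, 0, 0], [-0.4, 1.5, -1, 34, 0, 0, 0], [-0.4, 1.5, -1, 42, 0, 0, 0], [-0.4, 1.5, -1, 46, 0, 0, 0], [-0.4, 1.5, -1, 47, 0, 0, 0], [-0.4, 1.5, -1, 47, 0, 0, 0], [-0.4, 1.5, -1, 47, 0, 0, 0]]
  ]
}}

```text
clock: 59.57
tcp_pos: [0.5529, -0.1215, 0.0038]
orientation: [-0.0, 0.656, 0.754, 0.001]
force: [-0.4, 0.1, -0.4]
opening: 0.7
```

```bash
python3 - <<'E'
from h import *
show();to([.554,-.1212,.004],98)
E
```

```text
t 59.57 tcp [ 0.5529 -0.1215  0.0038] yaw 98.0 F [-0.4  0.1 -0.4] open 61.6 mm q [-0.26  0.32  2.02  0.    0.8  -0.4 ]
row mm [ 0.2  1.2 -0.2] rot [ 0.001 -0.002 -0.001]
```

Call:
{"op": "jog_arm", "data": {
  "deltas": [
    [[1, 0.2, 0.8, 0, 0, 0, 0], [1, 0.2, 0.8, 0, 0, 0, 0], [1, 0.2, 0.8, 0, 0, 0, 0], [1, 0.2, 0.8, 0, 0, 0, 0], [1, 0.2, 0.8, 0, 0, 0, 0], [1, 0.2, 0.8, 0, 0, 0, 0], [1, 0.2, 0.8, 0, 0, 0, 0]]
  ]
}}

```text
clock: 60.15
tcp_pos: [0.5538, -0.1212, 0.0042]
orientation: [-0.0, 0.656, 0.755, 0.001]
force: [-0.2, 1.1, 3.3]
opening: 0.436
```

```bash
python3 - <<'E'
from h import *
show();to([.548,-.027,0.13],98)
E
```

```text
t 60.15 tcp [ 0.5538 -0.1212  0.0042] yaw 98.0 F [-0.2  1.1  3.3] open 38.4 mm q [-0.26  0.32  2.02  0.    0.8  -0.4 ]
row mm [  94.4    7.5 -125.6] rot [ 0.002 -0.002 -0.001]
```

Call:
{"op": "jog_arm", "data": {
  "deltas": [
    [[1, 0, 0, -10, 0, 0, 0], [1, 0, 0, -40, 0, 0, 0], [1, 0, 0, -80, 0, 0, 0], [1, 94, 7.5, -123, 0, 0, 0], [1, 94, 7.5, -123, 0, 0, 0], [1, 94, 7.5, -123, 0, 0, 0], [1, 94, 7.5, -123, 0, 0, 0], [1, 94, 7.5, -123, 0, 0, 0], [1, 94, 7.5, -123, 0, 0, 0], [1, 94, 7.5, -123, 0, 0, 0]]
  ]
}}

```text
clock: 60.98
tcp_pos: [0.547, -0.0282, 0.1261]
orientation: [-0.001, 0.657, 0.754, 0.001]
force: [-0.6, -0.1, 0.4]
opening: 0.436
```

```bash
python3 - <<'E'
from h import *
studrel("27_wrist",.0042)
E
```

```text
t 60.98 tcp [ 0.547  -0.0282  0.1261] yaw 97.9 F [-0.6 -0.1  0.4] open 38.4 mm q [-0.1   0.12  1.99  0.    1.03 -0.24]
bore [547.91 -28.82  10.87] 0.14 bbox [234 229] [275 266]
stud [538.58  44.66  10.24] 0.15 bbox [242  92] [270 121]
shift tool (S fixed) [73.   0.8  0.2] target TCP [0.5377 0.0442]
shift tool (stud seen) [74.1  0.9  0.2] target TCP [0.5377 0.0453]
```

View pics/27_wrist.png

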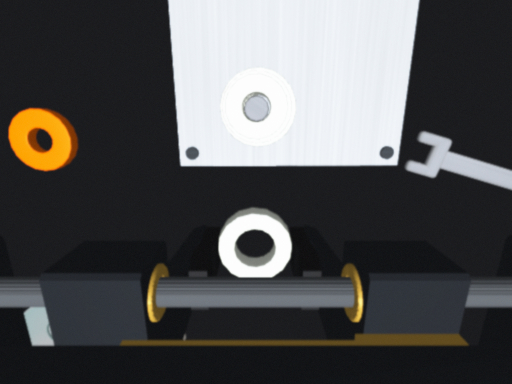

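Call:
{"op": "jog_arm", "data": {
  "deltas": [
    [[1, 35, 0.8, 0, 0, 0, 0], [1, 73.3, 0.8, 0, 0, 0, 0], [1, 73.3, 0.8, 0, 0, 0, 0], [1, 73.3, 0.8, 0, 0, 0, 0], [1, 73.3, 0.8, 25, 0, 0, 0], [1, 73.3, 0.8, 38, 0, 0, 0], [1, 73.3, 0.8, 38, 0, 0, 0], [1, 73.3, 0.8, 38, 0, 0, 0], [1, 73.3, 0.8, 38, 0, 0, 0]]
  ]
}}

```text
clock: 61.78
tcp_pos: [0.539, 0.0444, 0.0896]
orientation: [-0.0, 0.657, 0.754, 0.001]
force: [1.0, 0.3, 0.0]
opening: 0.435
```

```bash
python3 - <<'E'
from h import *
show();to([.5379,.0447,.054],98)
E
```

```text
t 61.78 tcp [0.539  0.0444 0.0896] yaw 97.9 F [1.  0.3 0. ] open 38.3 mm q [ 0.03  0.15  2.03  0.    0.95 -0.1 ]
row mm [ 0.3 -1.1 35.6] rot [ 0.002 -0.002 -0.002]
```

Call:
{"op": "jog_arm", "data": {
  "deltas": [
    [[1, 0, -0.5, 8, 0, 0, 0], [1, 0, -0.5, 16, 0, 0, 0], [1, 0, -0.5, 22, 0, 0, 0], [1, 0, -0.5, 28, 0, 0, 0], [1, 0, -0.5, 32, 0, 0, 0], [1, 0, -0.5, 33, 0, 0, 0], [1, 0, -0.5, 33, 0, 0, 0]]
  ]
}}

```text
clock: 62.37
tcp_pos: [0.5375, 0.0456, 0.0556]
orientation: [-0.001, 0.656, 0.755, 0.001]
force: [-0.2, -0.6, -1.2]
opening: 0.433
```

```bash
python3 - <<'E'
from h import *
show();to([.5379,.0447,.053],98)
E
```

```text
t 62.37 tcp [0.5375 0.0456 0.0556] yaw 98.0 F [-0.2 -0.6 -1.2] open 38.1 mm q [ 0.04  0.2   2.06  0.    0.89 -0.1 ]
row mm [-0.9  0.3  2.6] rot [ 0.    -0.003 -0.   ]
```

Call:
{"op": "jog_arm", "data": {
  "deltas": [
    [[1, -0.6, 0.2, 1.5, 0, 0, 0], [1, -0.6, 0.2, 2, 0, 0, 0], [-0.3, -0.6, 0.2, 1.5, 0, 0, 0], [-0.3, -0.6, 0.2, 1.5, 0, 0, 0], [-0.3, -0.6, 0.2, 1.5, 0, 0, 0], [-0.3, -0.6, 0.2, -10, 0, 0, 0], [-0.3, -0.6, 0.2, -40, 0, 0, 0], [-0.3, -20, 0, -75, 0, 0, 0], [-0.3, -60, 0, -110, 0, 0, 0], [-0.3, -75, 0, -120, 0, 0, 0], [-0.3, -75, 0, -120, 0, 0, 0], [-0.3, -75, 0, -120, 0, 0, 0]]
  ]
}}

```text
clock: 63.37
tcp_pos: [0.5496, -0.03, 0.1786]
orientation: [0.001, 0.657, 0.754, 0.003]
force: [-0.1, 0.7, 0.3]
opening: 0.647
```

```bash
python3 - <<'E'
from h import *
show();shot("wrist","28_wrist");shot("scene","28_scene");shot("side","28_side")
o=[]
im,K,T=load("28_scene");u,v=proj(K,T,[.545,.1,.03])[0].astype(int); o.append(cv2.resize(im[v-50:v+50,u-60:u+60],(480,400),interpolation=cv2.INTER_CUBIC)); 
cv2.imwrite("pics/28_c.png",o[0])
E
```

```text
t 63.37 tcp [ 0.5496 -0.03    0.1786] yaw 97.8 F [-0.1  0.7  0.3] open 57.0 mm q [-0.1   0.07  1.94  0.    1.12 -0.24]
```

View pics/28_wrist.png

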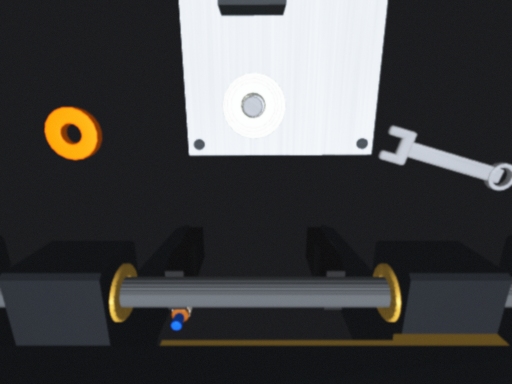

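View pics/28_c.png

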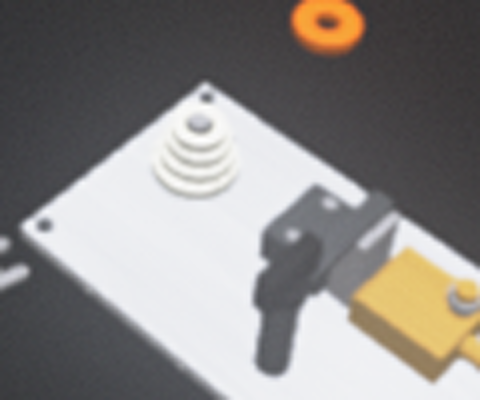

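View pics/28_side.png

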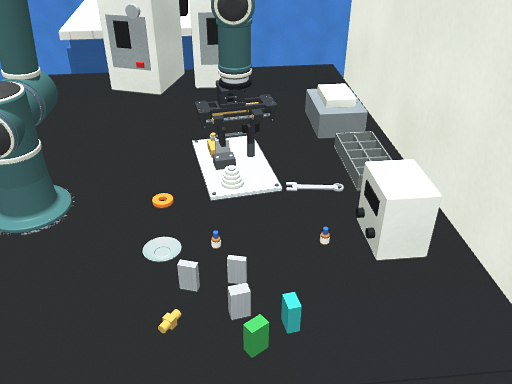

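Call:
{"op": "jog_arm", "data": {
  "deltas": [
    [[-0.3, 40, 0, -60, 0, 0, 0], [-0.3, 80, 0, -100, 0, 0, 0], [-0.3, 110, 10, -100, 0, 0, 0], [-0.3, 110, 10, -100, 0, 0, 0], [-0.3, 110, 10, -100, 0, 0, 0], [-0.3, 110, 10, -100, 0, 0, 0]]
  ]
}}

```text
clock: 64.02
tcp_pos: [0.5423, 0.0829, 0.2757]
orientation: [-0.001, 0.655, 0.756, 0.001]
force: [-0.4, 0.6, 0.5]
opening: 0.657
```

```bash
python3 - <<'E'
from h import *
show();im,K,T=shot("wrist","29_wrist")
cv2.imwrite("pics/29_c.png",cv2.resize(im[0:230,120:400],None,fx=2.5,fy=2.5,interpolation=cv2.INTER_CUBIC))
E
```

```text
t 64.02 tcp [0.5423 0.0829 0.2757] yaw 98.2 F [-0.4  0.6  0.5] open 57.8 mm q [ 0.1   0.    1.83  0.    1.31 -0.04]
```

View pics/29_c.png

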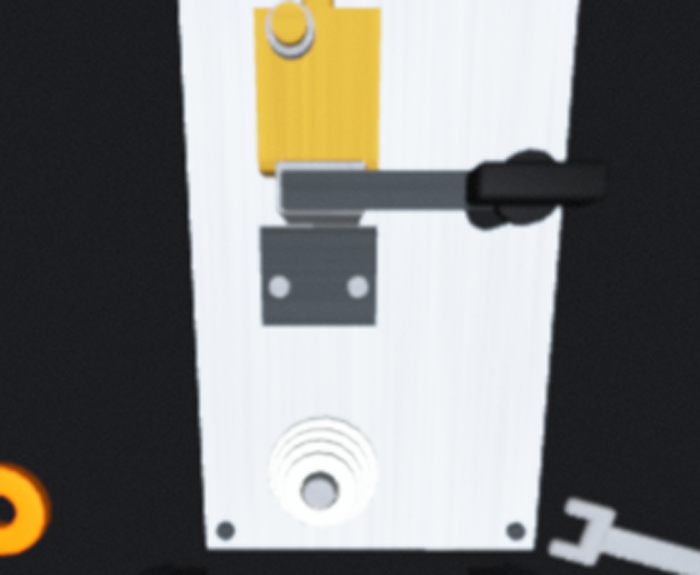

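```bash
python3 - <<'E'
from plant import hand_in
print(hand_in())
E
```

```text
the job is handed in; nothing more can be done
None
```

I handed the job in at about 64 s. By my last pictures every part of it is done, though the hand-in gives no verdict.

- **Knob, loosening:** I turned it clockwise to about 1.71 rad, and the pictures showed the keeper clear of the gap.
- **Spacer choice:** The 26 mm spacer (25.7 mm between the fingers) stuck with its foot 15–25 mm above the plate. It did not move under a 44 N push, so I stood it back on the bench. The 22 mm spacer (22.2 mm) went down to the plate, with about 3–4 mm play felt side to side. It stands about 1 mm from mid-block.
- **Gap width:** My camera readings of the gap ran from 25.5 to 26.8 mm, so they did not settle by themselves whether the 26 mm spacer would fit. I went by feel.
- **Knob, tightening:** I turned it back to about 0 rad, and the last picture shows the keeper over the spacer and parallel to the stop block.
- **Collars:** All four (64, 56, 48 and 40 mm) were there and are stacked flat on the stud, widest at the bottom. The 56 mm one had been knocked about 3 cm before I reached it, so I located it again first.
- **Bench:** The other three spacers are upright. The vials, spanner, dish, union and look-alikes look unmoved, and the gripper is clear of everything.

I saw no failed checks at the end. That the collars are fully home and the spacer is upright was judged by eye from the pictures, not measured.

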